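# Load the slide reader and put the reagent lane in order

## Task

Get the slide reader ready for a run: first push its toggle over to LOAD (leaning away from you), then slide every slide paddle nose first, fully home, into a reader slot of its own and stand the tipped reagent bottles upright in the lane, so that all four stand in it. Only then push the toggle back to RUN; do not handle a paddle in the reader while it is at RUN, and do not bump the pipette-tip box or the timer.

Things in the scene. Friction and masses are not known exactly. Their poses are not given: they have to be found in the camera images.
- paddle0: flat aluminium slide paddle, 125 mm long (x), 56 wide (y), 6 thick, 100 g, three glass slides on it. Origin under the plate's middle, z up. The nose (+x end, last 15 mm 44 wide) goes in first. Upright black fin to hold it by: centred at x = -45.5 mm, 26 mm long (x), 10 thick (y), from 6 to 42 mm above the underside. Starts flat on the bench, nose away from the robot; 2 or 3 are present
- paddle1: flat aluminium slide paddle, 125 mm long (x), 56 wide (y), 6 thick, 100 g, three glass slides on it. Origin under the plate's middle, z up. The nose (+x end, last 15 mm 44 wide) goes in first. Upright black fin to hold it by: centred at x = -45.5 mm, 26 mm long (x), 10 thick (y), from 6 to 42 mm above the underside. Starts flat on the bench, nose away from the robot; 2 or 3 are present
- paddle2: flat aluminium slide paddle, 125 mm long (x), 56 wide (y), 6 thick, 100 g, three glass slides on it. Origin under the plate's middle, z up. The nose (+x end, last 15 mm 44 wide) goes in first. Upright black fin to hold it by: centred at x = -45.5 mm, 26 mm long (x), 10 thick (y), from 6 to 42 mm above the underside. Starts flat on the bench, nose away from the robot; 2 or 3 are present
- reader: cream slide reader fixed to the bench, 130 mm deep (x), 290 mm wide (y), 85 mm high, origin under its centre, its front (-x side, facing the robot, at x = -0.065) has three level slots side by side, 90 mm apart; a smoked window 62 mm wide on top of each, and a grey sill between black cheeks at its mouth, show from above where it is. Slots start empty
- slot0 (a point): right-hand slot of the reader (seen from the robot): middle of the slot floor's front edge, 55 mm above the bench; x points into the slot, z up. Slot 62 mm wide, 10 high, 85 deep to a solid stop, the first 25 open on top: a paddle fully home has its origin 22.5 mm past this point, and its last 40 mm with the fin outside. Any paddle may go in any slot
- slot1 (a point): middle slot of the reader (seen from the robot): middle of the slot floor's front edge, 55 mm above the bench; x points into the slot, z up. Slot 62 mm wide, 10 high, 85 deep to a solid stop, the first 25 open on top: a paddle fully home has its origin 22.5 mm past this point, and its last 40 mm with the fin outside. Any paddle may go in any slot
- slot2 (a point): left-hand slot of the reader (seen from the robot): middle of the slot floor's front edge, 55 mm above the bench; x points into the slot, z up. Slot 62 mm wide, 10 high, 85 deep to a solid stop, the first 25 open on top: a paddle fully home has its origin 22.5 mm past this point, and its last 40 mm with the fin outside. Any paddle may go in any slot
- lane: grey reagent lane (shallow tray) fixed to the bench, 412 mm long (x, away from the robot) and 182 mm across (y), origin under its centre; floor 4 mm above the bench, rim 12 mm high. Inside 400 x 170 mm. Four bottles in a row, about 94 mm apart
- bottle0: white square reagent bottle with a blue round cap, 46 x 46 mm, 120 mm tall, 180 g. Origin at its middle (60 mm above its base), z from base to cap; the square body is the lowest 88 mm, cap 32 mm wide. One bottle stands and three lie on their sides across the lane, caps either way
- bottle1: white square reagent bottle with a blue round cap, 46 x 46 mm, 120 mm tall, 180 g. Origin at its middle (60 mm above its base), z from base to cap; the square body is the lowest 88 mm, cap 32 mm wide. One bottle stands and three lie on their sides across the lane, caps either way
- bottle2: white square reagent bottle with a blue round cap, 46 x 46 mm, 120 mm tall, 180 g. Origin at its middle (60 mm above its base), z from base to cap; the square body is the lowest 88 mm, cap 32 mm wide. One bottle stands and three lie on their sides across the lane, caps either way
- bottle3: white square reagent bottle with a blue round cap, 46 x 46 mm, 120 mm tall, 180 g. Origin at its middle (60 mm above its base), z from base to cap; the square body is the lowest 88 mm, cap 32 mm wide. One bottle stands and three lie on their sides across the lane, caps either way
- toggle (a joint): big toggle of the reader, hinged on a level axis: 0 = RUN, leaning 0.7 rad towards the robot; 1.4 = LOAD, leaning 0.7 rad away from it. It is weighted: pushed past the middle (0.7) it drops over to the end by itself and stays. Moves with under 2 N
- toggle_tip (a point): centre of the toggle's black cross-bar (24 mm thick, 50 mm wide), 88 mm from the hinge; below it a flat steel blade 34 mm wide, 12 mm thick
- toggle_hinge (a point): middle of the toggle's hinge axis, 45 mm above the bench, on a grey block 100 x 75 x 30 mm with two small cheeks up to 57 mm; its x axis is the direction in which the toggle swings from RUN to LOAD, its y axis the hinge axis
- tip_box: bystander, not to be bumped: clear-topped blue pipette-tip box, 90 x 65 x 50 mm, origin under its centre
- timer: bystander, not to be bumped: white bench timer, 60 x 45 x 28 mm, origin under its centre

How it is judged (in metres and radians):
On the way, in this order (a step that is already met when the one before it is completed fails the run):
1. the toggle is at LOAD (value of joint toggle above 1.25 rad), for 0.2 s.
2. with the toggle at LOAD, every paddle is home in a slot and all four bottles stand upright in the lane (value of joint toggle above 1.25 rad and ((x of paddle0 in the frame of slot0 between 0.017 and 0.028 m and y of paddle0 in the frame of slot0 between -0.008 and 0.008 m and z of paddle0 in the frame of slot0 between -0.005 and 0.009 m and angle between the x axis of paddle0 and the x axis of reader, either way round below 0.12 rad) or (x of paddle0 in the frame of slot1 between 0.017 and 0.028 m and y of paddle0 in the frame of slot1 between -0.008 and 0.008 m and z of paddle0 in the frame of slot1 between -0.005 and 0.009 m and angle between the x axis of paddle0 and the x axis of reader, either way round below 0.12 rad) or (x of paddle0 in the frame of slot2 between 0.017 and 0.028 m and y of paddle0 in the frame of slot2 between -0.008 and 0.008 m and z of paddle0 in the frame of slot2 between -0.005 and 0.009 m and angle between the x axis of paddle0 and the x axis of reader, either way round below 0.12 rad)) and ((x of paddle1 in the frame of slot0 between 0.017 and 0.028 m and y of paddle1 in the frame of slot0 between -0.008 and 0.008 m and z of paddle1 in the frame of slot0 between -0.005 and 0.009 m and angle between the x axis of paddle1 and the x axis of reader, either way round below 0.12 rad) or (x of paddle1 in the frame of slot1 between 0.017 and 0.028 m and y of paddle1 in the frame of slot1 between -0.008 and 0.008 m and z of paddle1 in the frame of slot1 between -0.005 and 0.009 m and angle between the x axis of paddle1 and the x axis of reader, either way round below 0.12 rad) or (x of paddle1 in the frame of slot2 between 0.017 and 0.028 m and y of paddle1 in the frame of slot2 between -0.008 and 0.008 m and z of paddle1 in the frame of slot2 between -0.005 and 0.009 m and angle between the x axis of paddle1 and the x axis of reader, either way round below 0.12 rad)) and ((x of paddle2 in the frame of slot0 between 0.017 and 0.028 m and y of paddle2 in the frame of slot0 between -0.008 and 0.008 m and z of paddle2 in the frame of slot0 between -0.005 and 0.009 m and angle between the x axis of paddle2 and the x axis of reader, either way round below 0.12 rad) or (x of paddle2 in the frame of slot1 between 0.017 and 0.028 m and y of paddle2 in the frame of slot1 between -0.008 and 0.008 m and z of paddle2 in the frame of slot1 between -0.005 and 0.009 m and angle between the x axis of paddle2 and the x axis of reader, either way round below 0.12 rad) or (x of paddle2 in the frame of slot2 between 0.017 and 0.028 m and y of paddle2 in the frame of slot2 between -0.008 and 0.008 m and z of paddle2 in the frame of slot2 between -0.005 and 0.009 m and angle between the x axis of paddle2 and the x axis of reader, either way round below 0.12 rad)) and angle between each of bottle0, bottle1, bottle2, bottle3's own z axis and vertical below 0.1 rad and x of bottle0 in the frame of lane between -0.18 and 0.18 m and y of bottle0 in the frame of lane between -0.07 and 0.07 m and z of bottle0 in the frame of lane between 0.055 and 0.072 m and x of bottle1 in the frame of lane between -0.18 and 0.18 m and y of bottle1 in the frame of lane between -0.07 and 0.07 m and z of bottle1 in the frame of lane between 0.055 and 0.072 m and x of bottle2 in the frame of lane between -0.18 and 0.18 m and y of bottle2 in the frame of lane between -0.07 and 0.07 m and z of bottle2 in the frame of lane between 0.055 and 0.072 m and x of bottle3 in the frame of lane between -0.18 and 0.18 m and y of bottle3 in the frame of lane between -0.07 and 0.07 m and z of bottle3 in the frame of lane between 0.055 and 0.072 m), for 0.2 s.
3. the toggle is back at RUN (value of joint toggle below 0.15 rad), for 0.2 s.
At the end, for the whole second after the job is handed in: The toggle rests at RUN (within 0.15 rad); every paddle present is home in a slot (within 5.5 mm of the stop, lying in the slot, straight to 0.12 rad); all four bottles stand upright (within 0.1 rad) on the lane floor, inside the lane; everything is released and at rest (value of joint toggle below 0.15 rad and ((x of paddle0 in the frame of slot0 between 0.017 and 0.028 m and y of paddle0 in the frame of slot0 between -0.008 and 0.008 m and z of paddle0 in the frame of slot0 between -0.005 and 0.009 m and angle between the x axis of paddle0 and the x axis of reader, either way round below 0.12 rad) or (x of paddle0 in the frame of slot1 between 0.017 and 0.028 m and y of paddle0 in the frame of slot1 between -0.008 and 0.008 m and z of paddle0 in the frame of slot1 between -0.005 and 0.009 m and angle between the x axis of paddle0 and the x axis of reader, either way round below 0.12 rad) or (x of paddle0 in the frame of slot2 between 0.017 and 0.028 m and y of paddle0 in the frame of slot2 between -0.008 and 0.008 m and z of paddle0 in the frame of slot2 between -0.005 and 0.009 m and angle between the x axis of paddle0 and the x axis of reader, either way round below 0.12 rad)) and ((x of paddle1 in the frame of slot0 between 0.017 and 0.028 m and y of paddle1 in the frame of slot0 between -0.008 and 0.008 m and z of paddle1 in the frame of slot0 between -0.005 and 0.009 m and angle between the x axis of paddle1 and the x axis of reader, either way round below 0.12 rad) or (x of paddle1 in the frame of slot1 between 0.017 and 0.028 m and y of paddle1 in the frame of slot1 between -0.008 and 0.008 m and z of paddle1 in the frame of slot1 between -0.005 and 0.009 m and angle between the x axis of paddle1 and the x axis of reader, either way round below 0.12 rad) or (x of paddle1 in the frame of slot2 between 0.017 and 0.028 m and y of paddle1 in the frame of slot2 between -0.008 and 0.008 m and z of paddle1 in the frame of slot2 between -0.005 and 0.009 m and angle between the x axis of paddle1 and the x axis of reader, either way round below 0.12 rad)) and ((x of paddle2 in the frame of slot0 between 0.017 and 0.028 m and y of paddle2 in the frame of slot0 between -0.008 and 0.008 m and z of paddle2 in the frame of slot0 between -0.005 and 0.009 m and angle between the x axis of paddle2 and the x axis of reader, either way round below 0.12 rad) or (x of paddle2 in the frame of slot1 between 0.017 and 0.028 m and y of paddle2 in the frame of slot1 between -0.008 and 0.008 m and z of paddle2 in the frame of slot1 between -0.005 and 0.009 m and angle between the x axis of paddle2 and the x axis of reader, either way round below 0.12 rad) or (x of paddle2 in the frame of slot2 between 0.017 and 0.028 m and y of paddle2 in the frame of slot2 between -0.008 and 0.008 m and z of paddle2 in the frame of slot2 between -0.005 and 0.009 m and angle between the x axis of paddle2 and the x axis of reader, either way round below 0.12 rad)) and angle between each of bottle0, bottle1, bottle2, bottle3's own z axis and vertical below 0.1 rad and x of bottle0 in the frame of lane between -0.18 and 0.18 m and y of bottle0 in the frame of lane between -0.07 and 0.07 m and z of bottle0 in the frame of lane between 0.055 and 0.072 m and x of bottle1 in the frame of lane between -0.18 and 0.18 m and y of bottle1 in the frame of lane between -0.07 and 0.07 m and z of bottle1 in the frame of lane between 0.055 and 0.072 m and x of bottle2 in the frame of lane between -0.18 and 0.18 m and y of bottle2 in the frame of lane between -0.07 and 0.07 m and z of bottle2 in the frame of lane between 0.055 and 0.072 m and x of bottle3 in the frame of lane between -0.18 and 0.18 m and y of bottle3 in the frame of lane between -0.07 and 0.07 m and z of bottle3 in the frame of lane between 0.055 and 0.072 m and linear speed of each of paddle0, paddle1, paddle2, bottle0, bottle1, bottle2, bottle3 below 0.02 m/s); the robot touches nothing.
It fails at once if a paddle is handled inside the reader while the toggle is at RUN (value of joint toggle below 0.3 rad and ((contact force between the fingers and paddle0 above 1.5 N and x of paddle0 in the frame of reader above -0.105 m and z of paddle0 in the frame of reader below 0.07 m and y of paddle0 in the frame of reader between -0.14 and 0.14 m) or (contact force between the fingers and paddle1 above 1.5 N and x of paddle1 in the frame of reader above -0.105 m and z of paddle1 in the frame of reader below 0.07 m and y of paddle1 in the frame of reader between -0.14 and 0.14 m) or (contact force between the fingers and paddle2 above 1.5 N and x of paddle2 in the frame of reader above -0.105 m and z of paddle2 in the frame of reader below 0.07 m and y of paddle2 in the frame of reader between -0.14 and 0.14 m))).
It fails at once if the robot bumps a bystander (contact force between any of the arm, the fingers and tip_box above 6 N or contact force between any of the arm, the fingers and timer above 6 N).
Of paddle0, paddle1, paddle2 only 2 to 3 are there at a start; the rules pass over those that are not, and their reading is None.
At some moment in a run one of paddle0, paddle1, paddle2 may be knocked a few centimetres aside while the robot is not near it.
Once in a run the grip may slacken for a moment while it holds something.
It also fails if it takes over 208 s, if anything falls off the work surface, if the arm or the gripper's body presses on something with over 40 N, if the wrist force passes 120 N, or if a joint passes its speed limit or range.

## Robot

A 6-joint arm with a two-finger parallel gripper is mounted at the origin on the work surface. World frame = base frame: x ahead of the robot, y to its left, z up, the work surface at z = 0. Lengths are in m, angles in degrees, forces in N, time in s.
With the tool pointing down it reaches from about 0.35 to 0.875 m from the base axis. Payload 4.2 kg.
Tool frame: the origin (TCP) lies midway between the tips of the shut fingers; the grasp point (between the pads) lies 19 mm behind it; z points along the fingers, y is the direction in which the jaws open and shut (so a half turn about z gives the same grasp; the last joint's range is limited). The gripper opens to 87 mm and grips with 3 to 60 N. Pads are 19 mm wide; open, the fingers measure 117 mm over their backs; the gripper's body (75 mm by 190 mm) begins 51 mm behind the grasp point.
Start: joints at [-56.631, 22.042, 0.453, 0, -68.411, -14.817], TCP at [0.199, -0.592, 0.223] pointing down, gripper open.
Joint ranges: [-179.83, 179.83], [-69.29, 118.12], [-61.27, 80.66], [-181.25, 117.63], [-171.15, -9.14], [-177.46, 177.46]. Speed limits (degrees/s): [159.86, 159.86, 180, 180, 180, 180].

## Interface

Orientations are given as a 3x3 rotation matrix whose columns are the frame's x, y, z axes.
In Python, from station import sense, capture, finish_job gives the robot as it stands. The module is installed in compiled form; this text tells all that it offers.
- The arm moves only by the shell command python3 -m jog 'ROWS' [OPENING]. ROWS is JSON, a list of rows, each a list of 6 numbers: the shift along the tool's x, y, z in cm, then the turn, a rotation vector about the tool's x, y, z in degrees. In form: [[dx, dy, dz, wx, wy, wz], ...]. A call has exactly 5 rows; each row shifts and turns the commanded pose from where the row before left it, along the tool's axes as they then stand; what a row does not reach is not made up. A row lasts 1/12 s, in which the tool goes at most 41.7 mm and 7.16 degrees, less where a joint would pass 70% of its speed; a pose out of reach is approached as far as the arm can. A call is refused whole if a number of a shift passes 4.17 or a number of a turn 7.16, either way. A call with a gripper value outside its range is refused whole. OPENING is the finger opening in cm, from 0 to 8.7, set as the call begins (- or left out, the last holds). The fingers move at their own pace and stop on an object; the grip force is fixed at half the most. Time passes only in rows, so rows that do not move let the fingers close, or fill a call up. It gives the time, the measured TCP pose, the force and the opening at its end, in the units of the state.
- sense(): the state, without advancing time (a new reading comes with each control period).
- capture(name): name is "side" or "top" or "wrist"; returns a dict with "frame" (400x640x3 uint8, red, green, blue), "fx", "fy", "cx", "cy" (pixels), "world_to_cam" (4x4, takes a point from world to camera coordinates). Camera axes: x right, y up, looking along -z (the intrinsics and any distortion apply to the point x, -y, -z); pixel columns grow to the right and rows downward; lengths in m; the calibration is good to about 2 mm. A picture is of the moment at which its call begins. There is no depth.
- finish_job(): hands the job in, once; it reports no verdict.
The state is a dict: "time_s": time; "joints": joint angles; "joint_velocities": joint speeds; "effort": joint torques, N m; "tcp_pos": TCP position; "ee_rot": TCP orientation; "wrist_force": force on the tool from outside, world axes, zero at the start; "moment": the same for the moment, N m; "gripper_width": opening from 0.0 (shut) to 1.0 (fully open).
Only numpy, scipy, OpenCV 4.12 (cv2) and the standard library are available. Lean on these libraries where they do the work, as an engineer would, in place of code of your own. Each camera call takes 0.05 s, during which the arm holds its last target.

## Working session

There is one attempt and no reset: what is moved stays moved. The work goes in short steps, Python scripts to look and compute and a shell command to move; the robot and the scene stay as the last step left them, time stands still between calls to the robot, and variables do not carry over. Pictures are saved under pics/ and viewed, and the job is handed in when it is done.

```bash
mkdir -p pics; ls; python3 - <<'E'
from station import sense,capture
import cv2
s=sense();print({k:(v if not hasattr(v,'tolist') else v.tolist()) for k,v in s.items()})
for n in['side','top','wrist']:
    c=capture(n);cv2.imwrite(f'pics/{n}0.png',c['frame'][:,:,::-1]);print(n,c['fx'],c['fy'],c['cx'],c['cy'],c['world_to_cam'],[k for k in c])
E
```

```text
pics
{'time_s': 0.0, 'joints': [-56.62949013938106, 22.091423947393658, 0.37959354766652953, -0.02993954252416471, -68.40985257067751, -14.817851930008487], 'joint_velocities': [0.042179903792018206, 0.004947023119984974, -0.03715210947744127, 0.013720606087657279, 0.046082240514615076, 0.055177358703958436], 'effort': [-0.0005128657358000055, -39.06633496284485, 18.74035656452179, 4.219661056995392, 0.010887409443967044, -0.00016503117421962088], 'tcp_pos': [0.19870589951516857, -0.591938864838398, 0.22144887808366298], 'ee_rot': [[-0.9480929310708164, -0.31799247291639654, -0.0007623792120444133], [-0.31799337823679596, 0.9480907374044975, 0.0020408442728606932], [7.383155216482794e-05, 0.0021773415696510114, -0.9999976268634797]], 'wrist_force': [0.4151044279566057, 0.32608741575264966, -0.4247017380105532], 'moment': [-0.04387476775505151, 0.028536610681349033, 0.028269835698592777], 'gripper_width': 1.0022103848232413}
side 487.97614266542604 487.97614266542604 321.0697369490299 202.7579276019984 [[-0.97800954 -0.20765382 -0.01942252  0.50886007]
 [ 0.13438155 -0.69864071  0.70273947 -0.15237676]
 [-0.1594959   0.68467587  0.71118212 -1.43658759]
 [ 0.          0.          0.          1.        ]] ['frame', 'fx', 'fy', 'cx', 'cy', 'world_to_cam']
top 396.55762265473527 396.55762265473527 318.92019159297297 196.46544568381867 [[ 0.00946387 -0.99962148  0.0258327  -0.02141582]
 [ 0.99797633  0.01106645  0.06261617 -0.52135586]
 [-0.06287835  0.02518783  0.99770331 -1.18846015]
 [ 0.          0.          0.          1.        ]] ['frame', 'fx', 'fy', 'cx', 'cy', 'world_to_cam']
wrist 348.92243295200836 348.92243295200836 316.78370721784427 195.01209589522085 [[-0.31800849  0.94808633  0.00170829  0.62336105]
 [-0.91099295 -0.3050665  -0.27753607  0.03328467]
 [-0.26260701 -0.08981507  0.9607137  -0.38993526]
 [ 0.          0.          0.          1.        ]] ['frame', 'fx', 'fy', 'cx', 'cy', 'world_to_cam']
```

View pics/side0.png

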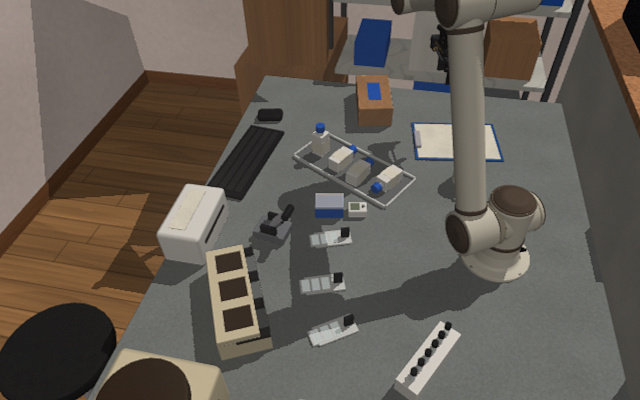

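View pics/top0.png

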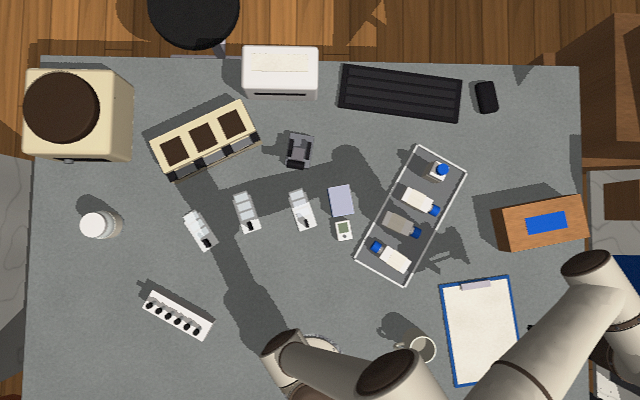

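View pics/wrist0.png

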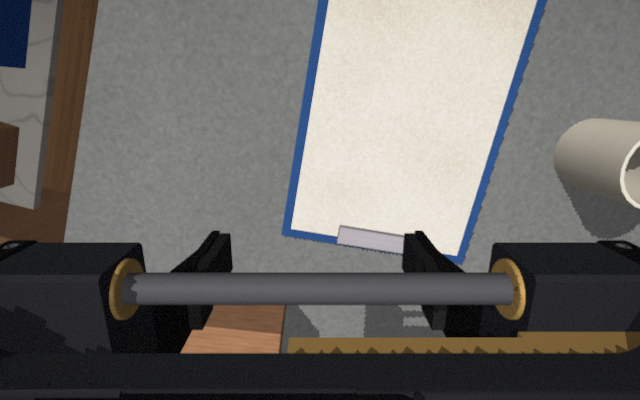

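```bash
cat > h.py <<'E'
import numpy as np,cv2
from station import sense,capture
def proj(c,P):
    P=np.atleast_2d(P);W=c['world_to_cam'];Q=P@W[:3,:3].T+W[:3,3]
    return np.c_[c['fx']*Q[:,0]/-Q[:,2]+c['cx'],c['fy']*(-Q[:,1])/-Q[:,2]+c['cy']]
def back(c,px,z):
    px=np.atleast_2d(np.array(px,float));W=c['world_to_cam'];R=W[:3,:3];C=-R.T@W[:3,3]
    d=np.c_[(px[:,0]-c['cx'])/c['fx'],-(px[:,1]-c['cy'])/c['fy'],-np.ones(len(px))]@R
    return C+d*((z-C[2])/d[:,2])[:,None]
def crop(name,x0,y0,w,h,s,out,c=None,draw=()):
    c=c or capture(name)
    f=np.ascontiguousarray(c['frame'][y0:y0+h,x0:x0+w,::-1])
    f=cv2.resize(f,None,fx=s,fy=s,interpolation=cv2.INTER_CUBIC)
    for poly in draw:
        p=((proj(c,poly)-[x0,y0]+.5)*s).astype(int);cv2.polylines(f,[p],False,(0,0,255),1,cv2.LINE_AA)
    # ticks
    for x in range((x0+9)//10*10,x0+w,10):
        cv2.line(f,((x-x0)*s,0),((x-x0)*s,8 if x%50 else 18),(0,255,255),1)
        if x%50==0: cv2.putText(f,str(x),((x-x0)*s+2,28),0,.4,(0,255,255),1)
    for y in range((y0+9)//10*10,y0+h,10):
        cv2.line(f,(0,(y-y0)*s),(8 if y%50 else 18,(y-y0)*s),(0,255,255),1)
        if y%50==0: cv2.putText(f,str(y),(2,(y-y0)*s-2),0,.4,(0,255,255),1)
    cv2.imwrite('pics/'+out,f);return c
def st():
    s=sense();R=np.array(s['ee_rot']);p=np.array(s['tcp_pos'])
    print('t',round(s['time_s'],2),'p',p.round(4),'yawx',np.degrees(np.arctan2(R[1,0],R[0,0])).round(2),'z',R[:,2].round(4),'F',np.round(s['wrist_force'],1),'g',round(s['gripper_width'],3))
    return p,R,s
E
python3 - <<'E'
from h import *
c=crop('top',140,90,200,150,4,'t1.png')
crop('top',330,130,150,150,4,'t2.png',c)
d=crop('side',190,180,180,170,4,'s1.png')
crop('side',280,110,150,110,5,'s2.png',d)
E
```

```text
(no output)
```

View pics/t1.png

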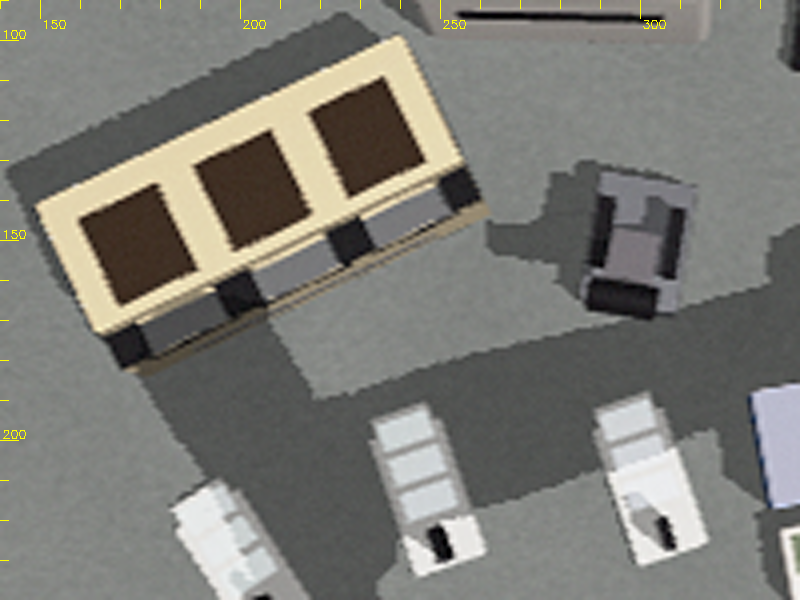

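View pics/t2.png

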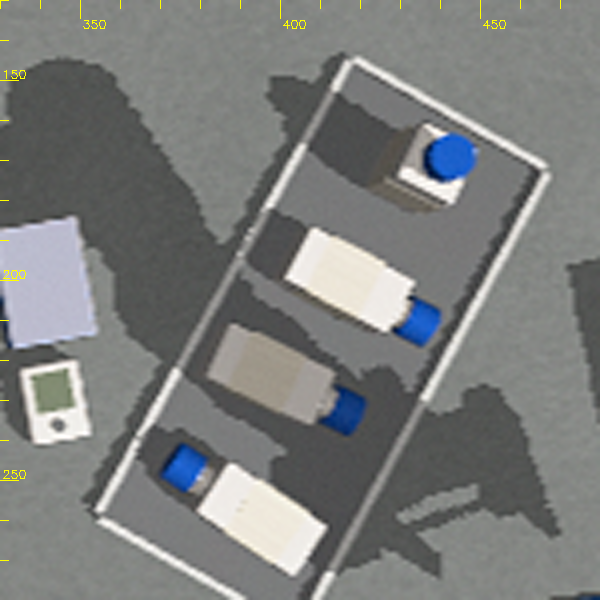

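View pics/s1.png

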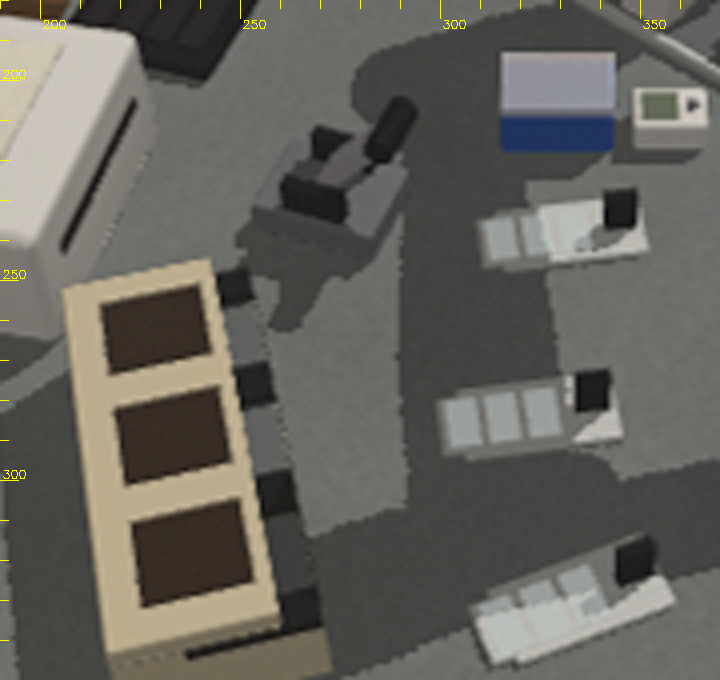

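View pics/s2.png

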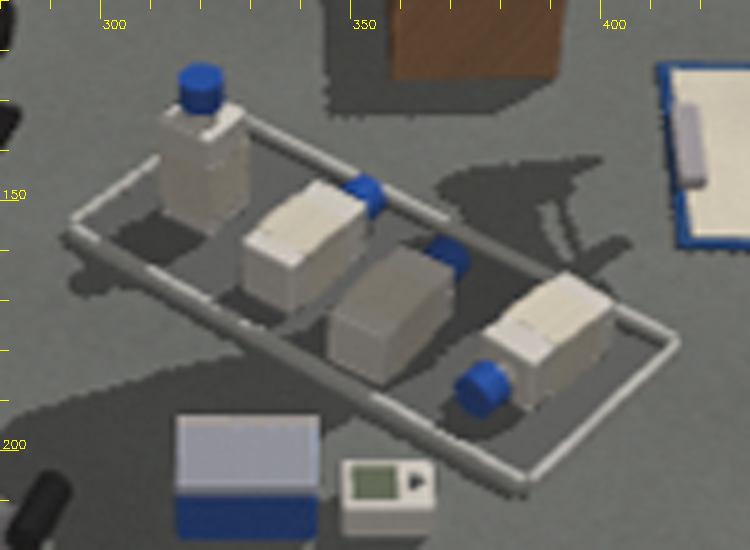

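```bash
python3 - <<'E'
from h import *
c=crop('top',175,175,150,80,5,'t3.png')
d=crop('side',295,215,80,140,5,'s3.png')
for k in (c,d):
    W=k['world_to_cam'];print(-W[:3,:3].T@W[:3,3])
crop('side',240,180,60,80,7,'s4.png',d)
crop('top',275,115,60,60,9,'t4.png',c)
E
```

```text
[0.44577508 0.01429657 1.21892916]
[0.28901679 0.982807   1.13863991]
```

View pics/t3.png

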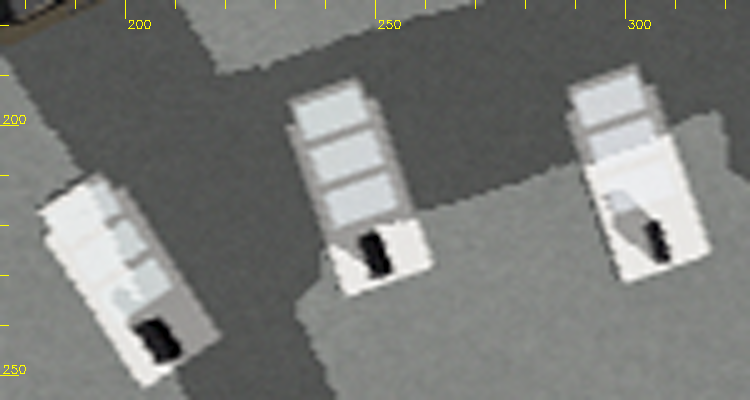

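View pics/s3.png

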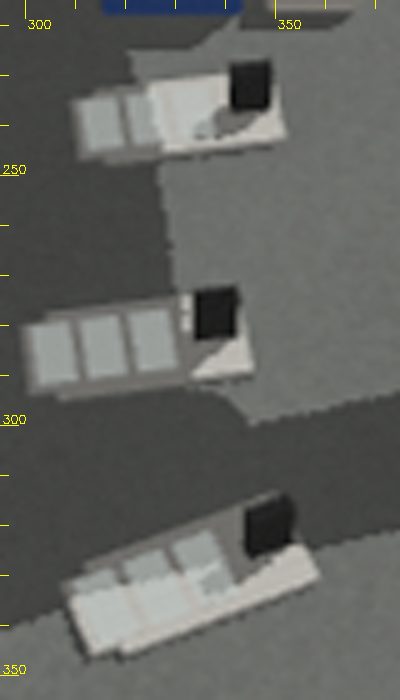

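View pics/s4.png

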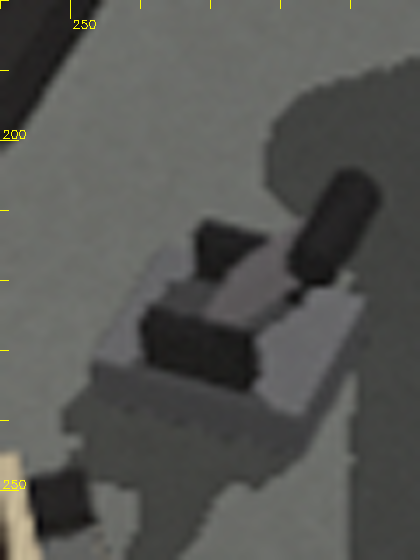

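View pics/t4.png

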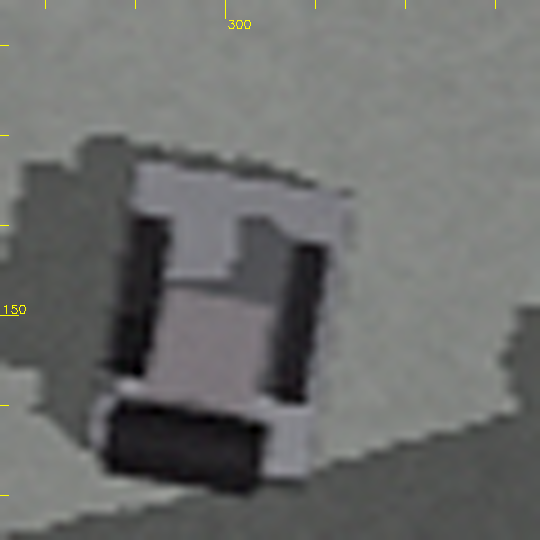

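```bash
cat > fit.py <<'E'
from h import *
from scipy.optimize import least_squares
def cl(x0,y0,s,pts): return [(x0+(u+.5)/s-.5,y0+(v+.5)/s-.5) for u,v in pts]
def fit(obs,g):  # obs: list of (cam, px(list), local pts)
    def r(q):
        x,y,a=q;R=np.array([[np.cos(a),-np.sin(a)],[np.sin(a),np.cos(a)]])
        e=[]
        for c,px,L in obs:
            L=np.array(L,float);P=np.c_[L[:,:2]@R.T+[x,y],L[:,2]]
            e.append((proj(c,P)-np.array(px)).ravel())
        return np.concatenate(e)
    s=least_squares(r,g,loss='soft_l1')
    return s.x,r(s.x).reshape(-1,2).round(1)
def place(q,L):
    x,y,a=q;L=np.array(L,float);R=np.array([[np.cos(a),-np.sin(a)],[np.sin(a),np.cos(a)]])
    return np.c_[L[:,:2]@R.T+[x,y],L[:,2]]
NOSE=[(.0625,.022,.006),(.0625,-.022,.006)]
TAIL=[(-.0625,.028,.006),(-.0625,-.028,.006)]
PAD=[(-.0625,.028,.006),(.0475,.028,.006),(.0475,.022,.006),(.0625,.022,.006),(.0625,-.022,.006),(.0475,-.022,.006),(.0475,-.028,.006),(-.0625,-.028,.006),(-.0625,.028,.006)]
FIN=[(-.0585,.005,.042),(-.0325,.005,.042),(-.0325,-.005,.042),(-.0585,-.005,.042),(-.0585,.005,.042)]
E
cat > f1.py <<'E'
from fit import *
c=capture('top');d=capture('side')
T=lambda p:cl(175,175,5,p)
S=lambda p:cl(295,215,5,p)
PT=NOSE+TAIL
pads={}
for n,t,s in[('L',[(38,212),(98,174),(145,387),(220,338)],None),
 ('M',[(290,100),(358,78),(347,297),(434,265)],None),
 ('R',[(567,87),(638,65),(625,283),(711,250)],None)]:
    obs=[(c,T(t),PT)]
    b=back(c,T(t),.006).mean(0)
    pads[n],e=fit(obs,[b[0],b[1],0]);print(n,pads[n].round(4),np.degrees(pads[n][2]).round(1),e.tolist())
RD=[(.065,.145,.085),(.065,-.145,.085),(-.065,-.145,.085),(-.065,.145,.085)]
rt=cl(140,90,4,[(38,205),(400,37),(465,163),(100,333)])
rs=cl(190,180,4,[(108,655),(63,290),(210,260),(280,622)])
rd,e=fit([(c,rt,RD)],[.7,.3,.4]);print('reader top',rd.round(4),e.tolist())
rd2,e=fit([(d,rs,RD)],[.7,.3,.4]);print('reader side',rd2.round(4),e.tolist())
rd,e=fit([(c,rt,RD),(d,rs,RD)],[.7,.3,.4]);print('reader both',rd.round(4),np.degrees(rd[2]),e.tolist())
# toggle: frame at hinge, x swing dir
a=.7;tip=(-.088*np.sin(a),0,.045+.088*np.cos(a))
BL=[(.05,.0375,.03),(.05,-.0375,.03),(-.05,-.0375,.03),(-.05,.0375,.03)]
tt=cl(275,115,9,[(140,158),(352,193),(307,485),(95,440)])
ttip=cl(275,115,9,[(185,447)])
ss=cl(240,180,7,[(365,295),(302,415),(92,365)])
stip=cl(240,180,7,[(333,228)])
tg,e=fit([(c,tt,BL),(c,ttip,[tip])],[.6,.1,0]);print('tog top',tg.round(4),e.tolist())
tg,e=fit([(c,tt,BL),(c,ttip,[tip]),(d,ss,[BL[2],BL[3],BL[0]]),(d,stip,[tip])],[.6,.1,0]);print('tog both',tg.round(4),e.tolist())
LN=[(.206,.091,.012),(.206,-.091,.012),(-.206,.091,.012)]
lt=cl(330,130,4,[(350,58),(550,168),(95,518)])
ln,e=fit([(c,lt,LN)],[.5,-.2,-.4]);print('lane',ln.round(4),e.tolist())
import json
json.dump(dict(pads={k:list(v) for k,v in pads.items()},rd=list(rd),tg=list(tg),ln=list(ln)),open('p.json','w'))
dr=[place(rd,RD+RD[:1])]+[place(p,PAD) for p in pads.values()]+[place(p,FIN) for p in pads.values()]+[place(tg,BL+BL[:1])]
sl=[place(rd,[(-.065,k*.09+.031,.055),(.02,k*.09+.031,.055),(.02,k*.09-.031,.055),(-.065,k*.09-.031,.055),(-.065,k*.09+.031,.055)]) for k in(-1,0,1)]
crop('top',140,90,200,170,4,'f_t.png',c,dr+sl)
crop('side',190,180,180,170,4,'f_s.png',d,dr+sl)
E
python3 f1.py
```

```text
L [0.4162 0.3438 0.6109] 35.0 [[-0.1, 0.2], [0.1, -0.4], [-0.3, 0.5], [0.3, -0.3]]
M [0.4738 0.2051 0.3517] 20.1 [[-0.1, 0.0], [0.0, -0.4], [-0.0, 0.1], [0.1, 0.2]]
R [0.4838 0.0362 0.344 ] 19.7 [[0.2, -0.1], [-0.4, -0.4], [0.0, 0.0], [0.2, 0.6]]
reader top [0.6909 0.3219 0.4511] [[-2.6, -5.3], [-0.5, -5.0], [2.1, 3.7], [0.5, 3.7]]
reader side [0.6894 0.3243 0.4101] [[-9.2, 1.8], [-2.0, -0.4], [8.0, -0.7], [2.4, -0.3]]
reader both [0.6875 0.3224 0.4403] 25.22612072961753 [[-2.8, -4.7], [-0.2, -3.5], [1.9, 5.4], [-0.2, 4.5], [-6.2, 1.6], [-2.6, -0.0], [7.2, -1.3], [5.1, -1.9]]
tog top [ 0.661   0.0448 -0.1569] [[-0.2, -0.4], [0.7, -0.1], [0.1, -0.2], [-0.8, 0.6], [0.1, 0.2]]
tog both [ 0.6618  0.0444 -0.1445] [[-0.3, -0.5], [0.6, -0.5], [0.5, -0.6], [-0.5, 0.5], [0.5, -0.1], [0.7, 0.5], [-0.0, 0.9], [-0.3, -0.3], [0.7, 0.5]]
lane [ 0.4669 -0.299  -0.5011] [[-0.2, -1.2], [1.2, 0.0], [-0.7, 1.0]]
```

```bash
sed -i 's/(-.065,-.145,.085),(-.065,.145,.085)/(-.04,-.145,.085),(-.04,.145,.085)/' f1.py; python3 f1.py | grep -A0 reader
```

```text
reader top [0.6776 0.3158 0.4624] [[-0.6, 0.0], [1.1, -0.9], [0.4, -0.1], [-0.7, 0.9]]
reader side [0.6784 0.3187 0.4641] [[-0.5, 1.1], [-0.2, 0.1], [0.6, -0.2], [0.3, -1.1]]
reader both [0.6782 0.3173 0.4633] 26.544469377018 [[-1.1, -0.2], [0.5, -1.1], [-0.1, -0.4], [-1.2, 0.7], [-0.3, 0.6], [0.0, -0.3], [0.8, -0.6], [0.4, -1.6]]
```

View pics/f_t.png

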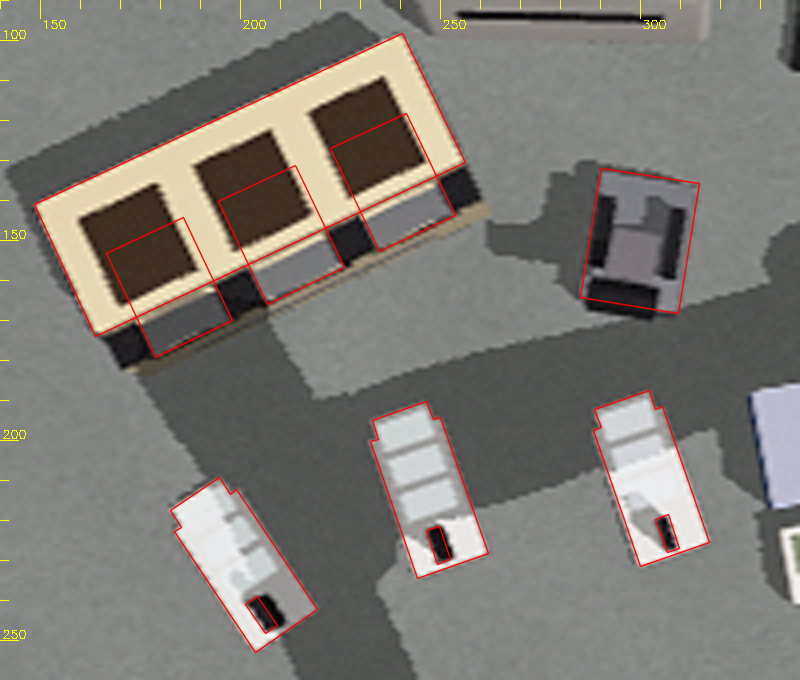

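View pics/f_s.png

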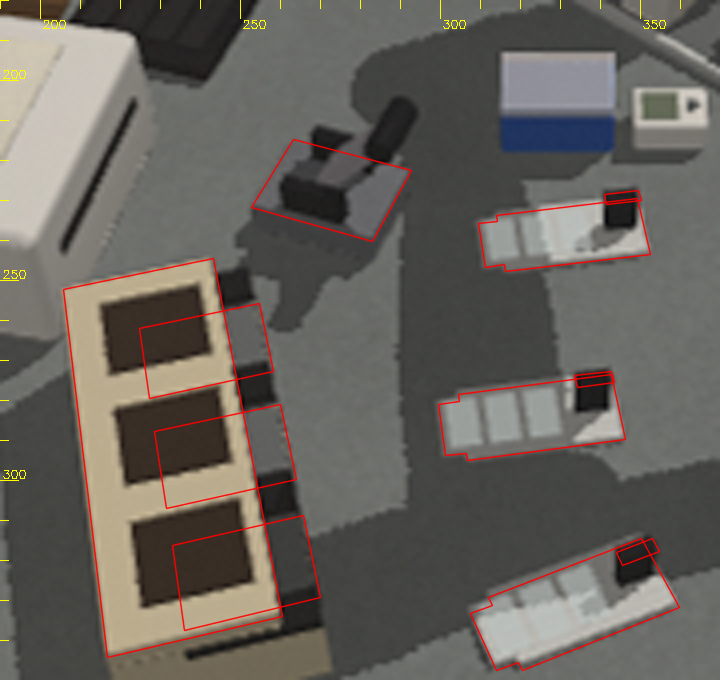

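```bash
cat > plan.py <<'E'
from h import *
from scipy.spatial.transform import Rotation as Ro
def Rdown(yawx):
    a=np.radians(yawx);x=np.array([np.cos(a),np.sin(a),0]);z=np.array([0,0,-1.]);return np.c_[x,np.cross(z,x),z]
def plan(tgt,Rt=None,yaw=None,n=None,start=None,vmax=3.8,wmax=6.8):
    if start is None:
        p,R,s=st()
    else: p,R=start
    tgt=np.array(tgt,float)
    if Rt is None: Rt=Rdown(yaw) if yaw is not None else R
    w=Ro.from_matrix(R.T@Rt).as_rotvec(degrees=True);dp=(tgt-p)*100
    n0=max(1,int(np.ceil(max(np.linalg.norm(dp)/vmax,np.linalg.norm(w)/wmax))));n=n or n0
    rows=[];Rk=R
    for k in range(n):
        rows.append([round(float(v),2) for v in np.r_[Rk.T@dp/n,w/n]]);Rk=Rk@Ro.from_rotvec(w/n,degrees=True).as_matrix()
    for k in range(0,n,5):
        r=rows[k:k+5];r+= [[0]*6]*(5-len(r))
        print('['+','.join('['+','.join(f'{v:g}' for v in q)+']' for q in r)+']')
    return tgt,Rt
E
python3 - <<'E'
from plan import *
plan([.54,.062,.20])
E
```

```text
t 0.55 p [ 0.1989 -0.5925  0.2225] yawx -161.45 z [ 0.  0. -1.] F [0.5 0.2 0.4] g 0.996
[[-2.66,2.56,0.11,0,0,0],[-2.66,2.56,0.11,0,0,0],[-2.66,2.56,0.11,0,0,0],[-2.66,2.56,0.11,0,0,0],[-2.66,2.56,0.11,0,0,0]]
[[-2.66,2.56,0.11,0,0,0],[-2.66,2.56,0.11,0,0,0],[-2.66,2.56,0.11,0,0,0],[-2.66,2.56,0.11,0,0,0],[-2.66,2.56,0.11,0,0,0]]
[[-2.66,2.56,0.11,0,0,0],[-2.66,2.56,0.11,0,0,0],[-2.66,2.56,0.11,0,0,0],[-2.66,2.56,0.11,0,0,0],[-2.66,2.56,0.11,0,0,0]]
[[-2.66,2.56,0.11,0,0,0],[-2.66,2.56,0.11,0,0,0],[-2.66,2.56,0.11,0,0,0],[-2.66,2.56,0.11,0,0,0],[-2.66,2.56,0.11,0,0,0]]
```

```bash
python3 -m jog '[[-2.66,2.56,0.11,0,0,0],[-2.66,2.56,0.11,0,0,0],[-2.66,2.56,0.11,0,0,0],[-2.66,2.56,0.11,0,0,0],[-2.66,2.56,0.11,0,0,0]]' 0
python3 -m jog '[[-2.66,2.56,0.11,0,0,0],[-2.66,2.56,0.11,0,0,0],[-2.66,2.56,0.11,0,0,0],[-2.66,2.56,0.11,0,0,0],[-2.66,2.56,0.11,0,0,0]]'
python3 -m jog '[[-2.66,2.56,0.11,0,0,0],[-2.66,2.56,0.11,0,0,0],[-2.66,2.56,0.11,0,0,0],[-2.66,2.56,0.11,0,0,0],[-2.66,2.56,0.11,0,0,0]]'
python3 -m jog '[[-2.66,2.56,0.11,0,0,0],[-2.66,2.56,0.11,0,0,0],[-2.66,2.56,0.11,0,0,0],[-2.66,2.56,0.11,0,0,0],[-2.66,2.56,0.11,0,0,0]]'
python3 - <<'E'
from plan import *
a=plan([.54,.062,.105])
a=plan([.69,.040,.105],start=a,vmax=2)
E
```

```text
time_s: 0.97
tcp_pos: [0.2846, -0.4274, 0.2171]
ee_rot: [[-0.948, -0.318, 0.0], [-0.318, 0.948, -0.0], [-0.0, -0.0, -1.0]]
wrist_force: [0.9, -0.3, 1.2]
gripper_width: 0.706
time_s: 1.38
tcp_pos: [0.3701, -0.2636, 0.2119]
ee_rot: [[-0.948, -0.318, 0.001], [-0.318, 0.948, -0.0], [-0.001, -0.001, -1.0]]
wrist_force: [0.7, -0.4, 0.6]
gripper_width: 0.325
time_s: 1.8
tcp_pos: [0.4555, -0.0997, 0.2065]
ee_rot: [[-0.948, -0.319, 0.001], [-0.319, 0.948, 0.0], [-0.001, -0.0, -1.0]]
wrist_force: [1.2, -1.1, -0.0]
gripper_width: 0.014
time_s: 2.22
tcp_pos: [0.5409, 0.0641, 0.2008]
ee_rot: [[-0.948, -0.319, 0.001], [-0.319, 0.948, 0.0], [-0.001, -0.0, -1.0]]
wrist_force: [0.2, 0.1, -0.3]
gripper_width: 0.007
t 2.22 p [0.5409 0.0641 0.2008] yawx -161.42 z [ 6.e-04  2.e-04 -1.e+00] F [ 0.2  0.1 -0.3] g 0.007
[[0.05,-0.06,3.19,0,0,0],[0.05,-0.06,3.19,0,0,0],[0.05,-0.06,3.19,0,0,0],[0,0,0,0,0,0],[0,0,0,0,0,0]]
[[-1.69,-0.86,0,0,0,0],[-1.69,-0.86,0,0,0,0],[-1.69,-0.86,0,0,0,0],[-1.69,-0.86,0,0,0,0],[-1.69,-0.86,0,0,0,0]]
[[-1.69,-0.86,0,0,0,0],[-1.69,-0.86,0,0,0,0],[-1.69,-0.86,0,0,0,0],[0,0,0,0,0,0],[0,0,0,0,0,0]]
```

```bash
python3 -m jog '[[0.05,-0.06,3.19,0,0,0],[0.05,-0.06,3.19,0,0,0],[0.05,-0.06,3.19,0,0,0],[0,0,0,0,0,0],[0,0,0,0,0,0]]' | head -2
python3 -m jog '[[-1.69,-0.86,0,0,0,0],[-1.69,-0.86,0,0,0,0],[-1.69,-0.86,0,0,0,0],[-1.69,-0.86,0,0,0,0],[-1.69,-0.86,0,0,0,0]]'
python3 -m jog '[[-1.69,-0.86,0,0,0,0],[-1.69,-0.86,0,0,0,0],[-1.69,-0.86,0,0,0,0],[0,0,0,0,0,0],[0,0,0,0,0,0]]'
python3 - <<'E'
from plan import *
crop('top',140,90,200,170,4,'t5.png')
crop('side',190,180,180,170,4,'s5.png')
plan([.60,.05,.2],n=5)
E
```

```text
time_s: 2.63
tcp_pos: [0.5389, 0.0596, 0.1041]
time_s: 3.05
tcp_pos: [0.6357, 0.046, 0.1087]
ee_rot: [[-0.948, -0.318, 0.005], [-0.318, 0.948, 0.001], [-0.005, -0.001, -1.0]]
wrist_force: [-0.2, 0.2, 0.8]
gripper_width: 0.007
time_s: 3.47
tcp_pos: [0.6908, 0.0376, 0.1069]
ee_rot: [[-0.948, -0.318, 0.004], [-0.318, 0.948, 0.001], [-0.004, -0.001, -1.0]]
wrist_force: [0.3, 0.6, -0.1]
gripper_width: 0.007
t 3.57 p [0.6897 0.0378 0.1065] yawx -161.44 z [ 2.7e-03  4.0e-04 -1.0e+00] F [ 0.  -0.6  0.4] g 0.004
[[1.62,0.8,-1.87,0,0,0],[1.62,0.8,-1.87,0,0,0],[1.62,0.8,-1.87,0,0,0],[1.62,0.8,-1.87,0,0,0],[1.62,0.8,-1.87,0,0,0]]
```

View pics/s5.png

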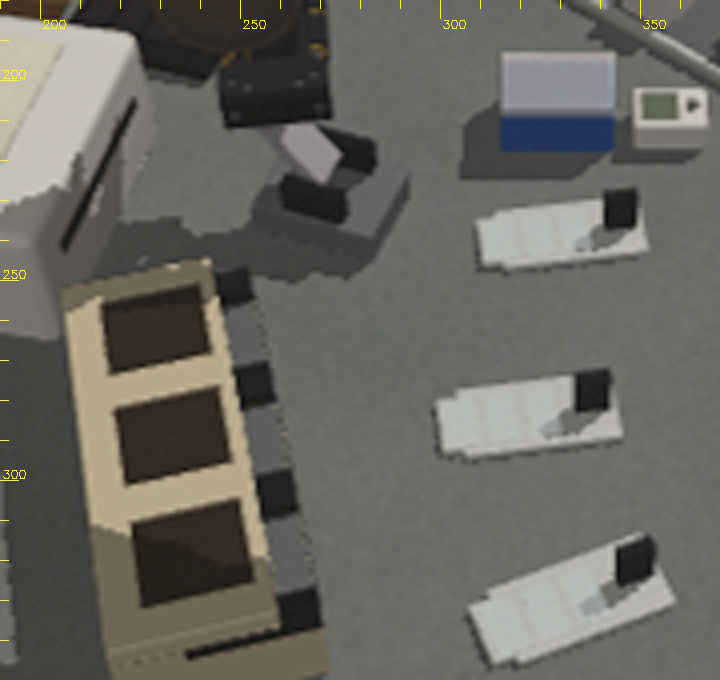

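```bash
python3 -m jog '[[1.62,0.8,-1.87,0,0,0],[1.62,0.8,-1.87,0,0,0],[1.62,0.8,-1.87,0,0,0],[1.62,0.8,-1.87,0,0,0],[1.62,0.8,-1.87,0,0,0]]' 5| head -2
python3 - <<'E'
from plan import *
plan([.441,.021,.13],yaw=199.7,n=5)
E
```

```text
time_s: 3.98
tcp_pos: [0.5985, 0.0501, 0.2002]
t 3.98 p [0.5985 0.0501 0.2002] yawx -161.41 z [ 1.6e-03  2.0e-04 -1.0e+00] F [-0.5  0.5  0.5] g 0.301
[[3.17,0.45,1.4,-0,0.02,-0.22],[3.17,0.47,1.4,-0,0.02,-0.22],[3.17,0.48,1.4,-0,0.02,-0.22],[3.17,0.49,1.4,-0,0.02,-0.22],[3.16,0.5,1.4,-0,0.02,-0.22]]
```

```bash
python3 -m jog '[[3.17,0.47,1.4,0,0.02,-0.22],[3.17,0.47,1.4,0,0.02,-0.22],[3.17,0.48,1.4,0,0.02,-0.22],[3.17,0.49,1.4,0,0.02,-0.22],[3.17,0.5,1.4,0,0.02,-0.22]]' | head -2
cat > look.py <<'E'
import sys,json
from plan import *;from fit import *
n=sys.argv[1];q=json.load(open('p.json'))['pads'][n]
c=crop('wrist',0,0,640,400,1,f'w_{sys.argv[2]}.png',None,[place(q,PAD),place(q,FIN)])
st()
E
python3 look.py R 1
```

```text
time_s: 4.4
tcp_pos: [0.4403, 0.0208, 0.1289]
t 4.45 p [0.4294 0.0175 0.1244] yawx -160.47 z [-0.0147 -0.0028 -0.9999] F [-7.8 -2.3 -4.5] g 0.566
```

View pics/w_1.png

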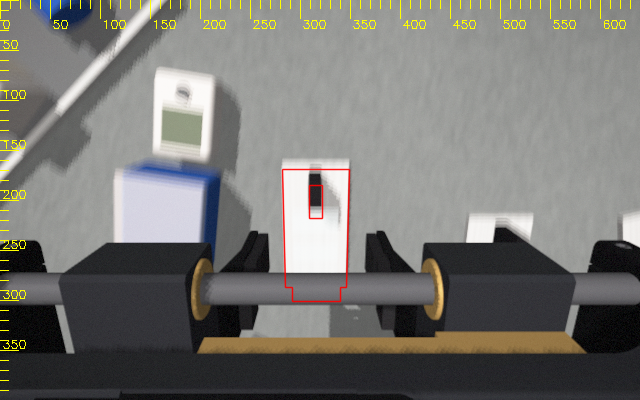

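```bash
python3 look.py R 2; python3 - <<'E'
from fit import *
c=capture('top')
print(back(c,cl(330,130,4,[(77,217),(97,333),(12,347)])+cl(140,90,4,[(750,395)]),.05).round(3))
print('timer',back(c,cl(330,130,4,[(77,362),(90,435),(37,443),(20,370)]),.028).round(3))
E
```

```text
t 4.5 p [0.4336 0.0186 0.1262] yawx -160.38 z [-0.0107 -0.0025 -0.9999] F [ 0.4 -0.4  0.3] g 0.567
[[ 0.558 -0.104  0.05 ]
 [ 0.472 -0.119  0.05 ]
 [ 0.461 -0.056  0.05 ]
 [ 0.544 -0.039  0.05 ]]
timer [[ 0.451 -0.106  0.028]
 [ 0.396 -0.116  0.028]
 [ 0.39  -0.077  0.028]
 [ 0.444 -0.064  0.028]]
```

View pics/w_2.png

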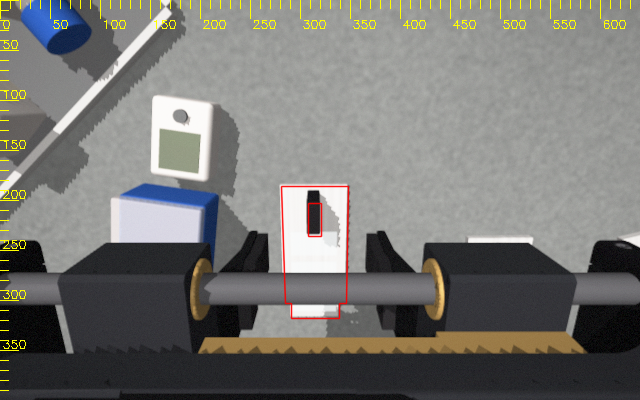

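```bash
python3 - <<'E'
from plan import *
a=plan([.441,.0208,.04],yaw=199.7,n=5)
plan([.441,.0208,.012],yaw=199.7,start=a,n=3)
E
```

```text
t 4.55 p [0.4384 0.02   0.1283] yawx -160.29 z [-0.0036 -0.0013 -1.    ] F [1.2 0.  0.7] g 0.572
[[-0.06,-0,1.76,-0,-0.04,0],[-0.06,-0,1.76,-0,-0.04,0],[-0.06,-0,1.76,-0,-0.04,0],[-0.06,-0,1.77,-0,-0.04,0],[-0.06,-0,1.77,-0,-0.04,0]]
[[0,0,0.93,0,0,0],[0,0,0.93,0,0,0],[0,0,0.93,0,0,0],[0,0,0,0,0,0],[0,0,0,0,0,0]]
```

```bash
python3 -m jog '[[0,0,1.77,0,0,0],[0,0,1.77,0,0,0],[0,0,1.77,0,0,0],[0,0,1.77,0,0,0],[0,0,1.5,0,0,0]]' 
python3 -m jog '[[0,0,1,0,0,0],[0,0,1,0,0,0],[0,0,0.85,0,0,0],[0,0,0,0,0,0],[0,0,0,0,0,0]]'; python3 look.py R 3
```

```text
time_s: 4.97
tcp_pos: [0.4437, 0.0218, 0.0429]
ee_rot: [[-0.941, -0.337, 0.002], [-0.337, 0.941, 0.0], [-0.002, -0.0, -1.0]]
wrist_force: [0.1, 0.3, -0.2]
gripper_width: 0.574
time_s: 5.38
tcp_pos: [0.4428, 0.0213, 0.0145]
ee_rot: [[-0.942, -0.337, -0.001], [-0.337, 0.942, -0.0], [0.001, -0.0, -1.0]]
wrist_force: [0.6, 0.1, 1.0]
gripper_width: 0.577
t 5.43 p [0.443  0.0214 0.0147] yawx -160.32 z [-1.e-04 -1.e-04 -1.e+00] F [ 0.9  0.4 -0.2] g 0.575
```

View pics/w_3.png

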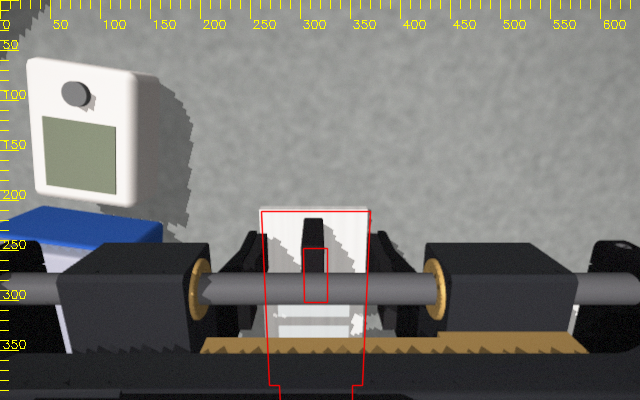

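```bash
python3 -m jog '[[0,0,0,0,0,0],[0,0,0,0,0,0],[0,0,0,0,0,0],[0,0,0,0,0,0],[0,0,0,0,0,0]]' 0
python3 -m jog '[[0,0,-1,0,0,0],[0,0,-2,0,0,0],[0,0,-3,0,0,0],[0,0,-3,0,0,0],[0,0,-2,0,0,0]]'
python3 - <<'E'
from plan import *
import json
from fit import *
q=json.load(open('p.json'));rd=q['rd'];yaw=np.degrees(rd[2])
for k in(-1,0,1):
  for x in (-.08,.0225): print(k,x,place(rd,[(-.065+x-.0455,.09*k,0)]).round(4))
t=place(rd,[(-.065-.085-.0455,-.09,0)])[0];t[2]=.115
plan(t,yaw=180+yaw)
E
```

```text
time_s: 5.85
tcp_pos: [0.4422, 0.0211, 0.0144]
ee_rot: [[-0.942, -0.336, -0.001], [-0.336, 0.942, -0.0], [0.001, 0.0, -1.0]]
wrist_force: [-0.5, 0.6, -0.1]
gripper_width: 0.28
time_s: 6.27
tcp_pos: [0.4431, 0.0213, 0.1268]
ee_rot: [[-0.942, -0.337, 0.001], [-0.337, 0.942, 0.0], [-0.001, -0.0, -1.0]]
wrist_force: [0.1, 1.3, 1.2]
gripper_width: 0.011
-1 -0.08 [[0.548  0.1516 0.    ]]
-1 0.0225 [[0.6397 0.1974 0.    ]]
0 -0.08 [[0.5078 0.2321 0.    ]]
0 0.0225 [[0.5995 0.2779 0.    ]]
1 -0.08 [[0.4676 0.3126 0.    ]]
1 0.0225 [[0.5593 0.3584 0.    ]]
t 6.27 p [0.4431 0.0213 0.1268] yawx -160.32 z [ 1.5e-03  2.0e-04 -1.0e+00] F [0.1 1.3 1.2] g 0.011
[[-2.75,1.74,0.24,-0,0.02,-1.37],[-2.79,1.67,0.24,-0,0.02,-1.37],[-2.83,1.6,0.24,-0,0.02,-1.37],[-2.87,1.53,0.24,-0,0.02,-1.37],[-2.91,1.46,0.24,-0,0.02,-1.37]]
```

```bash
python3 -m jog '[[0,0,0,0,0,0],[0,0,0,0,0,0],[0,0,0,0,0,0],[0,0,0,0,0,0],[0,0,0,0,0,0]]' 3 >/dev/null; python3 look.py R 4;  python3 - <<'E'
from h import *
crop('side',280,180,100,130,5,'s6.png')
E
```

```text
t 6.73 p [0.4416 0.0209 0.1231] yawx -160.35 z [-0.004  -0.0015 -1.    ] F [ 0.6  0.1 -0.9] g 0.312
```

View pics/w_4.png

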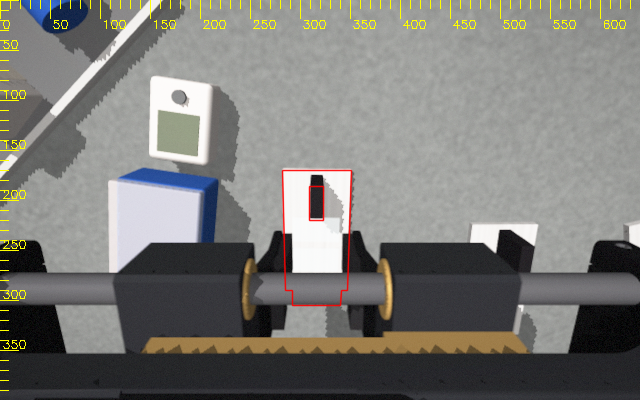

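View pics/s6.png

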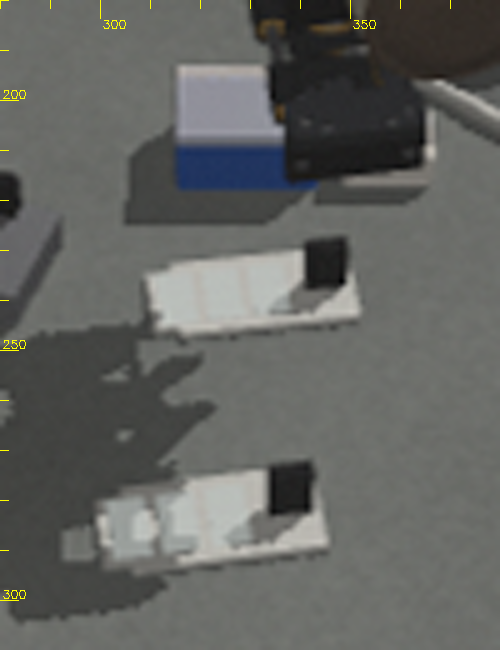

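```bash
python3 -m jog '[[0,0,2.5,0,0,0],[0,0,2.5,0,0,0],[0,0,2.5,0,0,0],[0,0,2,0,0,0],[0,0,1.5,0,0,0]]' >/dev/null
python3 -m jog '[[0,0,0,0,0,0],[0,0,0,0,0,0],[0,0,0,0,0,0],[0,0,0,0,0,0],[0,0,0,0,0,0]]' 0
python3 -m jog '[[0,0,0,0,0,0],[0,0,0,0,0,0],[0,0,0,0,0,0],[0,0,0,0,0,0],[0,0,0,0,0,0]]' 0
```

```text
time_s: 7.62
tcp_pos: [0.4428, 0.0214, 0.0151]
ee_rot: [[-0.942, -0.336, 0.001], [-0.336, 0.942, 0.0], [-0.001, 0.0, -1.0]]
wrist_force: [-0.1, 0.6, -0.7]
gripper_width: 0.11
time_s: 8.03
tcp_pos: [0.4428, 0.0214, 0.0151]
ee_rot: [[-0.942, -0.337, 0.0], [-0.337, 0.942, 0.0], [-0.0, -0.0, -1.0]]
wrist_force: [-0.1, 0.2, 6.2]
gripper_width: 0.113
```

```bash
python3 -m jog '[[0,0,-1,0,0,0],[0,0,-2.5,0,0,0],[0,0,-3,0,0,0],[0,0,-2.5,0,0,0],[0,0,-1,0,0,0]]'
python3 - <<'E'
from plan import *
import json
from fit import *
q=json.load(open('p.json'));rd=q['rd'];yaw=np.degrees(rd[2])
t=place(rd,[(-.065-.085-.0455,-.09,0)])[0];t[2]=.115
plan(t,yaw=180+yaw,n=5)
E
```

```text
time_s: 8.45
tcp_pos: [0.4438, 0.0216, 0.1175]
ee_rot: [[-0.942, -0.337, 0.004], [-0.337, 0.942, 0.001], [-0.004, -0.0, -1.0]]
wrist_force: [0.0, 0.2, -1.1]
gripper_width: 0.112
t 8.45 p [0.4438 0.0216 0.1175] yawx -160.32 z [ 0.004   0.0013 -1.    ] F [ 0.   0.2 -1.1] g 0.112
[[-2.74,1.73,0.06,-0,0.05,-1.37],[-2.78,1.67,0.06,-0,0.05,-1.37],[-2.82,1.6,0.06,-0,0.05,-1.37],[-2.86,1.53,0.05,-0,0.05,-1.37],[-2.89,1.46,0.05,-0,0.05,-1.37]]
```

```bash
python3 -m jog '[[-2.74,1.73,0,0,0.05,-1.37],[-2.78,1.67,0,0,0.05,-1.37],[-2.82,1.6,0,0,0.05,-1.37],[-2.86,1.53,0,0,0.05,-1.37],[-2.89,1.46,0,0,0.05,-1.37]]'>/dev/null
python3 -m jog '[[0,0,0,0,0,0],[0,0,0,0,0,0],[0,0,0,0,0,0],[0,0,0,0,0,0],[0,0,0,0,0,0]]'
cat > held.py <<'E'
import sys,json
from plan import *;from fit import *
q=json.load(open('p.json'));rd=q['rd'];k=int(sys.argv[1]);tag=sys.argv[2]
p,R,s=st()
a=np.arctan2(-R[1,0],-R[0,0]);dz=.015
fx=float(sys.argv[3]) if len(sys.argv)>3 else -.0455
# paddle pose predicted
o=p[:2]-fx*np.array([np.cos(a),np.sin(a)])
loc=np.array([[np.cos(rd[2]),np.sin(rd[2])],[-np.sin(rd[2]),np.cos(rd[2])]])@(o-rd[:2])
print('paddle in slot frame x,y,z',(loc[0]+.065).round(4),(loc[1]-.09*k).round(4),(p[2]-dz-.055).round(4),'yaw err',np.degrees(a-rd[2]).round(2))
up=[0,0,p[2]-dz]
sl=place(rd,[(-.065,k*.09+.031,.055),(-.04,k*.09+.031,.055),(-.04,k*.09-.031,.055),(-.065,k*.09-.031,.055),(-.065,k*.09+.031,.055)])
D=[place([o[0],o[1],a],PAD)+up,place([o[0],o[1],a],FIN)+up,sl]
crop('top',170,110,110,90,7,f'ht_{tag}.png',None,D)
crop('side',220,230,100,120,5,f'hs_{tag}.png',None,D)
c=capture('wrist');crop('wrist',120,150,400,250,2,f'hw_{tag}.png',c,D)
E
python3 held.py -1 a
```

```text
time_s: 9.28
tcp_pos: [0.5414, 0.1478, 0.1138]
ee_rot: [[-0.895, -0.445, -0.006], [-0.445, 0.895, -0.002], [0.007, 0.001, -1.0]]
wrist_force: [0.4, -0.6, -0.6]
gripper_width: 0.112
t 9.28 p [0.5414 0.1478 0.1138] yawx -153.55 z [-0.0062 -0.0025 -1.    ] F [ 0.4 -0.6 -0.6] g 0.112
paddle in slot frame x,y,z -0.0877 -0.0005 0.0438 yaw err -0.09
```

View pics/ht_a.png

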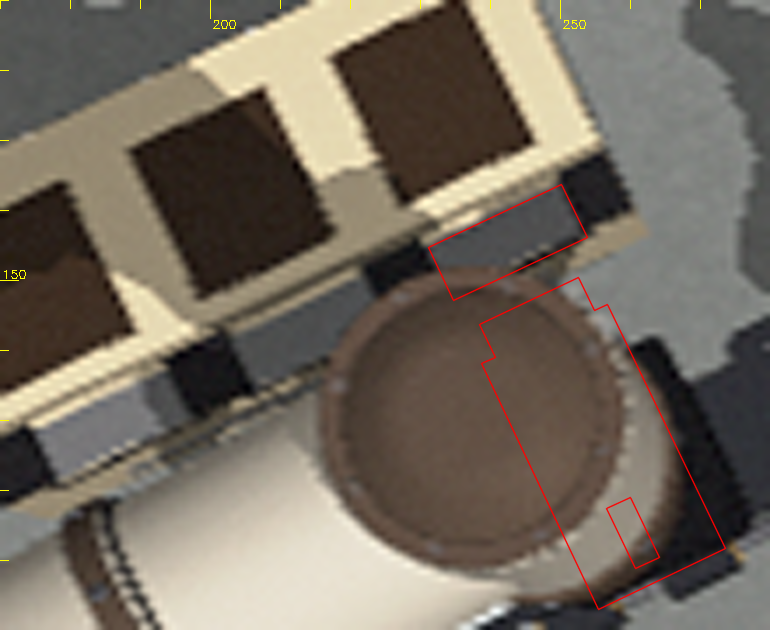

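View pics/hs_a.png

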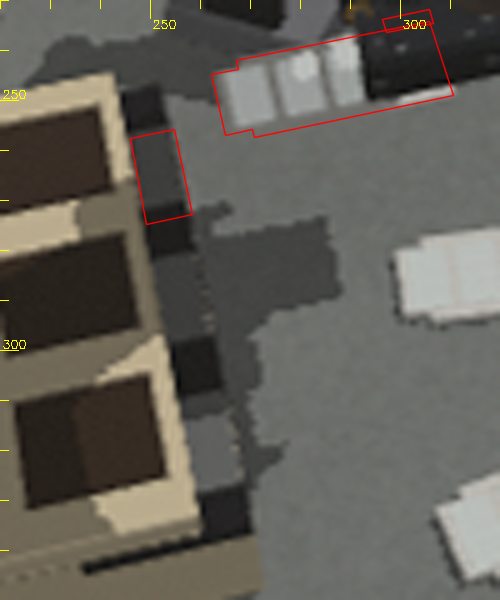

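View pics/hw_a.png

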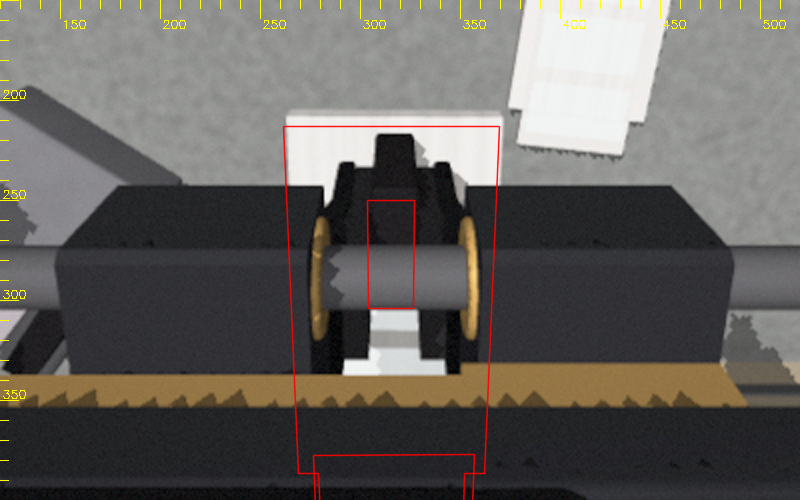

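```bash
python3 - <<'E'
from plan import *
import json
from fit import *
rd=json.load(open('p.json'))['rd'];yaw=np.degrees(rd[2])
t=place(rd,[(-.065-.078-.0437,-.09,0)])[0];t[2]=.0725
a=plan(t,yaw=180+yaw,n=5)
t=place(rd,[(-.065-.02-.0437,-.09,0)])[0];t[2]=.0725
a=plan(t,yaw=180+yaw,n=5,start=a)
E
```

```text
t 9.43 p [0.5418 0.1481 0.114 ] yawx -153.54 z [-0.0055 -0.0022 -1.    ] F [ 0.4 -0.2 -1.4] g 0.11
[[-0.22,0.01,0.83,0.01,-0.07,-0.02],[-0.22,0.01,0.83,0.01,-0.07,-0.02],[-0.22,0.01,0.83,0.01,-0.07,-0.02],[-0.22,0.01,0.83,0.01,-0.07,-0.02],[-0.22,0.01,0.83,0.01,-0.07,-0.02]]
[[-1.16,0,0,0,0,0],[-1.16,0,0,0,0,0],[-1.16,0,0,0,0,0],[-1.16,0,0,0,0,0],[-1.16,0,0,0,0,0]]
```

```bash
python3 -m jog '[[-0.22,0.01,0.83,0.01,-0.07,-0.02],[-0.22,0.01,0.83,0.01,-0.07,-0.02],[-0.22,0.01,0.83,0.01,-0.07,-0.02],[-0.22,0.01,0.83,0.01,-0.07,-0.02],[-0.22,0.01,0.83,0.01,-0.07,-0.02]]'>/dev/null
python3 -m jog '[[0,0,0,0,0,0],[0,0,0,0,0,0],[0,0,0,0,0,0],[0,0,0,0,0,0],[0,0,0,0,0,0]]'
python3 held.py -1 b -.0437
```

```text
time_s: 10.27
tcp_pos: [0.5519, 0.1542, 0.0727]
ee_rot: [[-0.894, -0.448, 0.001], [-0.448, 0.894, 0.0], [-0.001, -0.0, -1.0]]
wrist_force: [0.5, 0.0, -1.3]
gripper_width: 0.114
t 10.27 p [0.5519 0.1542 0.0727] yawx -153.39 z [ 1.1e-03  1.0e-04 -1.0e+00] F [ 0.5  0.  -1.3] g 0.114
paddle in slot frame x,y,z -0.0772 0.0006 0.0027 yaw err 0.07
```

View pics/hs_b.png

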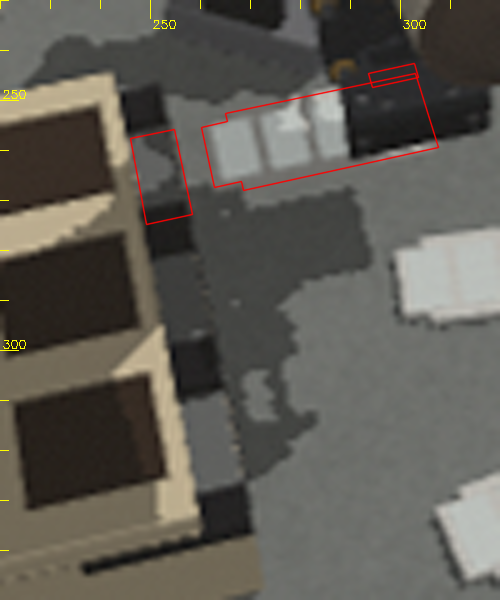

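View pics/ht_b.png

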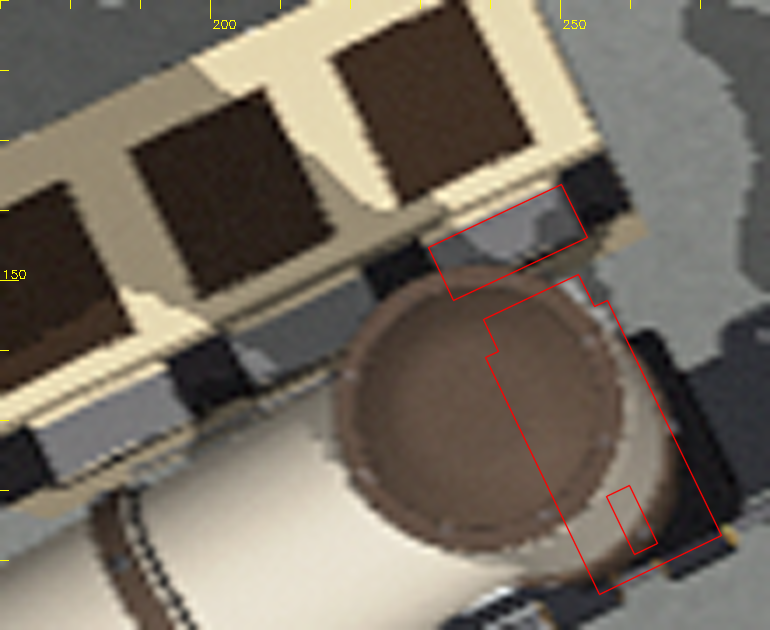

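```bash
python3 -m jog '[[-0.6,0,0,0,0,0],[-0.8,0,0,0,0,0],[-0.8,0,0,0,0,0],[-0.6,0,0,0,0,0],[-0.4,0,0,0,0,0]]'
python3 -m jog '[[-0.4,0,0,0,0,0],[-0.6,0,0,0,0,0],[-0.6,0,0,0,0,0],[-0.6,0,0,0,0,0],[-0.4,0,0,0,0,0]]'
python3 held.py -1 c -.0437
```

```text
time_s: 10.83
tcp_pos: [0.5814, 0.169, 0.072]
ee_rot: [[-0.894, -0.448, 0.001], [-0.448, 0.894, -0.0], [-0.001, -0.0, -1.0]]
wrist_force: [0.3, 0.5, -0.9]
gripper_width: 0.109
time_s: 11.25
tcp_pos: [0.6043, 0.1804, 0.0721]
ee_rot: [[-0.894, -0.448, 0.001], [-0.448, 0.894, -0.0], [-0.0, -0.0, -1.0]]
wrist_force: [-0.7, -0.2, -0.8]
gripper_width: 0.11
t 11.25 p [0.6043 0.1804 0.0721] yawx -153.4 z [ 6.e-04 -2.e-04 -1.e+00] F [-0.7 -0.2 -0.8] g 0.11
paddle in slot frame x,y,z -0.0186 0.0006 0.0021 yaw err 0.06
```

View pics/hs_c.png

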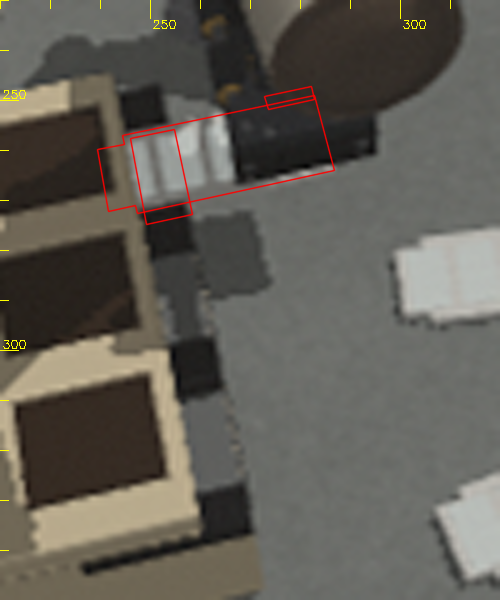

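```bash
python3 -m jog '[[-0.6,0,0,0,0,0],[-0.8,0,0,0,0,0],[-0.8,0,0,0,0,0],[-0.6,0,0,0,0,0],[-0.4,0,0,0,0,0]]'
python3 -m jog '[[-0.2,0,0,0,0,0],[-0.2,0,0,0,0,0],[-0.2,0,0,0,0,0],[-0.1,0,0,0,0,0],[0,0,0,0,0,0]]'
python3 held.py -1 d -.0437
```

```text
time_s: 11.82
tcp_pos: [0.6331, 0.1949, 0.0721]
ee_rot: [[-0.894, -0.448, 0.001], [-0.448, 0.894, -0.0], [-0.001, -0.0, -1.0]]
wrist_force: [0.1, -0.3, -0.8]
gripper_width: 0.114
time_s: 12.23
tcp_pos: [0.6384, 0.1975, 0.0721]
ee_rot: [[-0.894, -0.448, 0.0], [-0.448, 0.894, -0.0], [0.0, -0.0, -1.0]]
wrist_force: [0.1, 0.4, -0.9]
gripper_width: 0.113
t 12.23 p [0.6384 0.1975 0.0721] yawx -153.4 z [ 1.e-04 -4.e-04 -1.e+00] F [ 0.1  0.4 -0.9] g 0.113
paddle in slot frame x,y,z 0.0195 0.0007 0.0021 yaw err 0.06
```

View pics/hs_d.png

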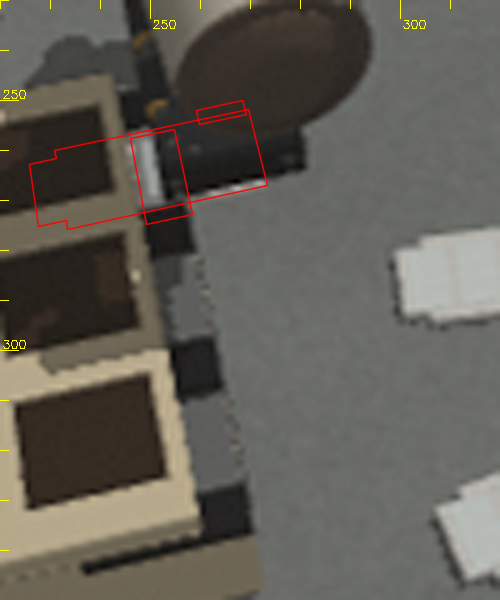

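View pics/hw_d.png

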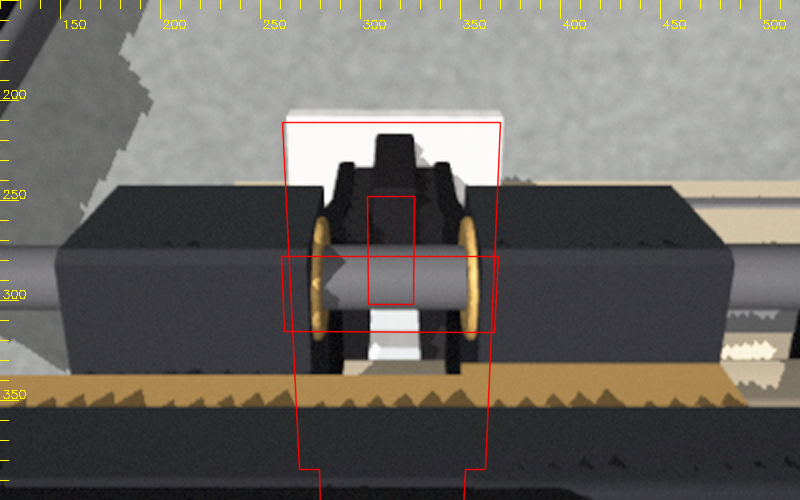

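Push on in small steps until the stop is felt.

```bash
python3 -m jog '[[-0.1,0,0,0,0,0],[-0.1,0,0,0,0,0],[-0.1,0,0,0,0,0],[-0.1,0,0,0,0,0],[0,0,0,0,0,0]]'
python3 -m jog '[[-0.1,0,0,0,0,0],[-0.1,0,0,0,0,0],[-0.1,0,0,0,0,0],[0,0,0,0,0,0],[0,0,0,0,0,0]]'
python3 - <<'E'
from plan import *
st()
E
```

```text
time_s: 12.8
tcp_pos: [0.6421, 0.1994, 0.0721]
ee_rot: [[-0.894, -0.448, 0.0], [-0.448, 0.894, -0.0], [-0.0, -0.0, -1.0]]
wrist_force: [0.1, -0.3, -0.2]
gripper_width: 0.114
time_s: 13.22
tcp_pos: [0.6431, 0.1996, 0.0716]
ee_rot: [[-0.894, -0.448, -0.004], [-0.448, 0.894, -0.002], [0.004, -0.0, -1.0]]
wrist_force: [-4.8, -1.7, 0.9]
gripper_width: 0.114
t 13.22 p [0.6431 0.1996 0.0716] yawx -153.42 z [-0.0036 -0.0022 -1.    ] F [-4.8 -1.7  0.9] g 0.114
```

```bash
python3 -m jog '[[0,0,0.1,0,0,0],[0,0,0.1,0,0,0],[0,0,0,0,0,0],[0,0,0,0,0,0],[0,0,0,0,0,0]]'
python3 -m jog '[[0,0,0,0,0,0],[0,0,0,0,0,0],[0,0,0,0,0,0],[0,0,0,0,0,0],[0,0,0,0,0,0]]' 4 
python3 -m jog '[[0,0,-0.6,0,0,0],[0,0,-1.5,0,0,0],[0,0,-2,0,0,0],[0,0,-2,0,0,0],[0,0,-1.5,0,0,0]]' | tail -1
python3 - <<'E'
from plan import *
crop('top',170,110,170,150,4,'t7.png')
crop('side',220,200,150,150,5,'s7.png')
plan([.42,.19,.13],yaw=200,vmax=3.6)
E
```

```text
time_s: 13.63
tcp_pos: [0.6431, 0.1996, 0.0702]
ee_rot: [[-0.894, -0.448, -0.003], [-0.448, 0.894, -0.002], [0.004, -0.001, -1.0]]
wrist_force: [-6.1, -2.3, 4.0]
gripper_width: 0.112
time_s: 14.05
tcp_pos: [0.6451, 0.2009, 0.0703]
ee_rot: [[-0.894, -0.448, 0.001], [-0.448, 0.894, 0.0], [-0.001, -0.0, -1.0]]
wrist_force: [-0.1, -0.1, -0.6]
gripper_width: 0.4
gripper_width: 0.459
t 14.57 p [0.6466 0.2015 0.1503] yawx -153.36 z [ 0.0074  0.0027 -1.    ] F [-0.4 -0.7  0.9] g 0.462
[[2.97,1.31,0.27,-0,0.06,0.95],[2.99,1.26,0.27,-0,0.06,0.95],[3.01,1.21,0.27,-0,0.06,0.95],[3.03,1.16,0.28,-0,0.06,0.95],[3.05,1.11,0.28,-0,0.06,0.95]]
[[3.07,1.06,0.28,-0,0.06,0.95],[3.08,1,0.29,-0,0.06,0.95],[0,0,0,0,0,0],[0,0,0,0,0,0],[0,0,0,0,0,0]]
```

View pics/s7.png

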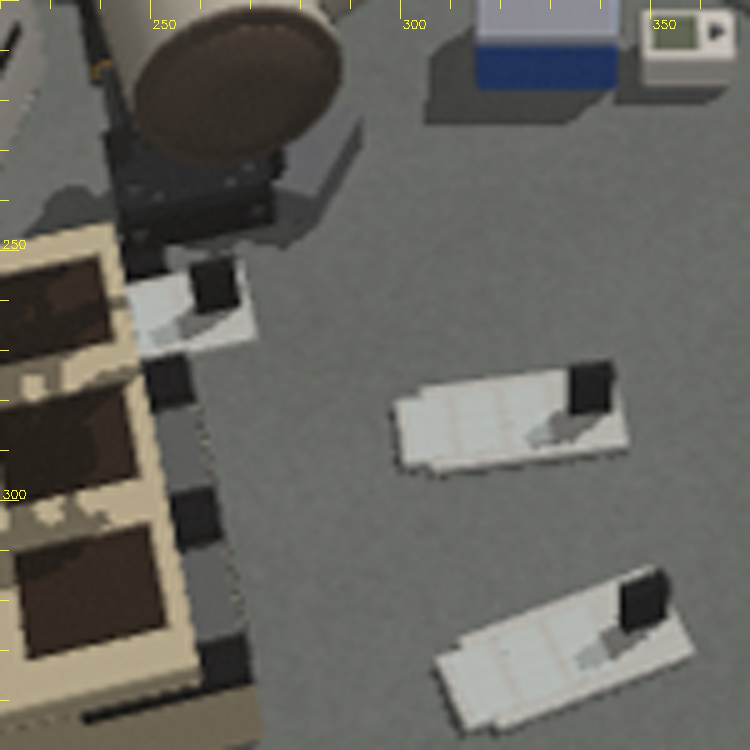

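```bash
python3 -m jog '[[2.97,1.31,0.27,0,0,0.95],[2.99,1.26,0.27,0,0,0.95],[3.01,1.21,0.27,0,0,0.95],[3.03,1.16,0.28,0,0,0.95],[3,1.11,0.28,0,0,0.95]]' 3 |head -2
python3 -m jog '[[2.5,0.9,0.28,0,0,0.95],[1.4,0.5,0.29,0,0,0.95],[0.5,0,0,0,0,0],[0,0,0,0,0,0],[0,0,0,0,0,0]]'|head -2
python3 look.py M 5
python3 - <<'E'
from plan import *
plan([.4311,.1895,.06],yaw=200.1,n=5)
E
```

```text
time_s: 14.98
tcp_pos: [0.4811, 0.1923, 0.1315]
time_s: 15.4
tcp_pos: [0.4376, 0.1903, 0.1269]
t 15.45 p [0.438  0.1904 0.1269] yawx -160.03 z [ 1.2e-03  2.0e-04 -1.0e+00] F [ 0.5 -0.3 -0.5] g 0.343
t 15.45 p [0.438  0.1904 0.1269] yawx -160.03 z [ 1.2e-03  2.0e-04 -1.0e+00] F [ 0.5 -0.3 -0.5] g 0.343
[[0.14,0.03,1.34,-0,0.01,-0.03],[0.14,0.03,1.34,-0,0.01,-0.03],[0.14,0.03,1.34,-0,0.01,-0.03],[0.14,0.03,1.34,-0,0.01,-0.03],[0.14,0.03,1.34,-0,0.01,-0.03]]
```

View pics/w_5.png

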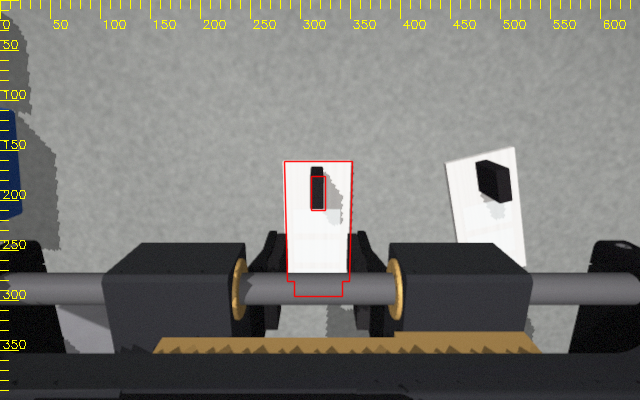

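```bash
python3 -m jog '[[0.14,0,2.5,0,0,0],[0.14,0.03,2.5,0,0,0],[0.14,0.03,2.5,0,0,0],[0.14,0.03,2.2,0,0,0],[0,0,1.5,0,0,0]]'|head -2
python3 -m jog '[[0,0,0,0,0,0],[0,0,0,0,0,0],[0,0,0,0,0,0],[0,0,0,0,0,0],[0,0,0,0,0,0]]' 0
python3 -m jog '[[0,0,0,0,0,0],[0,0,0,0,0,0],[0,0,0,0,0,0],[0,0,0,0,0,0],[0,0,0,0,0,0]]' 0
```

```text
time_s: 15.87
tcp_pos: [0.4316, 0.1883, 0.0125]
time_s: 16.28
tcp_pos: [0.4322, 0.1894, 0.0157]
ee_rot: [[-0.94, -0.341, 0.002], [-0.341, 0.94, 0.001], [-0.003, 0.001, -1.0]]
wrist_force: [0.5, 0.1, 0.3]
gripper_width: 0.113
time_s: 16.7
tcp_pos: [0.4322, 0.1894, 0.0157]
ee_rot: [[-0.94, -0.342, 0.002], [-0.342, 0.94, 0.001], [-0.002, 0.0, -1.0]]
wrist_force: [-0.0, -0.7, 5.2]
gripper_width: 0.111
```

```bash
python3 -m jog '[[0,0,-1,0,0,0],[0,0,-2.5,0,0,0],[0,0,-3,0,0,0],[0,0,-2.5,0,0,0],[0,0,-1,0,0,0]]' |tail -1
python3 - <<'E'
from plan import *
import json
from fit import *
rd=json.load(open('p.json'))['rd'];yaw=np.degrees(rd[2])
t=place(rd,[(-.065-.08-.0455,0,0)])[0];t[2]=.115
a=plan(t,yaw=180+yaw,n=4)
t[2]=.0727
a=plan(t,yaw=180+yaw,n=5,start=a)
E
```

```text
gripper_width: 0.114
t 17.12 p [0.4323 0.1897 0.1179] yawx -160.01 z [ 0.0042  0.0029 -1.    ] F [ 0.1  0.6 -0.3] g 0.114
[[-2.13,0.35,0.08,0.01,0.07,-1.64],[-2.14,0.29,0.08,0.01,0.07,-1.64],[-2.15,0.23,0.08,0.01,0.07,-1.64],[-2.16,0.17,0.07,0.01,0.07,-1.64],[0,0,0,0,0,0]]
[[0,0,0.85,0,0,0],[0,0,0.85,0,0,0],[0,0,0.85,0,0,0],[0,0,0.85,0,0,0],[0,0,0.85,0,0,0]]
```

```bash
python3 -m jog '[[-2.13,0.35,0.05,0,0,-1.64],[-2.14,0.29,0.05,0,0,-1.64],[-2.15,0.23,0.05,0,0,-1.64],[-2.16,0.17,0.05,0,0,-1.64],[0,0,0,0,0,0]]' |tail -1
python3 -m jog '[[0,0,0.85,0,0,0],[0,0,0.85,0,0,0],[0,0,0.85,0,0,0],[0,0,0.85,0,0,0],[0,0,0.85,0,0,0]]' |tail -1
python3 -m jog '[[0,0,0,0,0,0],[0,0,0,0,0,0],[0,0,0,0,0,0],[0,0,0,0,0,0],[0,0,0,0,0,0]]'|tail -1
python3 held.py 0 e
```

```text
gripper_width: 0.112
gripper_width: 0.108
gripper_width: 0.113
t 18.37 p [0.507  0.2314 0.0708] yawx -153.48 z [ 1.2e-03  4.0e-04 -1.0e+00] F [ 0.2 -0.4 -1.1] g 0.113
paddle in slot frame x,y,z -0.081 -0.0003 0.0008 yaw err -0.03
```

View pics/hs_e.png

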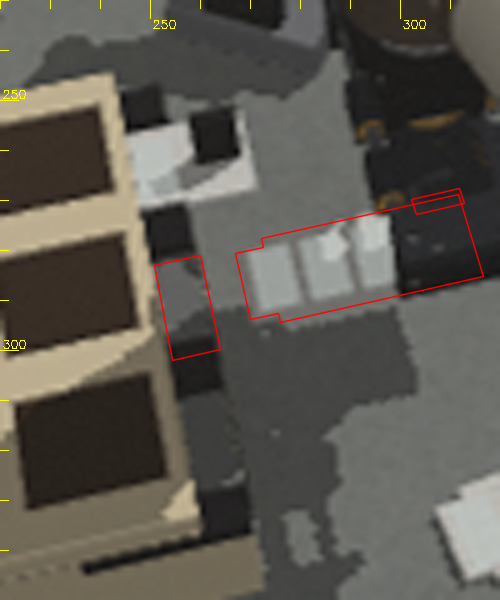

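View pics/ht_e.png

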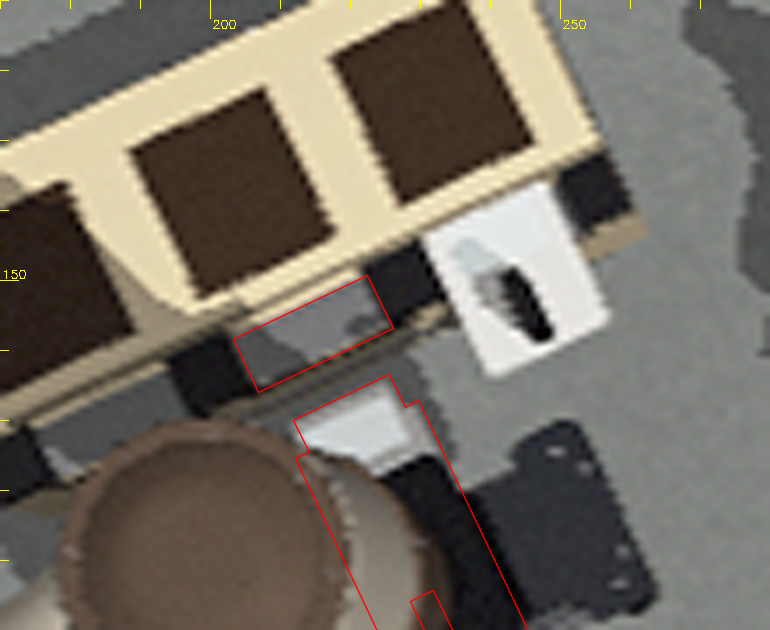

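```bash
python3 -m jog '[[-0.2,0,-0.2,0,0,0],[-0.8,0,0,0,0,0],[-0.8,0,0,0,0,0],[-0.6,0,0,0,0,0],[-0.4,0,0,0,0,0]]' |sed -n '2p;4p'
python3 -m jog '[[-0.6,0,0,0,0,0],[-0.8,0,0,0,0,0],[-0.8,0,0,0,0,0],[-0.6,0,0,0,0,0],[-0.4,0,0,0,0,0]]' |sed -n '2p;4p'
python3 -m jog '[[-0.6,0,0,0,0,0],[-0.8,0,0,0,0,0],[-0.8,0,0,0,0,0],[-0.6,0,0,0,0,0],[-0.4,0,0,0,0,0]]' |sed -n '2p;4p'
python3 held.py 0 f
```

```text
tcp_pos: [0.533, 0.2443, 0.0722]
wrist_force: [0.9, -0.2, -0.9]
tcp_pos: [0.5613, 0.2584, 0.0721]
wrist_force: [0.5, -0.7, -1.1]
tcp_pos: [0.5899, 0.2727, 0.0721]
wrist_force: [0.0, 0.8, -1.2]
t 19.77 p [0.5899 0.2727 0.0721] yawx -153.49 z [ 5.e-04 -2.e-04 -1.e+00] F [ 0.   0.8 -1.2] g 0.111
paddle in slot frame x,y,z 0.0116 -0.0004 0.0021 yaw err -0.03
```

```bash
python3 -m jog '[[-0.2,0,0,0,0,0],[-0.2,0,0,0,0,0],[-0.2,0,0,0,0,0],[-0.2,0,0,0,0,0],[0,0,0,0,0,0]]' |sed -n '2p;4p'
python3 -m jog '[[-0.1,0,0,0,0,0],[-0.1,0,0,0,0,0],[-0.1,0,0,0,0,0],[0,0,0,0,0,0],[0,0,0,0,0,0]]' |sed -n '2p;4p'
python3 -m jog '[[-0.1,0,0,0,0,0],[-0.1,0,0,0,0,0],[-0.1,0,0,0,0,0],[0,0,0,0,0,0],[0,0,0,0,0,0]]' |sed -n '2p;4p'
python3 held.py 0 g
```

```text
tcp_pos: [0.5965, 0.276, 0.0723]
wrist_force: [0.8, 0.8, -0.7]
tcp_pos: [0.5989, 0.2771, 0.0722]
wrist_force: [0.1, 1.1, -0.4]
tcp_pos: [0.6016, 0.2785, 0.0722]
wrist_force: [0.5, -1.1, -1.0]
t 21.17 p [0.6016 0.2785 0.0722] yawx -153.5 z [ 1.e-04 -3.e-04 -1.e+00] F [ 0.5 -1.1 -1. ] g 0.114
paddle in slot frame x,y,z 0.0246 -0.0005 0.0022 yaw err -0.04
```

```bash
python3 -m jog '[[-0.1,0,0,0,0,0],[-0.1,0,0,0,0,0],[-0.1,0,0,0,0,0],[0,0,0,0,0,0],[0,0,0,0,0,0]]' |sed -n '2p;4p'
python3 -m jog '[[-0.1,0,0,0,0,0],[-0.1,0,0,0,0,0],[0,0,0,0,0,0],[0,0,0,0,0,0],[0,0,0,0,0,0]]' |sed -n '2p;4p'
python3 held.py 0 g2
```

```text
tcp_pos: [0.6023, 0.2785, 0.0716]
wrist_force: [-5.7, -2.6, 1.2]
tcp_pos: [0.6024, 0.2783, 0.0716]
wrist_force: [-8.5, -4.3, 4.1]
t 22.15 p [0.6024 0.2783 0.0716] yawx -153.52 z [-0.0083 -0.0056 -1.    ] F [-8.5 -4.3  4.1] g 0.114
paddle in slot frame x,y,z 0.0253 -0.001 0.0016 yaw err -0.07
```

View pics/hw_g2.png

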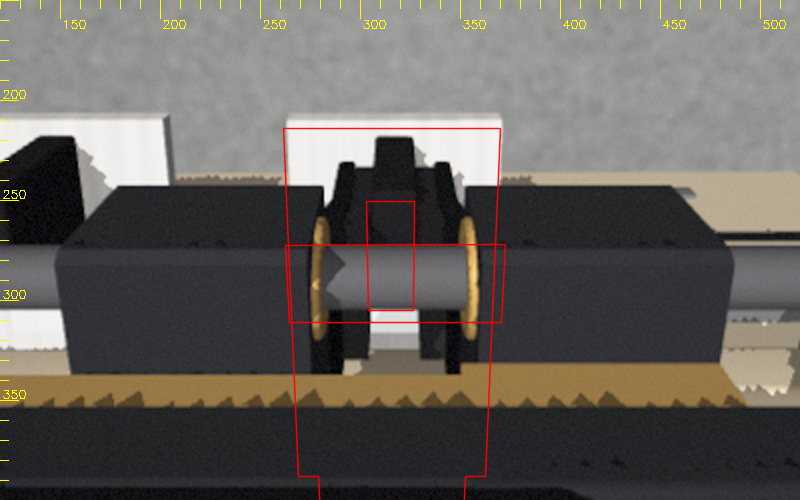

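Home; both tails line up in the picture. Relax a little, release and go to paddle L.

```bash
python3 -m jog '[[0.1,0,0.1,0,0,0],[0.1,0,0,0,0,0],[0,0,0,0,0,0],[0,0,0,0,0,0],[0,0,0,0,0,0]]' |sed -n '2p;4p'
python3 -m jog '[[0,0,0,0,0,0],[0,0,0,0,0,0],[0,0,0,0,0,0],[0,0,0,0,0,0],[0,0,0,0,0,0]]' 4 | tail -1
python3 -m jog '[[0,0,-0.6,0,0,0],[0,0,-1.5,0,0,0],[0,0,-2,0,0,0],[0,0,-2,0,0,0],[0,0,-1.5,0,0,0]]' | tail -1
python3 - <<'E'
from plan import *
from fit import *
import json
q=json.load(open('p.json'))['pads']['L'];f=place(q,[(-.0455,0,0)])[0];print(f)
crop('side',220,200,150,150,5,'s8.png')
f[2]=.13
plan(f,yaw=180+np.degrees(q[2]),n=10)
E
```

```text
tcp_pos: [0.6023, 0.2783, 0.071]
wrist_force: [-6.1, -2.7, 2.6]
gripper_width: 0.4
gripper_width: 0.458
[0.37892463 0.31766053 0.        ]
t 23.6 p [0.6065 0.281  0.1531] yawx -153.43 z [ 0.0078  0.0034 -1.    ] F [ 0.1 -0.5  3. ] g 0.458
[[1.87,1.35,0.21,-0.01,0.05,-0.84],[1.85,1.37,0.22,-0.01,0.05,-0.84],[1.83,1.4,0.22,-0.01,0.05,-0.84],[1.81,1.43,0.22,-0.01,0.05,-0.84],[1.79,1.45,0.22,-0.01,0.05,-0.84]]
[[1.77,1.48,0.22,-0.01,0.05,-0.84],[1.75,1.51,0.22,-0.01,0.05,-0.84],[1.72,1.53,0.23,-0.01,0.05,-0.84],[1.7,1.56,0.23,-0.01,0.05,-0.84],[1.68,1.58,0.23,-0.01,0.05,-0.84]]
```

View pics/s8.png

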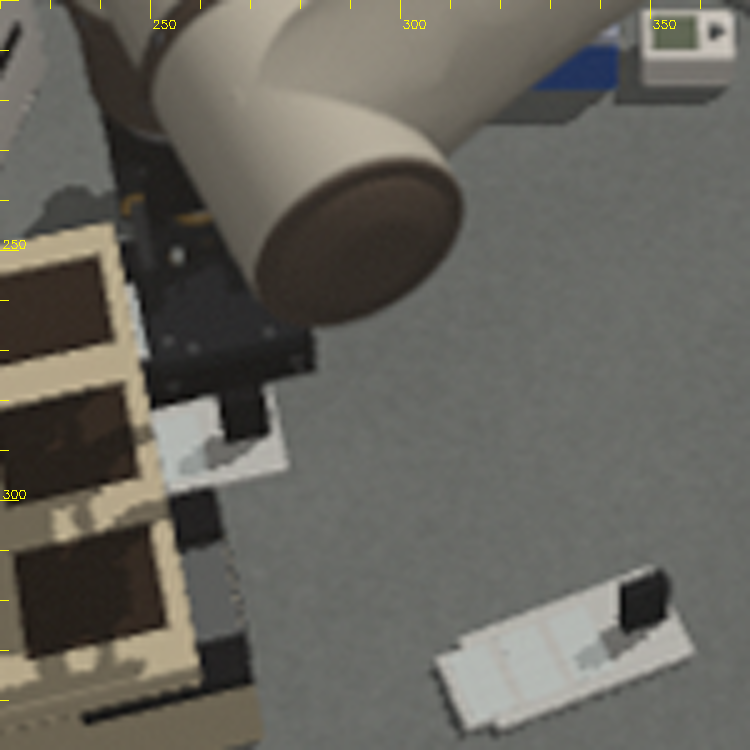

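```bash
python3 -m jog '[[1.87,1.35,0.21,0,0.05,-0.84],[1.85,1.37,0.22,0,0.05,-0.84],[1.83,1.4,0.22,0,0.05,-0.84],[1.81,1.43,0.22,0,0.05,-0.84],[1.79,1.45,0.22,0,0.05,-0.84]]' 3 | tail -1
python3 -m jog '[[1.77,1.48,0.22,0,0,-0.84],[1.75,1.51,0.22,0,0,-0.84],[1.72,1.53,0.23,0,0,-0.84],[1.7,1.56,0.23,0,0,-0.84],[1.68,1.58,0.23,0,0,-0.84]]' | tail -1
python3 -m jog '[[0,0,0,0,0,0],[0,0,0,0,0,0],[0,0,0,0,0,0],[0,0,0,0,0,0],[0,0,0,0,0,0]]' | tail -1
python3 look.py L 6
python3 - <<'E'
from plan import *
plan([.3789,.3177,.06],yaw=215.,n=5)
E
```

```text
gripper_width: 0.346
gripper_width: 0.347
gripper_width: 0.344
t 24.9 p [0.3773 0.3167 0.1255] yawx -145.16 z [-0.0035 -0.0023 -1.    ] F [-0.3  0.7 -0.2] g 0.345
t 24.9 p [0.3773 0.3167 0.1255] yawx -145.16 z [-0.0035 -0.0023 -1.    ] F [-0.3  0.7 -0.2] g 0.345
[[-0.04,-0,1.31,0,-0.05,-0.03],[-0.04,-0,1.31,0,-0.05,-0.03],[-0.04,-0,1.31,0,-0.05,-0.03],[-0.04,-0,1.31,0,-0.05,-0.03],[-0.04,-0,1.31,0,-0.05,-0.03]]
```

View pics/w_6.png

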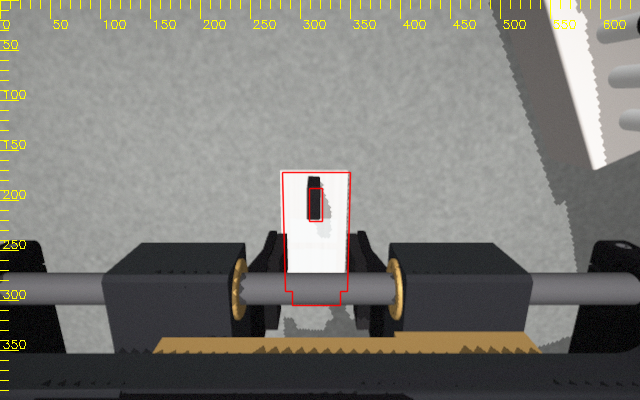

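```bash
python3 -m jog '[[-0.08,0,2.5,0,0,0],[-0.08,0,2.5,0,0,0],[0,0,2.5,0,0,0],[0,0,2.1,0,0,0],[0,0,1.4,0,0,0]]'|head -2
python3 -m jog '[[0,0,0,0,0,0],[0,0,0,0,0,0],[0,0,0,0,0,0],[0,0,0,0,0,0],[0,0,0,0,0,0]]' 0
python3 -m jog '[[0,0,0,0,0,0],[0,0,0,0,0,0],[0,0,0,0,0,0],[0,0,0,0,0,0],[0,0,0,0,0,0]]' 0
```

```text
time_s: 25.32
tcp_pos: [0.3774, 0.3163, 0.0134]
time_s: 25.73
tcp_pos: [0.3781, 0.3181, 0.0166]
ee_rot: [[-0.82, -0.572, -0.002], [-0.572, 0.82, -0.0], [0.002, 0.001, -1.0]]
wrist_force: [-0.4, -0.2, 1.1]
gripper_width: 0.113
time_s: 26.15
tcp_pos: [0.3781, 0.3181, 0.0166]
ee_rot: [[-0.82, -0.573, -0.002], [-0.573, 0.82, -0.001], [0.002, 0.001, -1.0]]
wrist_force: [-1.0, 0.2, 5.8]
gripper_width: 0.11
```

```bash
python3 -m jog '[[0,0,-1,0,0,0],[0,0,-2.5,0,0,0],[0,0,-3,0,0,0],[0,0,-2.5,0,0,0],[0,0,-1,0,0,0]]' |tail -1
python3 - <<'E'
from plan import *
import json
from fit import *
rd=json.load(open('p.json'))['rd'];yaw=np.degrees(rd[2])
t=place(rd,[(-.065-.08-.0455,.09,0)])[0];t[2]=.116
a=plan(t,yaw=180+yaw,n=5)
t[2]=.074
a=plan(t,yaw=180+yaw,n=5,start=a)
E
```

```text
gripper_width: 0.112
t 26.57 p [0.3788 0.319  0.1189] yawx -145.05 z [-2.0e-04  2.3e-03 -1.0e+00] F [ 0.  -0.  -1.9] g 0.112
[[-1.38,-1.12,0.06,0.02,0.01,1.68],[-1.41,-1.08,0.06,0.02,0.01,1.68],[-1.45,-1.04,0.06,0.02,0.01,1.68],[-1.48,-1,0.06,0.02,0.01,1.68],[-1.5,-0.95,0.06,0.02,0.01,1.68]]
[[0,0,0.84,0,0,0],[0,0,0.84,0,0,0],[0,0,0.84,0,0,0],[0,0,0.84,0,0,0],[0,0,0.84,0,0,0]]
```

```bash
python3 -m jog '[[-1.38,-1.12,0.06,0,0,1.68],[-1.41,-1.08,0.06,0,0,1.68],[-1.45,-1.04,0.06,0,0,1.68],[-1.48,-1,0.06,0,0,1.68],[-1.5,-0.95,0.06,0,0,1.68]]' |tail -1
python3 -m jog '[[0,0,0.84,0,0,0],[0,0,0.84,0,0,0],[0,0,0.84,0,0,0],[0,0,0.84,0,0,0],[0,0,0.6,0,0,0]]' |tail -1
python3 -m jog '[[0,0,0,0,0,0],[0,0,0,0,0,0],[0,0,0,0,0,0],[0,0,0,0,0,0],[0,0,0,0,0,0]]'|tail -1
python3 held.py 1 i
```

```text
gripper_width: 0.112
gripper_width: 0.114
gripper_width: 0.111
t 27.82 p [0.4667 0.3114 0.0731] yawx -153.48 z [-0.0029 -0.0016 -1.    ] F [ 0.  -0.5 -0.7] g 0.111
paddle in slot frame x,y,z -0.0814 -0.0007 0.0031 yaw err -0.02
```

View pics/hs_i.png

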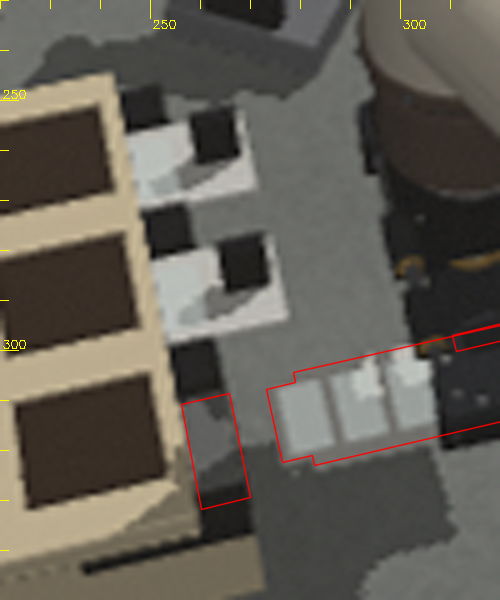

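View pics/ht_i.png

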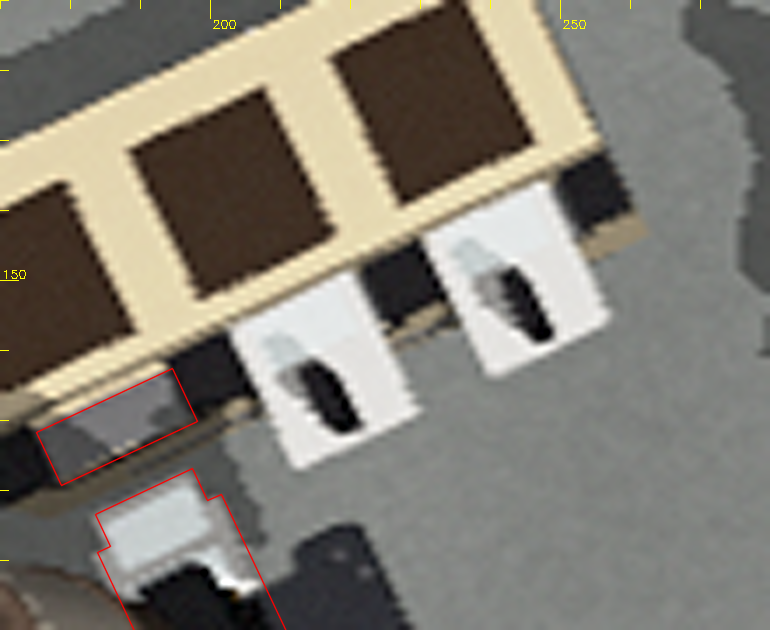

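```bash
python3 -m jog '[[-0.2,0.05,-0.05,0,-0.1,0],[-0.8,0,0,0,0,0],[-0.8,0,0,0,0,0],[-0.6,0,0,0,0,0],[-0.4,0,0,0,0,0]]' |sed -n '2p;4p'
python3 -m jog '[[-0.6,0,0,0,0,0],[-0.8,0,0,0,0,0],[-0.8,0,0,0,0,0],[-0.6,0,0,0,0,0],[-0.4,0,0,0,0,0]]' |sed -n '2p;4p'
python3 -m jog '[[-0.6,0,0,0,0,0],[-0.8,0,0,0,0,0],[-0.8,0,0,0,0,0],[-0.6,0,0,0,0,0],[-0.4,0,0,0,0,0]]' |sed -n '2p;4p'
python3 held.py 1 j
```

```text
tcp_pos: [0.4925, 0.3247, 0.0729]
wrist_force: [-0.3, 0.0, -1.8]
tcp_pos: [0.5209, 0.3388, 0.0728]
wrist_force: [0.3, -0.6, -1.3]
tcp_pos: [0.5495, 0.3531, 0.0728]
wrist_force: [-0.4, -0.1, -1.3]
t 29.22 p [0.5495 0.3531 0.0728] yawx -153.49 z [-0.0018 -0.0014 -1.    ] F [-0.4 -0.1 -1.3] g 0.112
paddle in slot frame x,y,z 0.0113 -0.0004 0.0028 yaw err -0.04
```

```bash
python3 -m jog '[[-0.2,0,0,0,0,0],[-0.2,0,0,0,0,0],[-0.2,0,0,0,0,0],[-0.2,0,0,0,0,0],[-0.2,0,0,0,0,0]]' |sed -n '2p;4p'
python3 -m jog '[[-0.1,0,0,0,0,0],[-0.1,0,0,0,0,0],[-0.1,0,0,0,0,0],[0,0,0,0,0,0],[0,0,0,0,0,0]]' |sed -n '2p;4p'
python3 -m jog '[[-0.1,0,0,0,0,0],[-0.1,0,0,0,0,0],[-0.1,0,0,0,0,0],[0,0,0,0,0,0],[0,0,0,0,0,0]]' |sed -n '2p;4p'
python3 held.py 1 k
```

```text
tcp_pos: [0.5576, 0.3572, 0.0729]
wrist_force: [-0.0, -0.2, -0.8]
tcp_pos: [0.5602, 0.3584, 0.0728]
wrist_force: [0.7, 0.3, -0.6]
tcp_pos: [0.5609, 0.3583, 0.0722]
wrist_force: [-5.1, -3.1, 1.3]
t 30.62 p [0.5609 0.3583 0.0722] yawx -153.5 z [-0.0067 -0.0052 -1.    ] F [-5.1 -3.1  1.3] g 0.112
paddle in slot frame x,y,z 0.0238 -0.0009 0.0022 yaw err -0.04
```

```bash
python3 -m jog '[[-0.1,0,0,0,0,0],[0,0,0,0,0,0],[0.1,0,0.1,0,0,0],[0.1,0,0,0,0,0],[0,0,0,0,0,0]]' |sed -n '2p;4p'
python3 -m jog '[[0,0,0,0,0,0],[0,0,0,0,0,0],[0,0,0,0,0,0],[0,0,0,0,0,0],[0,0,0,0,0,0]]' 4 | tail -1
python3 -m jog '[[0,0,-0.6,0,0,0],[0,0,-1.5,0,0,0],[0,0,-2.5,0,0,0],[0,0,-3,0,0,0],[0,0,-3,0,0,0]]' | tail -1
python3 - <<'E'
from plan import *
c=crop('top',120,90,200,150,4,'t9.png')
crop('top',330,130,150,150,4,'t9b.png',c)
E
```

```text
tcp_pos: [0.5608, 0.3582, 0.0717]
wrist_force: [-4.0, -3.8, 2.3]
gripper_width: 0.395
gripper_width: 0.46
```

View pics/t9.png

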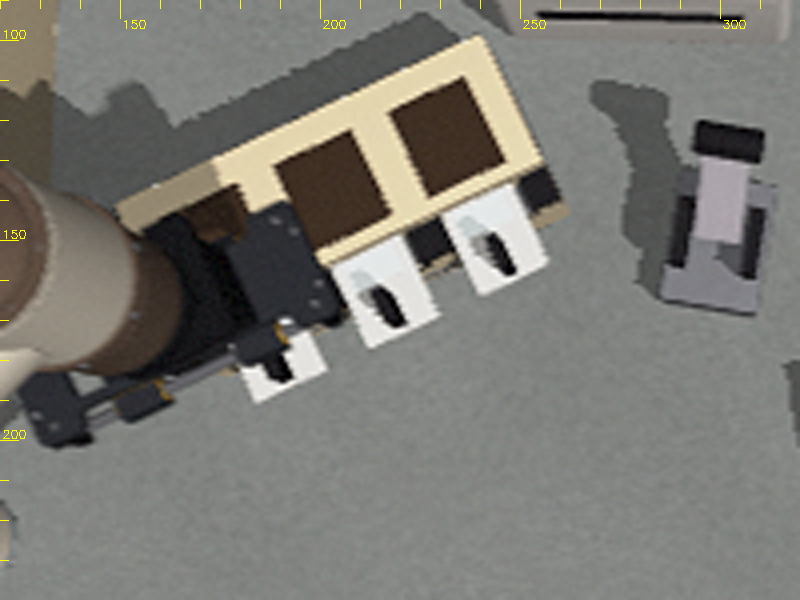

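View pics/t9b.png

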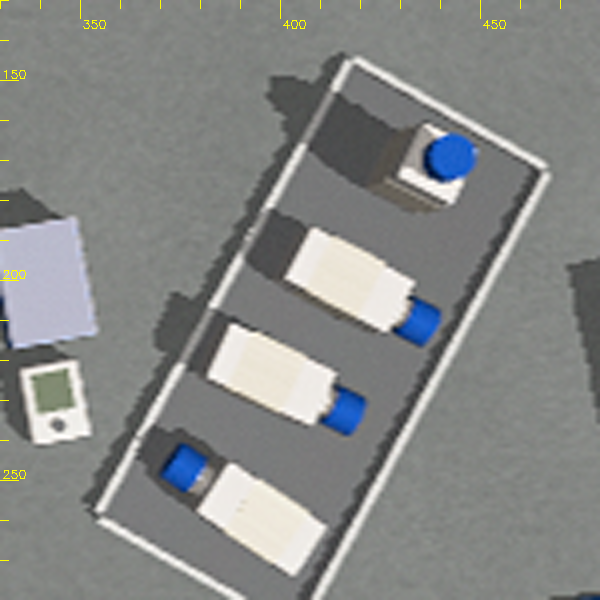

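```bash
cat > f2.py <<'E'
from fit import *
import json
c=capture('top');d=capture('side')
C=lambda p:cl(330,130,4,p)
# local x=cap dir ; left = +y
BB=[(-.06,.023,.05),(-.06,-.023,.05),(.028,-.023,.05),(.028,.023,.05)]
q=json.load(open('p.json'));q['b']={}
for n,p,g in[('1',[(310,226),(285,274),(393,332),(415,283)],-2.0),('2',[(233,322),(207,372),(313,425),(338,373)],-2.0),('3',[(328,527),(296,577),(198,510),(232,462)],1.2)]:
    if n=='3': p=[p[1],p[0],p[3],p[2]]
    b=back(c,C(p),.05).mean(0)
    r,e=fit([(c,C(p),BB)],[b[0],b[1],g]);print(n,r.round(4),np.degrees(r[2]).round(1),e.tolist());q['b'][n]=list(r)
lt=C([(350,58),(550,168),(95,518)]);LN=[(.206,.091,.012),(.206,-.091,.012),(-.206,.091,.012)]
ln=q['ln']
for n,r in q['b'].items():
    a=ln[2];v=np.array([[np.cos(a),np.sin(a)],[-np.sin(a),np.cos(a)]])@(np.array(r[:2])-ln[:2]);print(n,'lane',v.round(3),'axis rel lane',np.degrees(r[2]-a).round(1))
json.dump(q,open('p.json','w'))
LB=[(.206,.091,.012),(.206,-.091,.012),(-.206,-.091,.012),(-.206,.091,.012),(.206,.091,.012)]
D=[place(r,BB+BB[:1]) for r in q['b'].values()]+[place(ln,LB)]
crop('top',330,130,150,170,4,'b_t.png',c,D);crop('side',280,110,150,110,5,'b_s.png',d,D)
E
python3 f2.py
```

```text
1 [ 0.5069 -0.3219 -2.0464] -117.3 [[0.5, -0.5], [-0.2, 1.1], [-0.9, 0.5], [0.5, -1.0]]
2 [ 0.4369 -0.2637 -2.0245] -116.0 [[0.0, -0.9], [-0.3, 0.5], [-0.1, 0.6], [0.4, -0.3]]
3 [ 0.3457 -0.2289  0.98  ] 56.1 [[-0.0, 0.5], [0.6, -0.1], [-0.2, -0.8], [-0.3, 0.2]]
1 lane [ 0.046 -0.001] axis rel lane -88.5
2 lane [-0.043  0.017] axis rel lane -87.3
3 lane [-0.14   0.003] axis rel lane 84.9
```

View pics/b_t.png

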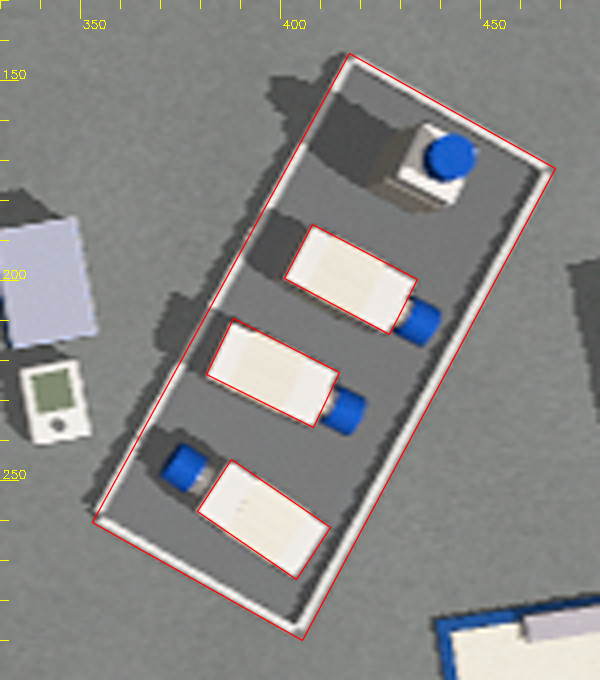

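View pics/b_s.png

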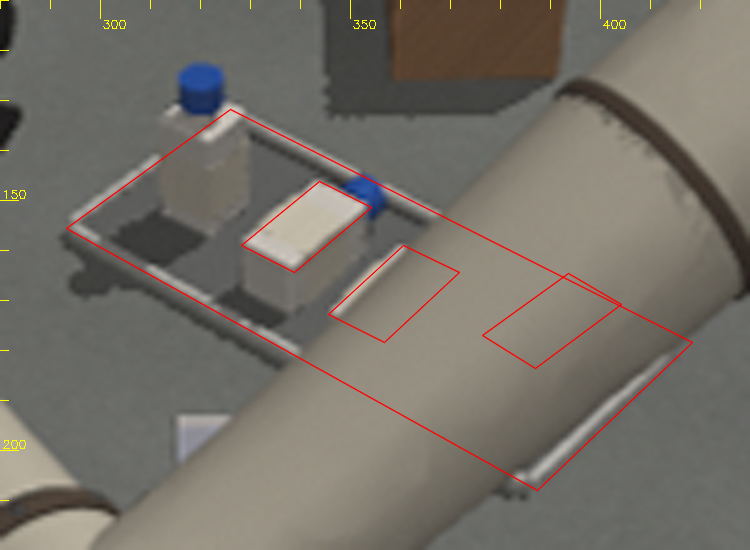

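```bash
python3 - <<'E'
from plan import *
from fit import *
import json
c=capture('wrist');p,R,s=st();W=c['world_to_cam'];C=-W[:3,:3].T@W[:3,3];print('cam in tool',R.T@(C-p),s['joints'])
t=capture('top')
ln=json.load(open('p.json'))['ln'];a=ln[2]
# standing bottle: cap top circle centre z=.124
cp=back(t,cl(330,130,4,[(450,157)]),.124)[0];print(cp,np.array([[np.cos(a),np.sin(a)],[-np.sin(a),np.cos(a)]])@(cp[:2]-ln[:2]))
print(place(ln,[(.168,.045,0)]))
E
```

```text
t 32.22 p [0.5626 0.36   0.1795] yawx -153.49 z [ 1.e-04  9.e-04 -1.e+00] F [ 0.1  0.2 -0.2] g 0.461
cam in tool [ 0.07561916  0.00081138 -0.16336576] [ 4.64418480e+01  2.78683975e+01  3.52294839e+00 -3.73839949e-02
 -6.56138923e+01 -1.09919490e+02]
[ 0.59607345 -0.3579537   0.124     ] [0.1415872 0.0103609]
[[ 0.63587953 -0.34026248  0.        ]]
```

```bash
python3 - <<'E'
from plan import *
plan([.596,-.358,.19],yaw=241.3,n=25)
E
```

```text
t 32.27 p [0.5619 0.3594 0.1779] yawx -153.5 z [-0.0023 -0.0011 -1.    ] F [-0.9 -0.1 -0.4] g 0.458
[[1.16,-2.63,-0.05,0,-0.01,-1.39],[1.22,-2.6,-0.05,0,-0.01,-1.39],[1.28,-2.57,-0.05,0,-0.01,-1.39],[1.35,-2.54,-0.05,0,-0.01,-1.39],[1.41,-2.5,-0.05,0,-0.01,-1.39]]
[[1.47,-2.47,-0.05,0,-0.01,-1.39],[1.53,-2.43,-0.05,0,-0.01,-1.39],[1.59,-2.39,-0.05,0,-0.01,-1.39],[1.64,-2.36,-0.05,0,-0.01,-1.39],[1.7,-2.32,-0.05,0,-0.01,-1.39]]
[[1.76,-2.27,-0.05,0,-0.01,-1.39],[1.81,-2.23,-0.05,0,-0.01,-1.39],[1.87,-2.19,-0.05,0,-0.01,-1.39],[1.92,-2.14,-0.05,0,-0.01,-1.39],[1.97,-2.09,-0.05,0,-0.01,-1.39]]
[[2.02,-2.04,-0.05,0,-0.01,-1.39],[2.07,-1.99,-0.05,0,-0.01,-1.39],[2.12,-1.94,-0.05,0,-0.01,-1.39],[2.16,-1.89,-0.05,0,-0.01,-1.39],[2.21,-1.84,-0.05,0,-0.01,-1.39]]
[[2.25,-1.78,-0.05,0,-0.01,-1.39],[2.29,-1.73,-0.05,0,-0.01,-1.39],[2.34,-1.67,-0.05,0,-0.01,-1.39],[2.38,-1.61,-0.05,0,-0.01,-1.39],[2.41,-1.56,-0.05,0,-0.01,-1.39]]
```

```bash
python3 -m jog '[[1.16,-2.63,-0.05,0,0,-1.39],[1.22,-2.6,-0.05,0,0,-1.39],[1.28,-2.57,-0.05,0,0,-1.39],[1.35,-2.54,-0.05,0,0,-1.39],[1.41,-2.5,-0.05,0,0,-1.39]]' 5 |tail -1
python3 -m jog '[[1.47,-2.47,-0.05,0,0,-1.39],[1.53,-2.43,-0.05,0,0,-1.39],[1.59,-2.39,-0.05,0,0,-1.39],[1.64,-2.36,-0.05,0,0,-1.39],[1.7,-2.32,-0.05,0,0,-1.39]]' |tail -1
python3 -m jog '[[1.76,-2.27,-0.05,0,0,-1.39],[1.81,-2.23,-0.05,0,0,-1.39],[1.87,-2.19,-0.05,0,0,-1.39],[1.92,-2.14,-0.05,0,0,-1.39],[1.97,-2.09,-0.05,0,0,-1.39]]' |tail -1
python3 -m jog '[[2.02,-2.04,-0.05,0,0,-1.39],[2.07,-1.99,-0.05,0,0,-1.39],[2.12,-1.94,-0.05,0,0,-1.39],[2.16,-1.89,-0.05,0,0,-1.39],[2.21,-1.84,-0.05,0,0,-1.39]]' |tail -1
python3 -m jog '[[2.25,-1.78,-0.05,0,0,-1.39],[2.29,-1.73,-0.05,0,0,-1.39],[2.34,-1.67,-0.05,0,0,-1.39],[2,-1.3,-0.05,0,0,-1.39],[1.5,-1,-0.05,0,0,-1.39]]' |tail -1
python3 -m jog '[[0,0,0,0,0,0],[0,0,0,0,0,0],[0,0,0,0,0,0],[0,0,0,0,0,0],[0,0,0,0,0,0]]' |head -2
python3 - <<'E'
from plan import *
c=crop('wrist',0,0,640,400,1,'w_7.png')
plan([.596,-.358,.15],yaw=241.3,n=5)
E
```

```text
gripper_width: 0.574
gripper_width: 0.575
gripper_width: 0.573
gripper_width: 0.572
gripper_width: 0.575
time_s: 34.77
tcp_pos: [0.5951, -0.3413, 0.1913]
t 34.82 p [ 0.5952 -0.3413  0.1915] yawx -118.66 z [-0.0021 -0.0016 -1.    ] F [-0.1 -0.4 -0.7] g 0.574
[[0.28,-0.17,0.83,0.01,-0.03,0.01],[0.28,-0.17,0.83,0.01,-0.03,0.01],[0.28,-0.17,0.83,0.01,-0.03,0.01],[0.28,-0.17,0.83,0.01,-0.03,0.01],[0.28,-0.17,0.83,0.01,-0.03,0.01]]
```

View pics/w_7.png

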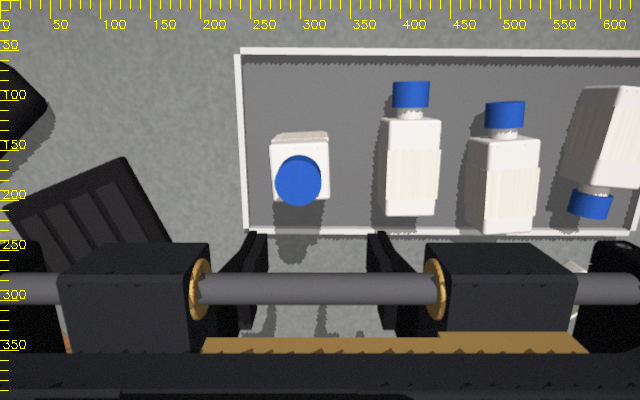

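```bash
python3 - <<'E'
from plan import *
from fit import *
import json
c=capture('wrist')
ln=json.load(open('p.json'))['ln'];a=ln[2]
L=lambda p:(np.array([[np.cos(a),np.sin(a)],[-np.sin(a),np.cos(a)]])@(np.array(p)[:2]-ln[:2])).round(4)
cp=back(c,[(298,180)],.124)[0];print('cap',cp,L(cp))
BB=[(-.06,.023,.05),(-.06,-.023,.05),(.028,-.023,.05),(.028,.023,.05)]
for px in([(387,215),(434,216),(440,118),(381,117)],[(471,233),(531,233),(540,140),(468,137)]):
    r,e=fit([(c,px,BB)],[.48,-.3,-2]);print(r.round(4),L(r),np.degrees(r[2]).round(1),e.tolist())
cr=back(c,[(237,52),(246,232)],.012);print([L(x) for x in cr])
t=[.596,-.356,.1]
E
```

```text
cap [ 0.59588    -0.36499539  0.124     ] [0.1448 0.0041]
[ 0.5081 -0.3269 -2.0342] [ 0.0496 -0.0047] -116.6 [[-3.1, 1.3], [0.1, -1.4], [-0.2, -1.5], [4.6, 1.6]]
[ 0.4411 -0.2704 -2.0784] [-0.0364  0.0127] -119.1 [[1.2, -0.1], [-9.5, 0.2], [-1.3, -1.7], [17.5, 0.9]]
[array([ 0.2046, -0.0885]), array([0.2061, 0.087 ])]
```

```bash
python3 - <<'E'
from plan import *
a=plan([.596,-.361,.13],yaw=241.3,n=5)
plan([.596,-.361,.097],yaw=241.3,n=5,start=a)
E
```

```text
t 34.87 p [ 0.5952 -0.3415  0.1916] yawx -118.67 z [-0.002  -0.0016 -1.    ] F [-0.2 -0.2 -0.7] g 0.576
[[0.33,-0.2,1.23,0.01,-0.03,0.01],[0.33,-0.2,1.23,0.01,-0.03,0.01],[0.33,-0.2,1.23,0.01,-0.03,0.01],[0.33,-0.2,1.23,0.01,-0.03,0.01],[0.33,-0.2,1.23,0.01,-0.03,0.01]]
[[0,0,0.66,0,0,0],[0,0,0.66,0,0,0],[0,0,0.66,0,0,0],[0,0,0.66,0,0,0],[0,0,0.66,0,0,0]]
```

```bash
python3 -m jog '[[0.33,-0.2,1.23,0,0,0],[0.33,-0.2,1.23,0,0,0],[0.33,-0.2,1.23,0,0,0],[0.33,-0.2,1.23,0,0,0],[0.33,-0.2,1.23,0,0,0]]' 5.5 |tail -1
python3 -m jog '[[0,0,0,0,0,0],[0,0,0,0,0,0],[0,0,0,0,0,0],[0,0,0,0,0,0],[0,0,0,0,0,0]]' |head -2
python3 - <<'E'
from plan import *
c=crop('wrist',0,0,640,400,1,'w_8.png')
st()
E
```

```text
gripper_width: 0.63
time_s: 35.7
tcp_pos: [0.5963, -0.3618, 0.131]
t 35.75 p [ 0.5962 -0.3618  0.1309] yawx -118.72 z [-5.0e-04 -2.3e-03 -1.0e+00] F [-0.5 -0.6 -0.1] g 0.633
```

View pics/w_8.png

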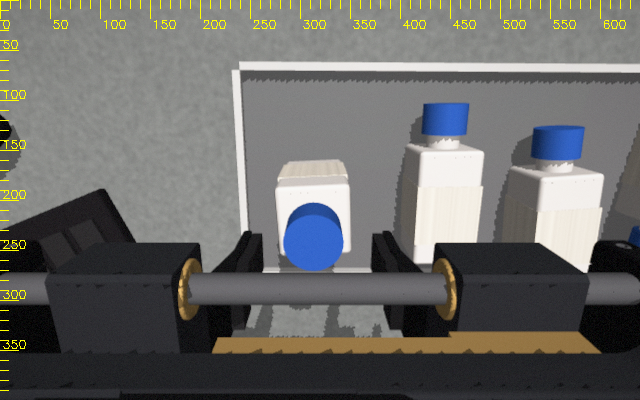

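```bash
python3 - <<'E'
from plan import *
c=capture('wrist');p,R,s=st()
print(proj(c,[p]))
for r in (230,238):
  b=back(c,[(313,r)],.124)[0];print(b,R.T@(b-p))
E
```

```text
t 35.8 p [ 0.5961 -0.3617  0.1308] yawx -118.73 z [-7.0e-04 -2.1e-03 -1.0e+00] F [-0.7 -0.3  1. ] g 0.632
[[315.7291116  250.57403655]]
[ 0.59330493 -0.36979198  0.124     ] [ 0.00840323 -0.0014231   0.00679661]
[ 0.59545826 -0.36589024  0.124     ] [ 0.00394676 -0.00143618  0.00678672]
```

```bash
python3 -m jog '[[0.1,-0.1,0.7,0,0,0],[0.1,0,0.8,0,0,0],[0,0,0.8,0,0,0],[0,0,0.7,0,0,0],[0,0,0.4,0,0,0]]' |sed -n '2p;4p'
python3 -m jog '[[0,0,0,0,0,0],[0,0,0,0,0,0],[0,0,0,0,0,0],[0,0,0,0,0,0],[0,0,0,0,0,0]]' 2 |tail -1
python3 -m jog '[[0,0,0,0,0,0],[0,0,0,0,0,0],[0,0,0,0,0,0],[0,0,0,0,0,0],[0,0,0,0,0,0]]' 2
python3 - <<'E'
from plan import *
from fit import *
import json
p,R,s=st()
ln=json.load(open('p.json'))['ln'];a=ln[2]
print('lane',np.array([[np.cos(a),np.sin(a)],[-np.sin(a),np.cos(a)]])@(p[:2]-ln[:2]))
print(place(ln,[(.166,.05,0)]))
E
```

```text
tcp_pos: [0.5947, -0.3637, 0.0938]
wrist_force: [0.3, 0.3, -0.2]
gripper_width: 0.357
time_s: 37.05
tcp_pos: [0.5961, -0.3643, 0.0966]
ee_rot: [[-0.481, -0.877, -0.001], [-0.877, 0.481, -0.002], [0.002, -0.0, -1.0]]
wrist_force: [1.0, 0.1, 1.2]
gripper_width: 0.355
t 37.05 p [ 0.5961 -0.3643  0.0966] yawx -118.73 z [-8.0e-04 -2.4e-03 -1.0e+00] F [1.  0.1 1.2] g 0.355
lane [0.14462726 0.00483265]
[[ 0.63652747 -0.33491644  0.        ]]
```

```bash
python3 -m jog '[[0,0,-0.5,0,0,0],[0,0,-0.5,0,0,0],[0,0,-0.5,0,0,0],[-0.7,-0.4,0,0,0,0],[-0.7,-0.4,0,0,0,0]]' |sed -n '2p;4,5p'
python3 -m jog '[[-0.8,-0.4,0,0,0,0],[-0.8,-0.4,0,0,0,0],[-0.8,-0.4,0,0,0,0],[-0.7,-0.2,0,0,0,0],[0,0,0,0,0,0]]' |sed -n '2p;4,5p'
python3 -m jog '[[0,0,0.4,0,0,0],[0,0,0.4,0,0,0],[0,0,0.35,0,0,0],[0,0,0.3,0,0,0],[0,0,0,0,0,0]]' |sed -n '2p;4,5p'
python3 - <<'E'
from plan import *
c=crop('wrist',0,0,640,400,1,'w_9.png')
crop('side',280,90,150,110,5,'s9.png')
E
```

```text
tcp_pos: [0.6097, -0.3555, 0.1113]
wrist_force: [-0.8, 0.1, -1.9]
gripper_width: 0.362
tcp_pos: [0.638, -0.3336, 0.1103]
wrist_force: [0.1, -0.3, -2.1]
gripper_width: 0.357
tcp_pos: [0.6361, -0.3355, 0.0965]
wrist_force: [-1.4, 0.1, 0.8]
gripper_width: 0.357
```

View pics/s9.png

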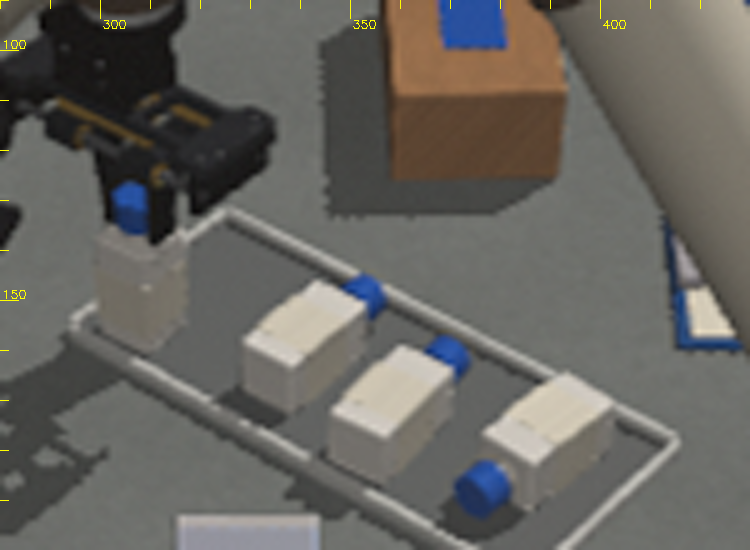

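```bash
cat >> plan.py <<'E'
def Rpick(uyaw,tau,sgn):
    a=np.radians(uyaw);t=np.radians(tau);u=np.array([np.cos(a),np.sin(a),0]);dn=np.array([0,0,-1.])
    z=np.cos(t)*dn-np.sin(t)*u;x=sgn*(np.cos(t)*u+np.sin(t)*dn);return np.c_[x,np.cross(z,x),z]
def Rplace(hyaw,tau,sgn):
    a=np.radians(hyaw);t=np.radians(tau);h=np.array([np.cos(a),np.sin(a),0]);dn=np.array([0,0,-1.])
    z=np.sin(t)*dn+np.cos(t)*h;x=sgn*(-np.cos(t)*dn+np.sin(t)*h);return np.c_[x,np.cross(z,x),z]
E
python3 -m jog '[[0,0,0,0,0,0],[0,0,0,0,0,0],[0,0,0,0,0,0],[0,0,0,0,0,0],[0,0,0,0,0,0]]' 6 |tail -1
python3 -m jog '[[0,0,-1,0,0,0],[0,0,-2,0,0,0],[0,0,-3,0,0,0],[0,0,-2,0,0,0],[0,0,-1,0,0,0]]' |sed -n '2p'
python3 - <<'E'
from plan import *
c=crop('wrist',0,0,640,400,1,'w_9.png')
u=-117;uv=np.array([np.cos(np.radians(u)),np.sin(np.radians(u)),0])
R=Rpick(u,35,1)
g=np.array([.5075,-.324,.032])+.005*uv
tcp=g+.019*R[:,2];print(tcp)
a=plan(tcp-.12*R[:,2],Rt=R)
a=plan(tcp,Rt=R,start=a,vmax=2.2)
E
```

```text
gripper_width: 0.64
tcp_pos: [0.6383, -0.3358, 0.1913]
[ 0.51017761 -0.31874489  0.01643611]
t 39.28 p [ 0.6386 -0.3359  0.192 ] yawx -118.71 z [ 0.0057 -0.0051 -1.    ] F [ 0.5 -0.4  2.2] g 0.688
[[1.92,1.99,1.28,-0.16,-5.85,-0.25],[2.03,2,1.08,-0.16,-5.85,-0.25],[2.12,2,0.87,-0.16,-5.85,-0.25],[2.19,2.01,0.66,-0.16,-5.85,-0.25],[2.24,2.02,0.44,-0.16,-5.85,-0.25]]
[[2.26,2.03,0.21,-0.16,-5.85,-0.25],[0,0,0,0,0,0],[0,0,0,0,0,0],[0,0,0,0,0,0],[0,0,0,0,0,0]]
[[-0,0,2,0,0,0],[-0,0,2,0,0,0],[-0,0,2,0,0,0],[-0,0,2,0,0,0],[-0,0,2,0,0,0]]
[[-0,0,2,0,0,0],[0,0,0,0,0,0],[0,0,0,0,0,0],[0,0,0,0,0,0],[0,0,0,0,0,0]]
```

View pics/w_9.png

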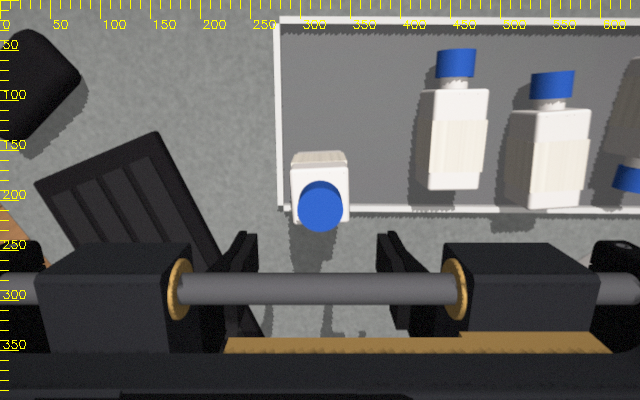

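```bash
python3 -m jog '[[1.92,1.99,1.28,-0.16,-5.85,-0.25],[2.03,2,1.08,-0.16,-5.85,-0.25],[2.12,2,0.87,-0.16,-5.85,-0.25],[2.19,2.01,0.66,-0.16,-5.85,-0.25],[2.24,2.02,0.44,-0.16,-5.85,-0.25]]' |sed -n '2p'
python3 -m jog '[[2.26,2.03,0.21,-0.16,-5.85,-0.25],[0,0,0,0,0,0],[0,0,0,0,0,0],[0,0,0,0,0,0],[0,0,0,0,0,0]]' |sed -n '2p'
python3 - <<'E'
from plan import *
c=crop('wrist',0,0,640,400,1,'w_10.png')
crop('top',330,130,150,150,4,'t10.png')
crop('side',280,90,150,110,5,'s10.png')
u=-117;uv=np.array([np.cos(np.radians(u)),np.sin(np.radians(u)),0])
R=Rpick(u,35,1)
g=np.array([.5075,-.324,.032])+.005*uv
tcp=g+.019*R[:,2];print(tcp)
a=plan(tcp-.06*R[:,2],Rt=R,n=5)
p,RR,s=st();print(s['joints'])
E
```

```text
tcp_pos: [0.5024, -0.3709, 0.1229]
tcp_pos: [0.4774, -0.3779, 0.1104]
[ 0.51017761 -0.31874489  0.01643611]
t 40.27 p [ 0.4778 -0.3774  0.1109] yawx -117.19 z [ 0.2534  0.5136 -0.8198] F [ 0.5 -0.1  0.1] g 0.688
[[-0.02,-0.05,1.12,0.08,-0.01,-0.03],[-0.02,-0.05,1.12,0.08,-0.01,-0.03],[-0.01,-0.05,1.12,0.08,-0.01,-0.03],[-0.01,-0.05,1.12,0.08,-0.01,-0.03],[-0.01,-0.05,1.12,0.08,-0.01,-0.03]]
t 40.27 p [ 0.4778 -0.3774  0.1109] yawx -117.19 z [ 0.2534  0.5136 -0.8198] F [ 0.5 -0.1  0.1] g 0.688
[-41.82107029  33.99740168   7.88743836 -34.46822095 -77.12638348
  26.6960601 ]
```

View pics/w_10.png

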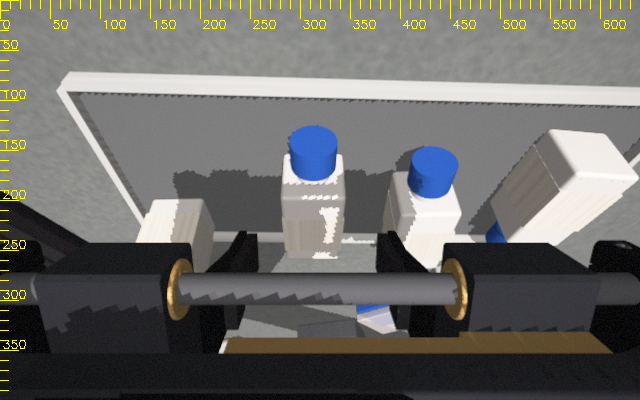

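View pics/s10.png

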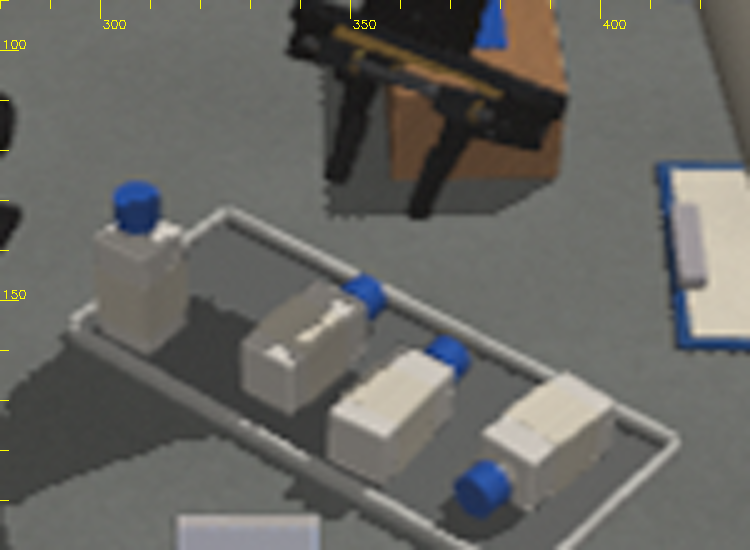

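```bash
python3 -m jog '[[0,0,1.5,0,0,0],[0,0,2,0,0,0],[0,0,2,0,0,0],[0,0,1.5,0,0,0],[0,0,1,0,0,0]]' |sed -n '2p;4p'
python3 -m jog '[[0,0,1,0,0,0],[0,0,1,0,0,0],[0,0,0.8,0,0,0],[0,0,0.5,0,0,0],[0,0,0,0,0,0]]' |sed -n '2p;4p'
python3 - <<'E'
from plan import *
c=crop('wrist',0,0,640,400,1,'w_11.png')
crop('side',280,90,150,110,5,'s11.png')
st()
E
```

```text
tcp_pos: [0.4976, -0.3352, 0.0438]
wrist_force: [-0.3, 0.2, 0.4]
tcp_pos: [0.505, -0.3197, 0.0167]
wrist_force: [1.1, 0.4, 0.6]
t 41.2 p [ 0.5052 -0.3209  0.0177] yawx -117.39 z [ 0.2541  0.5134 -0.8196] F [0.3 0.2 0.3] g 0.69
```

View pics/w_11.png

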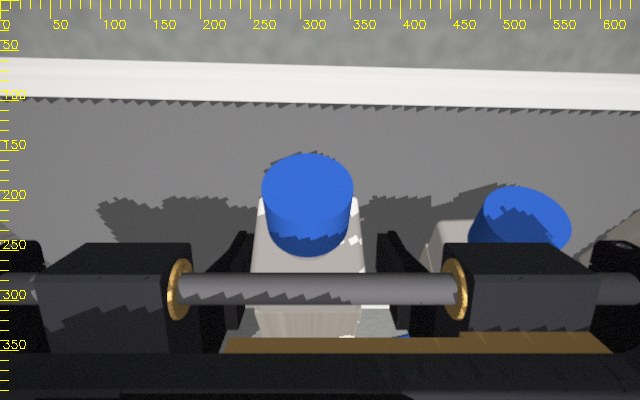

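View pics/s11.png

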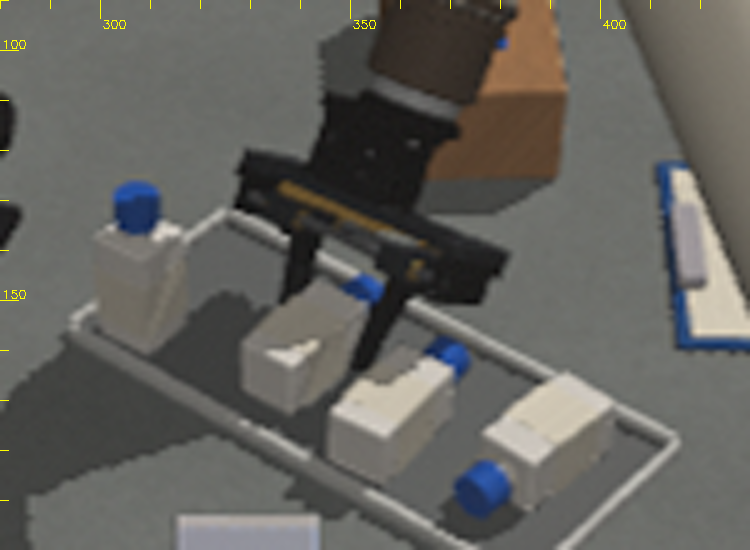

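```bash
python3 -m jog '[[0,-0.3,0,0,0,0],[0,0,0,0,0,0],[0,0,0,0,0,0],[0,0,0,0,0,0],[0,0,0,0,0,0]]' 3 |tail -1
python3 -m jog '[[0,0,0,0,0,0],[0,0,0,0,0,0],[0,0,0,0,0,0],[0,0,0,0,0,0],[0,0,0,0,0,0]]' 3
python3 -m jog '[[0,0,-0.8,0,0,0],[0,0,-1.5,0,0,0],[0,0,-1.5,0,0,0],[0,0,-1.5,0,0,0],[0,0,-0.8,0,0,0]]'
python3 - <<'E'
from plan import *
c=crop('wrist',0,0,640,400,1,'w_12.png')
crop('side',280,90,150,110,5,'s12.png')
st()
E
```

```text
gripper_width: 0.529
time_s: 42.03
tcp_pos: [0.5081, -0.3225, 0.018]
ee_rot: [[-0.377, -0.891, 0.255], [-0.728, 0.455, 0.513], [-0.573, 0.008, -0.82]]
wrist_force: [-0.1, -2.4, 2.8]
gripper_width: 0.529
time_s: 42.45
tcp_pos: [0.4916, -0.3539, 0.0681]
ee_rot: [[-0.378, -0.891, 0.253], [-0.728, 0.455, 0.514], [-0.573, 0.01, -0.82]]
wrist_force: [0.9, 0.4, -2.1]
gripper_width: 0.524
t 42.55 p [ 0.4921 -0.354   0.0682] yawx -117.41 z [ 0.255   0.5129 -0.8197] F [-0.4  0.  -1.6] g 0.534
```

View pics/s12.png

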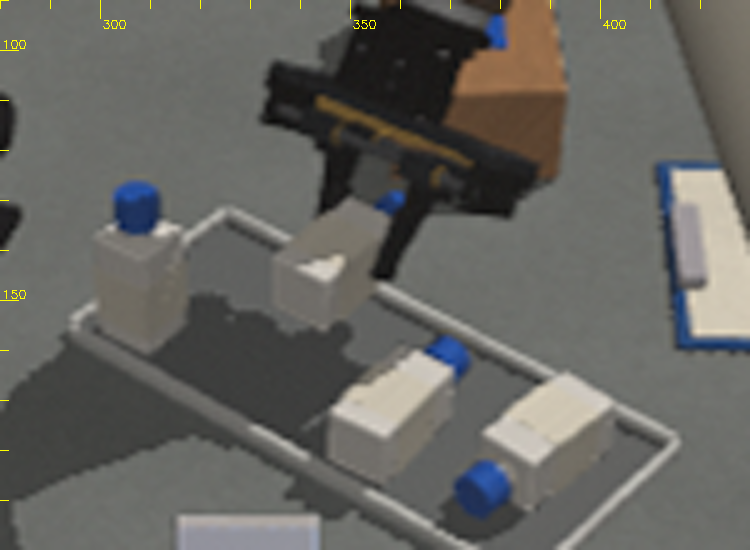

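```bash
python3 - <<'E'
from plan import *
from fit import *
import json
ln=json.load(open('p.json'))['ln']
p,R,s=st()
a=plan(p+[0.01,.02,.09],start=(p,R),n=5,Rt=R)
b=place(ln,[(.08,.045,0)])[0];g=b+[0,0,.004+.069+.05]
Rt=Rplace(-118.7,35,1)
a=plan(g+.019*Rt[:,2],Rt=Rt,start=a)
print(a[0])
E
```

```text
t 42.55 p [ 0.4921 -0.354   0.0682] yawx -117.41 z [ 0.255   0.5129 -0.8197] F [-0.4  0.  -1.6] g 0.534
[[-1.4,0.02,-1.22,0,0,0],[-1.4,0.02,-1.22,0,0,0],[-1.4,0.02,-1.22,0,0,0],[-1.4,0.02,-1.22,0,0,0],[-1.4,0.02,-1.22,0,0,0]]
[[-0.06,-0.24,0.44,0.01,6.42,0.13],[-0.11,-0.24,0.43,0.01,6.42,0.13],[-0.16,-0.24,0.42,0.01,6.42,0.13],[-0.2,-0.24,0.4,0.01,6.42,0.13],[-0.25,-0.24,0.37,0.01,6.42,0.13]]
[[-0.29,-0.24,0.34,0.01,6.42,0.13],[-0.33,-0.24,0.31,0.01,6.42,0.13],[-0.36,-0.24,0.27,0.01,6.42,0.13],[-0.39,-0.24,0.23,0.01,6.42,0.13],[-0.41,-0.24,0.18,0.01,6.42,0.13]]
[[-0.43,-0.24,0.14,0.01,6.42,0.13],[-0.44,-0.23,0.09,0.01,6.42,0.13],[-0.45,-0.23,0.04,0.01,6.42,0.13],[-0.45,-0.23,-0.01,0.01,6.42,0.13],[0,0,0,0,0,0]]
[ 0.55122531 -0.31163856  0.11210205]
```

```bash
python3 -m jog '[[-1.4,0.02,-1.22,0,0,0],[-1.4,0.02,-1.22,0,0,0],[-1.4,0.02,-1.22,0,0,0],[-1.4,0.02,-1.22,0,0,0],[-1.4,0.02,-1.22,0,0,0]]' |tail -1
python3 -m jog '[[-0.06,-0.24,0.44,0,6.42,0.13],[-0.11,-0.24,0.43,0,6.42,0.13],[-0.16,-0.24,0.42,0,6.42,0.13],[-0.2,-0.24,0.4,0,6.42,0.13],[-0.25,-0.24,0.37,0,6.42,0.13]]' |tail -1
python3 -m jog '[[-0.29,-0.24,0.34,0,6.42,0.13],[-0.33,-0.24,0.31,0,6.42,0.13],[-0.36,-0.24,0.27,0,6.42,0.13],[-0.39,-0.24,0.23,0,6.42,0.13],[-0.41,-0.24,0.18,0,6.42,0.13]]' |tail -1
python3 -m jog '[[-0.43,-0.24,0.14,0,6.42,0.13],[-0.44,-0.23,0.09,0,6.42,0.13],[-0.45,-0.23,0.04,0,6.42,0.13],[-0.45,-0.23,0,0,6.42,0.13],[0,0,0,0,0,0]]' |tail -1
python3 - <<'E'
from plan import *
from fit import *
import json
crop('side',280,90,150,110,5,'s13.png')
crop('top',330,120,150,150,4,'t13.png')
ln=json.load(open('p.json'))['ln']
p,R,s=st();print(s['joints'])
Rt=Rplace(-118.7,35,1)
b=place(ln,[(.08,.045,0)])[0];g=b+[0,0,.004+.069+.01]
plan(g+.019*Rt[:,2],Rt=Rt,n=5)
E
```

```text
gripper_width: 0.528
gripper_width: 0.529
gripper_width: 0.531
gripper_width: 0.529
t 44.32 p [ 0.552  -0.3095  0.1112] yawx -118.33 z [-0.3932 -0.7167 -0.576 ] F [-0.5 -0.6 -2.7] g 0.526
[  1.51229787  39.49297725 -20.99502476  47.71050663 -72.64476263
 -63.28531306]
t 44.32 p [ 0.552  -0.3095  0.1112] yawx -118.33 z [-0.3932 -0.7167 -0.576 ] F [-0.5 -0.6 -2.7] g 0.526
[[-0.61,-0.01,0.49,0.01,0.03,0.04],[-0.61,-0.01,0.49,0.01,0.03,0.04],[-0.61,-0.01,0.49,0.01,0.03,0.04],[-0.61,-0.01,0.49,0.01,0.03,0.04],[-0.61,-0.01,0.49,0.01,0.03,0.04]]
```

View pics/s13.png

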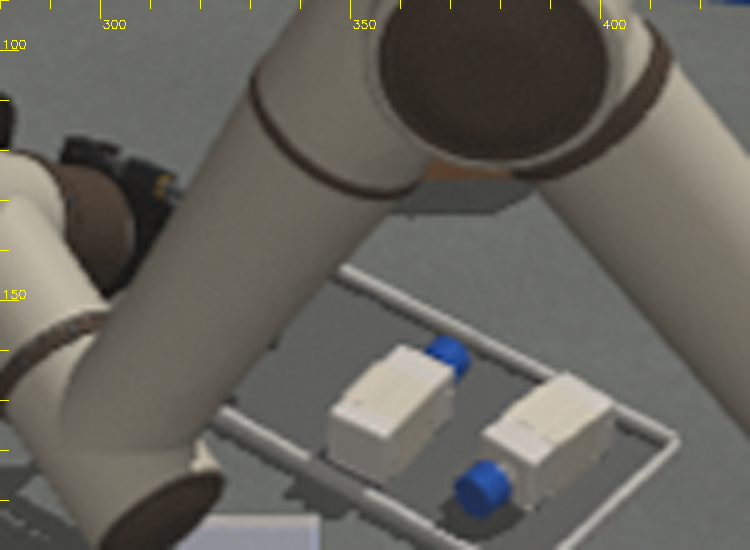

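View pics/t13.png

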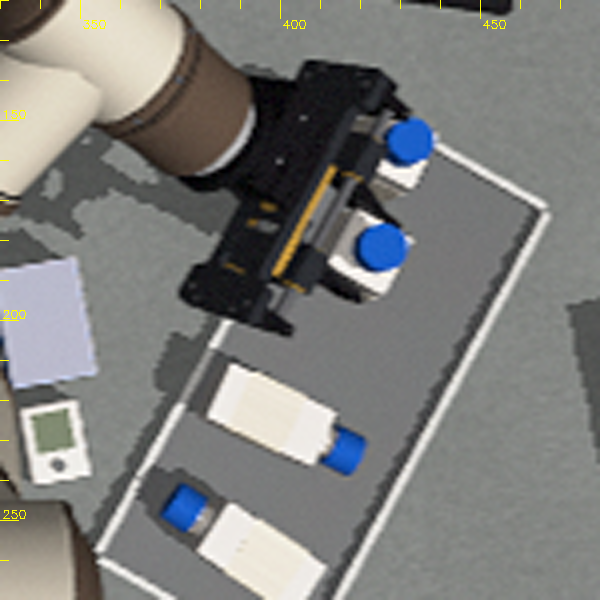

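```bash
python3 - <<'E'
from plan import *
from fit import *
import json
ln=json.load(open('p.json'))['ln']
Rt=Rplace(-118.7,35,1)
b=place(ln,[(.07,.053,0)])[0];g=b+[0,0,.004+.069+.045]
a=plan(g+.019*Rt[:,2],Rt=Rt,n=4)
g=b+[0,0,.004+.069+.008]
a=plan(g+.019*Rt[:,2],Rt=Rt,n=5,start=a)
E
```

```text
t 44.32 p [ 0.552  -0.3095  0.1112] yawx -118.33 z [-0.3932 -0.7167 -0.576 ] F [-0.5 -0.6 -2.7] g 0.526
[[-0.17,0.24,-0.06,0.01,0.04,0.05],[-0.17,0.24,-0.06,0.01,0.04,0.05],[-0.17,0.24,-0.06,0.01,0.04,0.05],[-0.17,0.24,-0.06,0.01,0.04,0.05],[0,0,0,0,0,0]]
[[-0.61,0,0.42,0,0,0],[-0.61,0,0.42,0,0,0],[-0.61,0,0.42,0,0,0],[-0.61,0,0.42,0,0,0],[-0.61,0,0.42,0,0,0]]
```

```bash
python3 -m jog '[[-0.17,0.24,-0.06,0,0.04,0.05],[-0.17,0.24,-0.06,0,0.04,0.05],[-0.17,0.24,-0.06,0,0.04,0.05],[-0.17,0.24,-0.06,0,0.04,0.05],[0,0,0,0,0,0]]' |tail -1
python3 -m jog '[[-0.61,0,0.42,0,0,0],[-0.61,0,0.42,0,0,0],[-0.61,0,0.42,0,0,0],[-0.61,0,0.42,0,0,0],[-0.4,0,0.28,0,0,0]]' |sed -n '2p;4,5p'
python3 - <<'E'
from plan import *
crop('top',330,120,150,150,4,'t14.png')
crop('wrist',0,0,640,400,1,'w_14.png')
st()
E
```

```text
gripper_width: 0.528
tcp_pos: [0.5452, -0.3009, 0.0709]
wrist_force: [-0.2, 0.5, -2.7]
gripper_width: 0.527
t 45.25 p [ 0.5451 -0.3009  0.0711] yawx -118.48 z [-0.3971 -0.7183 -0.5713] F [-0.9 -0.6 -2.6] g 0.531
```

View pics/t14.png

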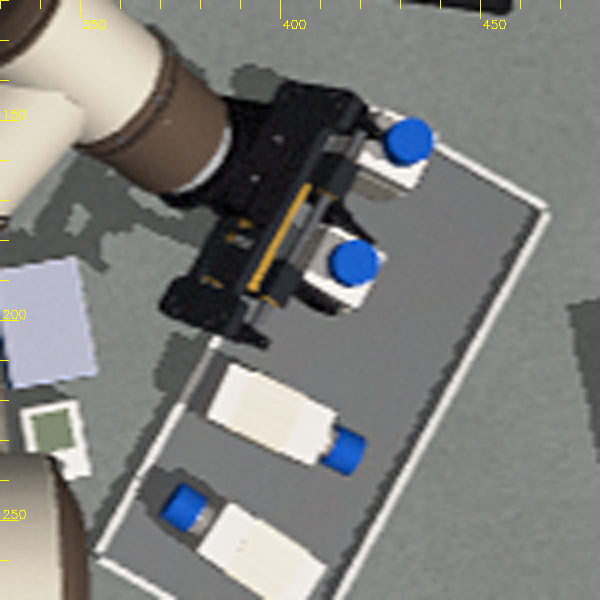

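View pics/w_14.png

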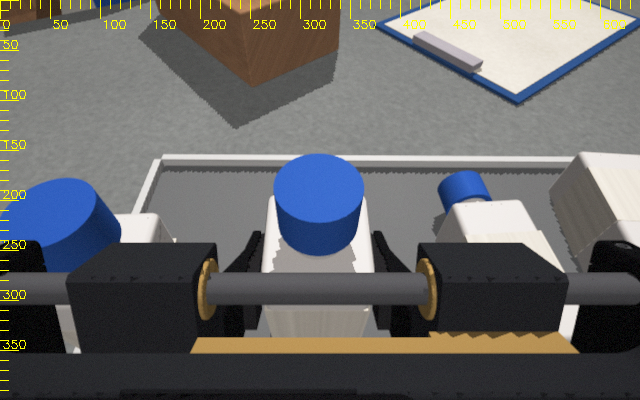

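```bash
python3 -m jog '[[-0.16,0,0.11,0,0,0],[-0.16,0,0.11,0,0,0],[-0.16,0,0.11,0,0,0],[-0.08,0,0.06,0,0,0],[0,0,0,0,0,0]]' |sed -n '2p;4,5p'
python3 -m jog '[[-0.08,0,0.06,0,0,0],[-0.08,0,0.06,0,0,0],[0,0,0,0,0,0],[0,0,0,0,0,0],[0,0,0,0,0,0]]' |sed -n '2p;4,5p'
```

```text
tcp_pos: [0.5457, -0.3007, 0.0656]
wrist_force: [0.5, -0.3, -1.7]
gripper_width: 0.526
tcp_pos: [0.5457, -0.3008, 0.0638]
wrist_force: [-0.2, 0.9, -2.4]
gripper_width: 0.528
```

```bash
python3 -m jog '[[-0.08,0,0.06,0,0,0],[-0.08,0,0.06,0,0,0],[0,0,0,0,0,0],[0,0,0,0,0,0],[0,0,0,0,0,0]]' |sed -n '2p;4,5p'
python3 -m jog '[[-0.08,0,0.06,0,0,0],[0,0,0,0,0,0],[0,0,0,0,0,0],[0,0,0,0,0,0],[0,0,0,0,0,0]]' |sed -n '2p;4,5p'
python3 -m jog '[[-0.08,0,0.06,0,0,0],[0,0,0,0,0,0],[0,0,0,0,0,0],[0,0,0,0,0,0],[0,0,0,0,0,0]]' |sed -n '2p;4,5p'
```

```text
tcp_pos: [0.5457, -0.3009, 0.0621]
wrist_force: [0.2, 0.9, 0.9]
gripper_width: 0.527
tcp_pos: [0.5459, -0.301, 0.062]
wrist_force: [-0.4, 2.3, 6.0]
gripper_width: 0.529
tcp_pos: [0.546, -0.3011, 0.0618]
wrist_force: [-0.2, 2.2, 8.0]
gripper_width: 0.526
```

```bash
python3 -m jog '[[0.08,0,-0.06,0,0,0],[0,0,0,0,0,0],[0,0,0,0,0,0],[0,0,0,0,0,0],[0,0,0,0,0,0]]' 6.2 |sed -n '2p;4,5p'
python3 -m jog '[[0,0,-0.5,0,0,0],[0,0,-1,0,0,0],[0,0,-2,0,0,0],[0,0,-2.5,0,0,0],[0,0,-2.5,0,0,0]]' |sed -n '2p;4,5p'
python3 -m jog '[[0,0,-1.5,0,0,0],[0.5,0,-1,0,0,0],[0,0,0,0,0,0],[0,0,0,0,0,0],[0,0,0,0,0,0]]' |sed -n '2p;4,5p'
python3 - <<'E'
from plan import *
crop('top',330,120,150,150,4,'t15.png')
crop('wrist',0,0,640,400,1,'w_15.png')
st()
E
```

```text
tcp_pos: [0.5455, -0.301, 0.0603]
wrist_force: [-0.6, 0.8, -0.1]
gripper_width: 0.7
tcp_pos: [0.5797, -0.2387, 0.1102]
wrist_force: [0.5, -0.2, -0.3]
gripper_width: 0.716
tcp_pos: [0.5868, -0.2249, 0.1273]
wrist_force: [0.3, 0.9, -0.2]
gripper_width: 0.713
t 48.68 p [ 0.5867 -0.2252  0.1271] yawx -118.61 z [-0.3975 -0.7179 -0.5715] F [-0.3  0.3  0.3] g 0.715
```

View pics/t15.png

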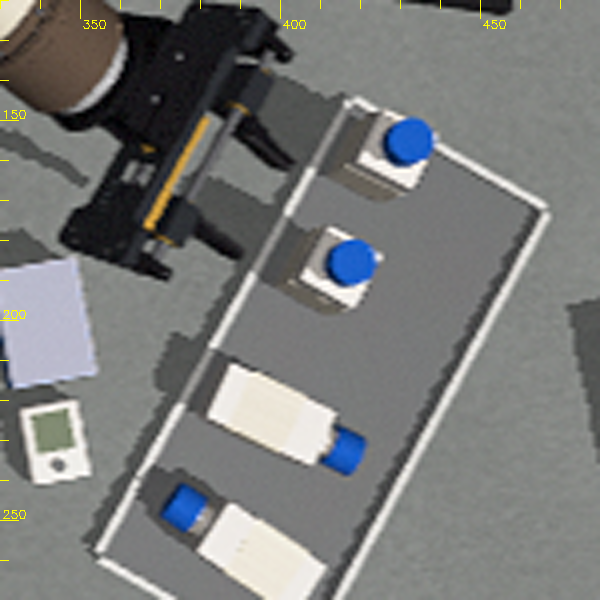

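View pics/w_15.png

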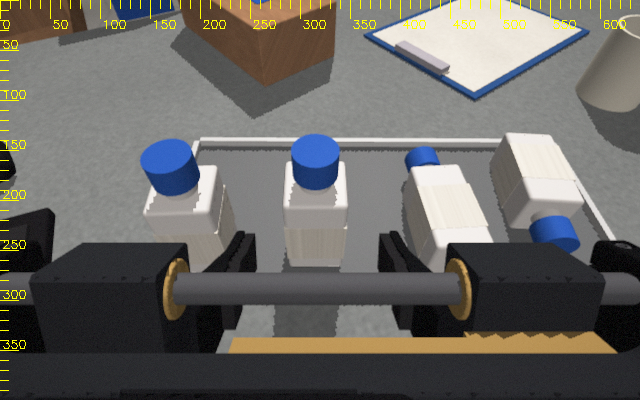

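```bash
cat > pick.py <<'E'
import sys
from plan import *
x,y,u,sg=map(float,sys.argv[1:5]);back_=float(sys.argv[5]);tau=35
uv=np.array([np.cos(np.radians(u)),np.sin(np.radians(u)),0])
R=Rpick(u,tau,sg);g=np.array([x,y,.032])+.008*uv;tcp=g+.019*R[:,2]
a=None
if len(sys.argv)>6:
    p,RR,s=st();a=plan(p+[0,0,float(sys.argv[6])],Rt=RR,start=(p,RR))
a=plan(tcp-back_*R[:,2],Rt=R,start=a);print(a[0])
E
python3 pick.py .438 -.266 -116.5 1 .12 .13
```

```text
t 48.68 p [ 0.5867 -0.2252  0.1271] yawx -118.61 z [-0.3975 -0.7179 -0.5715] F [-0.3  0.3  0.3] g 0.715
[[2.67,0.01,-1.86,0,0,0],[2.67,0.01,-1.86,0,0,0],[2.67,0.01,-1.86,0,0,0],[2.67,0.01,-1.86,0,0,0],[0,0,0,0,0,0]]
[[-0.13,0.77,1.6,0.05,-6.44,-0.18],[0.05,0.77,1.6,0.05,-6.44,-0.18],[0.23,0.77,1.59,0.05,-6.44,-0.18],[0.4,0.77,1.55,0.05,-6.44,-0.18],[0.57,0.77,1.5,0.05,-6.44,-0.18]]
[[0.73,0.78,1.42,0.05,-6.44,-0.18],[0.88,0.78,1.33,0.05,-6.44,-0.18],[1.02,0.79,1.22,0.05,-6.44,-0.18],[1.15,0.79,1.1,0.05,-6.44,-0.18],[1.27,0.79,0.96,0.05,-6.44,-0.18]]
[[1.36,0.8,0.81,0.05,-6.44,-0.18],[1.44,0.8,0.66,0.05,-6.44,-0.18],[1.5,0.81,0.49,0.05,-6.44,-0.18],[1.55,0.82,0.32,0.05,-6.44,-0.18],[0,0,0,0,0,0]]
[ 0.40858163 -0.32500411  0.11473436]
```

```bash
python3 -m jog '[[2.67,0,-1.86,0,0,0],[2.67,0,-1.86,0,0,0],[2.67,0,-1.86,0,0,0],[2.67,0,-1.86,0,0,0],[0,0,0,0,0,0]]' 6 |sed -n '2p'
python3 -m jog '[[-0.13,0.77,1.6,0.05,-6.44,-0.18],[0.05,0.77,1.6,0.05,-6.44,-0.18],[0.23,0.77,1.59,0.05,-6.44,-0.18],[0.4,0.77,1.55,0.05,-6.44,-0.18],[0.57,0.77,1.5,0.05,-6.44,-0.18]]' |sed -n '2p'
python3 -m jog '[[0.73,0.78,1.42,0.05,-6.44,-0.18],[0.88,0.78,1.33,0.05,-6.44,-0.18],[1.02,0.79,1.22,0.05,-6.44,-0.18],[1.15,0.79,1.1,0.05,-6.44,-0.18],[1.27,0.79,0.96,0.05,-6.44,-0.18]]' |sed -n '2p'
python3 -m jog '[[1.36,0.8,0.81,0.05,-6.44,-0.18],[1.44,0.8,0.66,0.05,-6.44,-0.18],[1.5,0.81,0.49,0.05,-6.44,-0.18],[1.55,0.82,0.32,0.05,-6.44,-0.18],[0,0,0,0,0,0]]' |sed -n '2p'
python3 -m jog '[[0,0,0,0,0,0],[0,0,0,0,0,0],[0,0,0,0,0,0],[0,0,0,0,0,0],[0,0,0,0,0,0]]' |sed -n '2p'
python3 pick.py .438 -.266 -116.5 1 .05
python3 - <<'E'
from plan import *
crop('top',330,120,150,150,4,'t16.png')
crop('side',280,90,150,110,5,'s16.png')
crop('wrist',0,0,640,400,1,'w_16.png')
E
```

```text
tcp_pos: [0.5895, -0.2253, 0.2643]
tcp_pos: [0.5234, -0.2607, 0.2065]
tcp_pos: [0.4601, -0.2962, 0.1562]
tcp_pos: [0.4048, -0.3282, 0.1103]
tcp_pos: [0.4113, -0.3235, 0.1161]
t 50.77 p [ 0.4113 -0.3235  0.1161] yawx -116.1 z [ 0.2574  0.5133 -0.8187] F [-0.2 -0.3 -0.8] g 0.689
[[0.15,0.09,3.48,-0.04,0.02,0.16],[0.14,0.09,3.48,-0.04,0.02,0.16],[0,0,0,0,0,0],[0,0,0,0,0,0],[0,0,0,0,0,0]]
[ 0.42649663 -0.28907219  0.05739371]
```

View pics/s16.png

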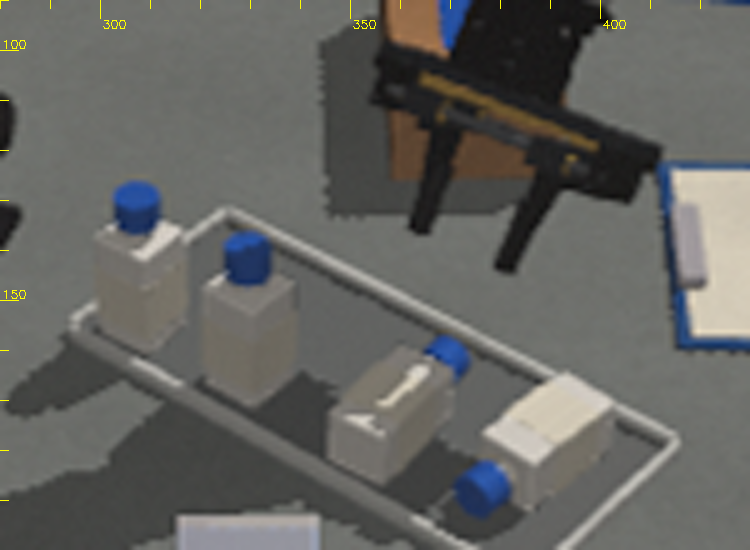

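View pics/w_16.png

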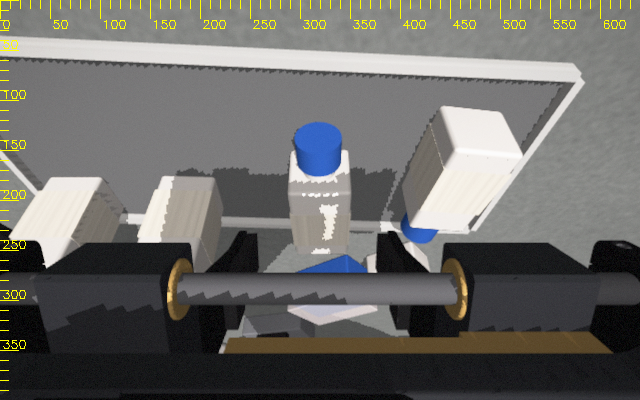

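```bash
python3 pick.py .4416 -.2588 -116.5 1 .05 | sed -n '2,9p'; python3 pick.py .4416 -.2588 -116.5 1 .006|tail -1
```

```text
[[-0.21,0.08,3.71,-0.04,0.03,0.13],[-0.21,0.08,3.71,-0.04,0.03,0.13],[0,0,0,0,0,0],[0,0,0,0,0,0],[0,0,0,0,0,0]]
[ 0.43009663 -0.28187219  0.05739371]
[ 0.44135749 -0.2592864   0.02135102]
```

```bash
python3 -m jog '[[-0.1,0.05,1.4,0,0,0],[-0.1,0.05,1.8,0,0,0.1],[-0.1,0.05,1.8,0,0,0.1],[-0.1,0.05,1.4,0,0,0],[0,0,1,0,0,0]]' |sed -n '2p;4p'
python3 -m jog '[[0,0,1.4,0,0,0],[0,0,1.4,0,0,0],[0,0,0.9,0,0,0],[0,0,0.7,0,0,0],[0,0,0,0,0,0]]' |sed -n '2p;4p'
python3 - <<'E'
from plan import *
crop('side',280,90,150,110,5,'s17.png')
crop('wrist',0,0,640,400,1,'w_17.png')
st()
E
```

```text
tcp_pos: [0.4292, -0.2813, 0.0562]
wrist_force: [0.2, -0.9, -0.2]
tcp_pos: [0.4402, -0.2591, 0.0198]
wrist_force: [0.1, 0.2, 0.1]
t 51.85 p [ 0.4405 -0.2604  0.0209] yawx -116.54 z [ 0.2576  0.5135 -0.8185] F [-0.  -0.2 -0.3] g 0.686
```

View pics/s17.png

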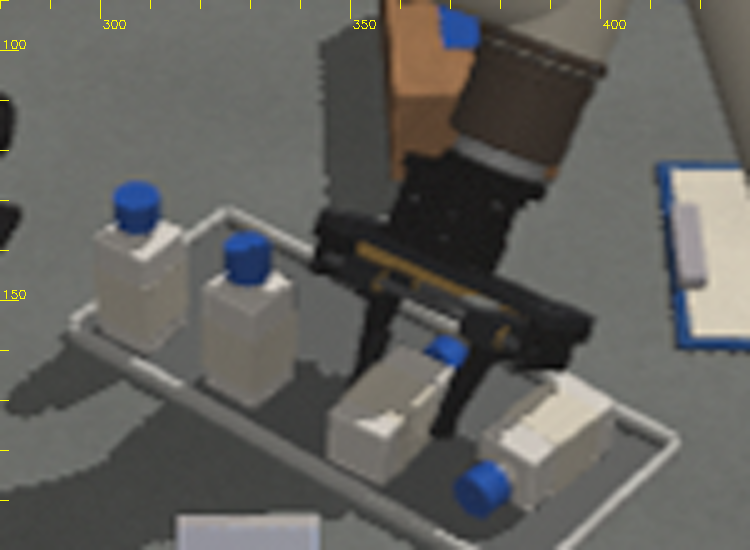

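View pics/w_17.png

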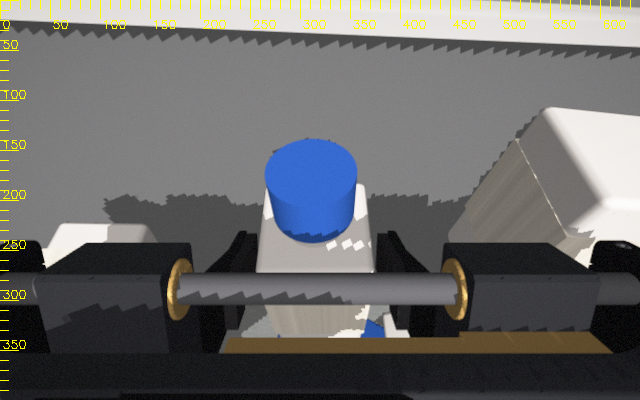

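Straddled, no contact. Close and lift.

```bash
python3 -m jog '[[0,0,0,0,0,0],[0,0,0,0,0,0],[0,0,0,0,0,0],[0,0,0,0,0,0],[0,0,0,0,0,0]]' 3 |tail -1
python3 -m jog '[[0,0,0,0,0,0],[0,0,0,0,0,0],[0,0,0,0,0,0],[0,0,0,0,0,0],[0,0,0,0,0,0]]' 3
python3 -m jog '[[-0.8,0,-0.5,0,0,0],[-1,0,-1,0,0,0],[-1.4,0,-1.22,0,0,0],[-1.4,0,-1.22,0,0,0],[-1.4,0,-1.22,0,0,0]]'
python3 -m jog '[[-1.4,0,-1.22,0,0,0],[-1.4,0,-1.22,0,0,0],[-1,0,-1,0,0,0],[0,0,0,0,0,0],[0,0,0,0,0,0]]'
python3 - <<'E'
from plan import *
from fit import *
import json
ln=json.load(open('p.json'))['ln']
crop('side',280,90,150,110,5,'s18.png')
b=place(ln,[(-.018,.053,0)])[0];g=b+[0,0,.004+.061+.05]
Rt=Rplace(-118.7,35,1)
a=plan(g+.019*Rt[:,2],Rt=Rt)
print(a[0])
E
```

```text
gripper_width: 0.523
time_s: 52.68
tcp_pos: [0.4405, -0.2605, 0.0213]
ee_rot: [[-0.366, -0.894, 0.258], [-0.732, 0.448, 0.513], [-0.575, -0.001, -0.818]]
wrist_force: [-2.2, -1.2, 6.3]
gripper_width: 0.527
time_s: 53.1
tcp_pos: [0.4492, -0.242, 0.0989]
ee_rot: [[-0.366, -0.894, 0.258], [-0.732, 0.448, 0.514], [-0.575, -0.001, -0.818]]
wrist_force: [0.5, -0.7, 0.1]
gripper_width: 0.531
time_s: 53.52
tcp_pos: [0.4544, -0.2323, 0.1484]
ee_rot: [[-0.365, -0.894, 0.259], [-0.733, 0.447, 0.513], [-0.575, -0.003, -0.818]]
wrist_force: [-0.1, -0.4, -1.4]
gripper_width: 0.532
t 53.57 p [ 0.4538 -0.2322  0.1473] yawx -116.59 z [ 0.2575  0.5141 -0.8181] F [-0.7 -0.1 -1.7] g 0.53
[[0.27,-0.18,0.19,-0.03,6.44,0.16],[0.25,-0.18,0.22,-0.03,6.44,0.16],[0.22,-0.18,0.24,-0.03,6.44,0.16],[0.19,-0.18,0.27,-0.03,6.44,0.16],[0.16,-0.18,0.29,-0.03,6.44,0.16]]
[[0.13,-0.18,0.3,-0.03,6.44,0.16],[0.09,-0.18,0.31,-0.03,6.44,0.16],[0.06,-0.18,0.32,-0.03,6.44,0.16],[0.02,-0.18,0.33,-0.03,6.44,0.16],[-0.02,-0.18,0.33,-0.03,6.44,0.16]]
[[-0.06,-0.18,0.32,-0.03,6.44,0.16],[-0.09,-0.18,0.31,-0.03,6.44,0.16],[-0.13,-0.18,0.3,-0.03,6.44,0.16],[-0.16,-0.18,0.28,-0.03,6.44,0.16],[0,0,0,0,0,0]]
[ 0.46911803 -0.25754241  0.10410205]
```

View pics/s18.png

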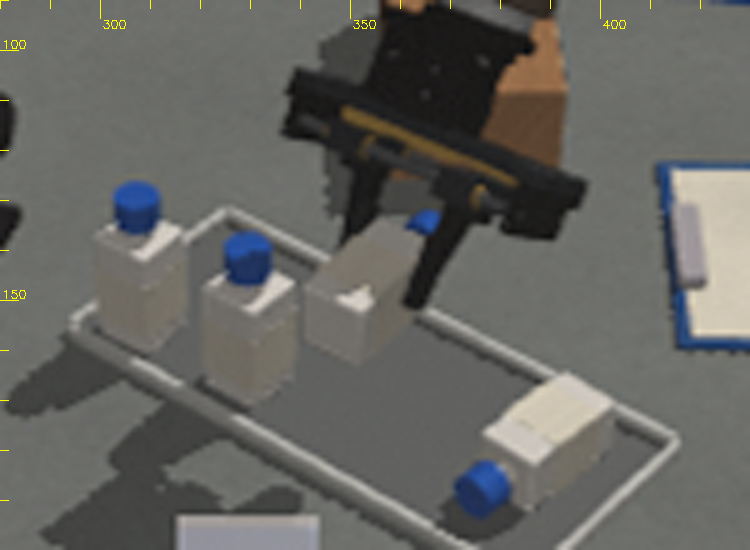

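```bash
python3 -m jog '[[0.2,-0.18,0.1,0,6.44,0.16],[0.25,-0.18,0.22,0,6.44,0.16],[0.22,-0.18,0.24,0,6.44,0.16],[0.19,-0.18,0.27,0,6.44,0.16],[0.16,-0.18,0.29,0,6.44,0.16]]' |tail -1
python3 -m jog '[[0.13,-0.18,0.3,0,6.44,0.16],[0.09,-0.18,0.31,0,6.44,0.16],[0.06,-0.18,0.32,0,6.44,0.16],[0.02,-0.18,0.33,0,6.44,0.16],[-0.02,-0.18,0.33,0,6.44,0.16]]' |tail -1
python3 -m jog '[[-0.06,-0.18,0.32,0,6.44,0.16],[-0.09,-0.18,0.31,0,6.44,0.16],[-0.13,-0.18,0.3,0,6.44,0.16],[-0.16,-0.18,0.28,0,6.44,0.16],[0,0,0,0,0,0]]' |tail -1
python3 -m jog '[[0,0,0,0,0,0],[0,0,0,0,0,0],[0,0,0,0,0,0],[0,0,0,0,0,0],[0,0,0,0,0,0]]' |tail -1
python3 - <<'E'
from plan import *
from fit import *
import json
ln=json.load(open('p.json'))['ln']
crop('top',330,120,150,150,4,'t19.png')
crop('wrist',0,0,640,400,1,'w_19.png')
Rt=Rplace(-118.7,35,1)
b=place(ln,[(-.018,.053,0)])[0];g=b+[0,0,.004+.061+.008]
plan(g+.019*Rt[:,2],Rt=Rt,n=5)
E
```

```text
gripper_width: 0.533
gripper_width: 0.531
gripper_width: 0.528
gripper_width: 0.527
t 55.33 p [ 0.4693 -0.2581  0.1063] yawx -119.31 z [-0.3881 -0.7212 -0.5738] F [-0.2  0.7 -1.7] g 0.528
[[-0.73,0.02,0.5,-0.07,0,-0.07],[-0.73,0.01,0.5,-0.07,0,-0.07],[-0.73,0.01,0.5,-0.07,0,-0.07],[-0.73,0.01,0.5,-0.07,0,-0.07],[-0.73,0.01,0.5,-0.07,0,-0.07]]
```

View pics/t19.png

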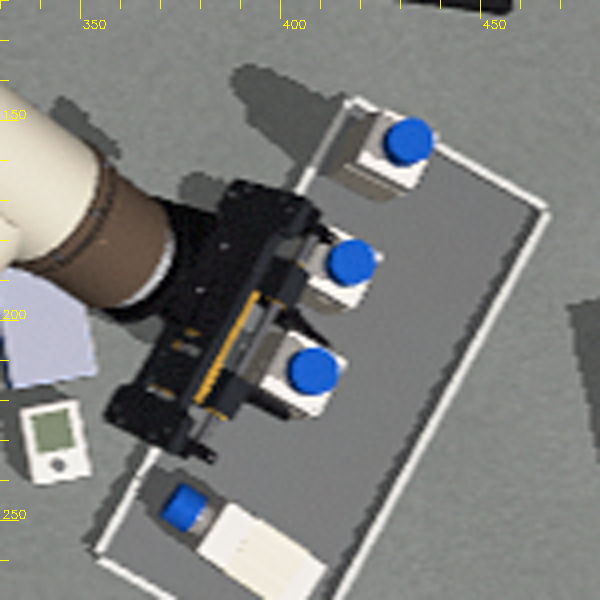

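View pics/w_19.png

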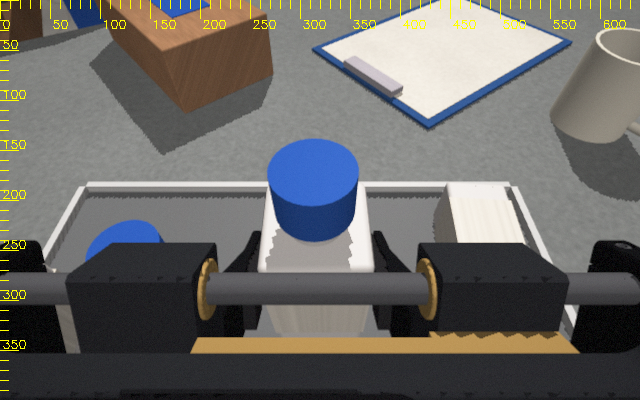

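```bash
python3 -m jog '[[-0.73,0.02,0.5,-0.07,0,-0.07],[-0.73,0.01,0.5,-0.07,0,-0.07],[-0.73,0.01,0.5,-0.07,0,-0.07],[-0.6,0.01,0.42,-0.07,0,-0.07],[-0.4,0.01,0.27,-0.07,0,-0.07]]' |sed -n '2p;4,5p'
python3 -m jog '[[-0.16,0,0.11,0,0,0],[-0.08,0,0.06,0,0,0],[-0.08,0,0.06,0,0,0],[-0.08,0,0.06,0,0,0],[0,0,0,0,0,0]]' |sed -n '2p;4,5p'
python3 -m jog '[[-0.08,0,0.06,0,0,0],[-0.08,0,0.06,0,0,0],[0,0,0,0,0,0],[0,0,0,0,0,0],[0,0,0,0,0,0]]' |sed -n '2p;4,5p'
```

```text
tcp_pos: [0.4685, -0.2574, 0.0654]
wrist_force: [-0.3, 0.9, -1.1]
gripper_width: 0.529
tcp_pos: [0.4691, -0.2574, 0.062]
wrist_force: [0.5, -0.1, -1.1]
gripper_width: 0.529
tcp_pos: [0.4689, -0.2575, 0.06]
wrist_force: [0.5, -0.4, -1.9]
gripper_width: 0.53
```

```bash
python3 -m jog '[[-0.08,0,0.06,0,0,0],[-0.08,0,0.06,0,0,0],[0,0,0,0,0,0],[0,0,0,0,0,0],[0,0,0,0,0,0]]' |sed -n '2p;4,5p'
python3 -m jog '[[-0.08,0,0.06,0,0,0],[0,0,0,0,0,0],[0,0,0,0,0,0],[0,0,0,0,0,0],[0,0,0,0,0,0]]' |sed -n '2p;4,5p'
python3 -m jog '[[-0.08,0,0.06,0,0,0],[0,0,0,0,0,0],[0,0,0,0,0,0],[0,0,0,0,0,0],[0,0,0,0,0,0]]' |sed -n '2p;4,5p'
```

```text
tcp_pos: [0.469, -0.2576, 0.058]
wrist_force: [-0.1, -0.1, 0.1]
gripper_width: 0.529
tcp_pos: [0.4689, -0.2577, 0.0579]
wrist_force: [-1.6, 1.7, 4.6]
gripper_width: 0.525
tcp_pos: [0.4688, -0.2578, 0.0578]
wrist_force: [-1.9, 3.3, 8.2]
gripper_width: 0.538
```

```bash
python3 -m jog '[[0.08,0,-0.06,0,0,0],[0,0,0,0,0,0],[0,0,0,0,0,0],[0,0,0,0,0,0],[0,0,0,0,0,0]]' 6.2 |sed -n '2p;4,5p'
python3 -m jog '[[0,0,-0.5,0,0,0],[0,0,-1,0,0,0],[0,0,-2,0,0,0],[0,0,-2.5,0,0,0],[0,0,-2.5,0,0,0]]' |sed -n '2p;4,5p'
python3 -m jog '[[0,0,-1.5,0,0,0],[1.5,0,-1.5,0,0,0],[2.67,0,-1.86,0,0,0],[2.67,0,-1.86,0,0,0],[2,0,-1.4,0,0,0]]' |sed -n '2p;4,5p'
python3 -m jog '[[2,0,-1.4,0,0,0],[1,0,-0.7,0,0,0],[0,0,0,0,0,0],[0,0,0,0,0,0],[0,0,0,0,0,0]]' |sed -n '2p;4,5p'
python3 - <<'E'
from plan import *
crop('top',330,120,150,170,4,'t20.png')
p,R,s=st();print(s['joints'])
E
```

```text
tcp_pos: [0.4689, -0.2577, 0.0566]
wrist_force: [-0.3, -0.1, -0.5]
gripper_width: 0.698
tcp_pos: [0.5028, -0.1953, 0.1064]
wrist_force: [0.8, -0.5, 0.0]
gripper_width: 0.715
tcp_pos: [0.5111, -0.1815, 0.2273]
wrist_force: [0.4, 0.4, 1.2]
gripper_width: 0.718
tcp_pos: [0.5098, -0.1824, 0.2599]
wrist_force: [0.5, 0.1, 0.1]
gripper_width: 0.713
t 59.55 p [ 0.5098 -0.1825  0.2597] yawx -118.32 z [-0.396  -0.719  -0.5712] F [-0.6  0.1 -0.6] g 0.711
[ 15.20730223  26.6585255  -18.19573222  36.15323748 -90.10062437
 -59.07220747]
```

View pics/t20.png

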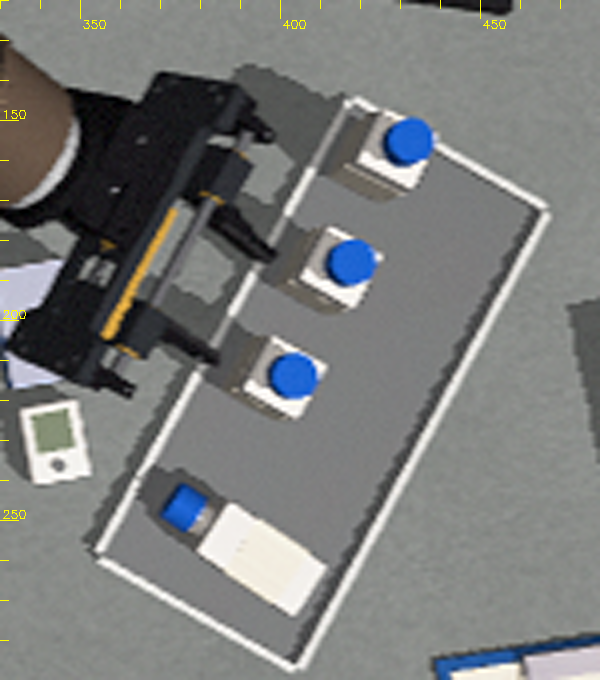

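```bash
python3 - <<'E'
from plan import *
a=plan([.339,-.2389,.15],yaw=236)
E
```

```text
t 59.55 p [ 0.5098 -0.1825  0.2597] yawx -118.32 z [-0.396  -0.719  -0.5712] F [-0.6  0.1 -0.6] g 0.711
[[-0.17,1.36,1.9,-0.26,-6.13,0.56],[0.05,1.35,1.91,-0.26,-6.13,0.56],[0.26,1.34,1.9,-0.26,-6.13,0.56],[0.48,1.33,1.87,-0.26,-6.13,0.56],[0.69,1.31,1.81,-0.26,-6.13,0.56]]
[[0.89,1.3,1.73,-0.26,-6.13,0.56],[1.08,1.28,1.63,-0.26,-6.13,0.56],[1.26,1.26,1.51,-0.26,-6.13,0.56],[1.43,1.24,1.37,-0.26,-6.13,0.56],[0,0,0,0,0,0]]
```

```bash
python3 -m jog '[[-0.17,1.36,1.9,-0.26,-6.13,0.56],[0.05,1.35,1.91,-0.26,-6.13,0.56],[0.26,1.34,1.9,-0.26,-6.13,0.56],[0.48,1.33,1.87,-0.26,-6.13,0.56],[0.69,1.31,1.81,-0.26,-6.13,0.56]]' 6 |sed -n '2p'
python3 -m jog '[[0.89,1.3,1.73,-0.26,-6.13,0.56],[1.08,1.28,1.63,-0.26,-6.13,0.56],[1.26,1.26,1.51,-0.26,-6.13,0.56],[1.43,1.24,1.37,-0.26,-6.13,0.56],[0,0,0,0,0,0]]' |sed -n '2p'
python3 -m jog '[[0,0,0,0,0,0],[0,0,0,0,0,0],[0,0,0,0,0,0],[0,0,0,0,0,0],[0,0,0,0,0,0]]' |sed -n '2p'
python3 - <<'E'
from plan import *
from fit import *
import json
q=json.load(open('p.json'))['b']['3']
BB=[(-.06,.023,.05),(-.06,-.023,.05),(.028,-.023,.05),(.028,.023,.05),(-.06,.023,.05)]
crop('wrist',0,0,640,400,1,'w_21.png',None,[place(q,BB)])
p,R,s=st();print(s['joints'])
plan([.339,-.2389,.05],yaw=236,n=5,start=(p,R))
E
```

```text
tcp_pos: [0.4146, -0.2138, 0.1985]
tcp_pos: [0.3339, -0.2399, 0.1485]
tcp_pos: [0.3408, -0.2382, 0.1508]
t 60.85 p [ 0.3407 -0.2383  0.1509] yawx -123.87 z [ 2.9e-03  4.0e-04 -1.0e+00] F [0.4 0.3 0.1] g 0.69
[-12.40899096   5.61922595 -33.35131798  -0.07725216 -50.87528766
 -21.41197866]
[[0.03,0.03,2.02,-0.02,0.02,0.03],[0.03,0.02,2.02,-0.02,0.02,0.03],[0.03,0.02,2.02,-0.02,0.02,0.03],[0.03,0.02,2.02,-0.02,0.02,0.03],[0.03,0.02,2.02,-0.02,0.02,0.03]]
```

View pics/w_21.png

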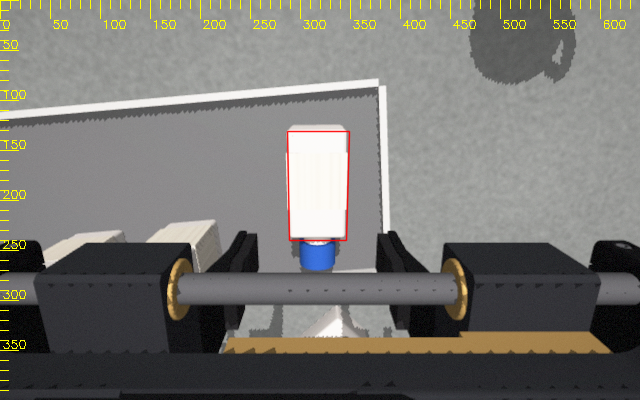

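```bash
python3 -m jog '[[0.03,0.03,1.8,0,0,0],[0.03,0.02,2.2,0,0,0],[0.03,0.02,2.2,0,0,0],[0.03,0.02,2.2,0,0,0],[0.03,0.02,1.6,0,0,0]]' |sed -n '2p;4p'
python3 -m jog '[[0,0,1.2,0,0,0],[0,0,1,0,0,0],[0,0,0.7,0,0,0],[0,0,0.3,0,0,0],[0,0,0,0,0,0]]' |sed -n '2p;4p'
python3 - <<'E'
from plan import *
crop('wrist',0,0,640,400,1,'w_22.png')
crop('side',280,90,150,110,5,'s22.png')
st()
E
```

```text
tcp_pos: [0.3384, -0.2389, 0.0496]
wrist_force: [0.2, 0.0, -1.2]
tcp_pos: [0.3387, -0.2392, 0.0186]
wrist_force: [-0.6, 0.1, 0.6]
t 61.78 p [ 0.3392 -0.2395  0.0194] yawx -123.97 z [ 4.1e-03  3.0e-04 -1.0e+00] F [-0.6  0.3 -0.2] g 0.688
```

View pics/w_22.png

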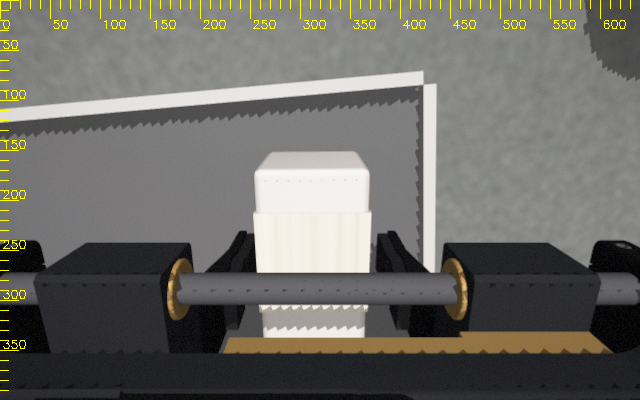

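View pics/s22.png

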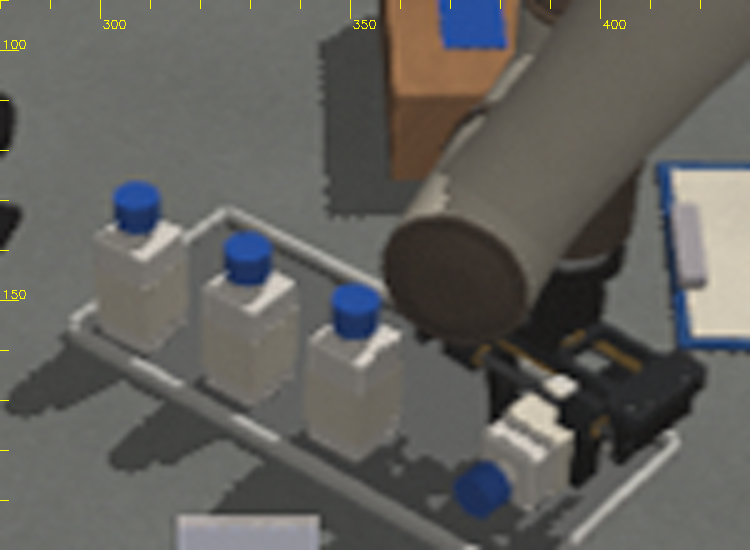

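```bash
python3 -m jog '[[0,0,0,0,0,0],[0,0,0,0,0,0],[0,0,0,0,0,0],[0,0,0,0,0,0],[0,0,0,0,0,0]]' 3 |tail -1
python3 -m jog '[[0,0,0,0,0,0],[0,0,0,0,0,0],[0,0,-0.3,0,0,0],[0,0,-0.3,0,0,0],[0,0.3,0,0,0,0]]' 3 |sed -n '2p;4,5p'
python3 -m jog '[[0,0.3,0,0,0,0],[0,0.3,0,0,0,0],[0,0.3,0,0,0,0],[0,0,0.3,0,0,0],[0,0,0.15,0,0,0]]' 3 |sed -n '2p;4,5p'
python3 -m jog '[[0,0,0,0,0,0],[0,0,0.1,0,0,0],[0,0,0,0,0,0],[0,0,0,0,0,0],[0,0,0,0,0,0]]' 3 |sed -n '2p;4,5p'
```

```text
gripper_width: 0.526
tcp_pos: [0.3365, -0.238, 0.0252]
wrist_force: [0.7, -0.0, -1.7]
gripper_width: 0.525
tcp_pos: [0.3284, -0.2326, 0.0202]
wrist_force: [0.2, -0.4, -2.2]
gripper_width: 0.526
tcp_pos: [0.329, -0.2329, 0.0195]
wrist_force: [0.7, 0.5, -0.6]
gripper_width: 0.527
```

```bash
python3 -m jog '[[0,0,0,0,0,0],[0,0,0,0,0,0],[0,0,0,0,0,0],[0,0,0,0,0,0],[0,0,0,0,0,0]]' 6 |tail -1
python3 -m jog '[[0,0,-1,0,0,0],[0,0,-2.5,0,0,0],[0,0,-3,0,0,0],[0,0,-3,0,0,0],[0,0,-2,0,0,0]]' |sed -n '2p'
python3 -m jog '[[0,0,0,0,0,0],[0,0,0,0,0,0],[0,0,0,0,0,0],[0,0,0,0,0,0],[0,0,0,0,0,0]]' |sed -n '2p'
python3 pick.py .3357 -.2229 56.1 -1 .11
python3 - <<'E'
from plan import *
crop('wrist',0,0,640,400,1,'w_23.png')
E
```

```text
gripper_width: 0.681
tcp_pos: [0.3292, -0.2332, 0.1371]
tcp_pos: [0.3275, -0.2327, 0.1333]
t 64.7 p [ 0.3275 -0.2327  0.1333] yawx -124.01 z [ 6.0e-04  1.3e-03 -1.0e+00] F [ 0.7 -0.2 -0.2] g 0.688
[[-1.21,-0.02,0.45,0.01,5.85,-0.02],[-1.25,-0.02,0.32,0.01,5.85,-0.02],[-1.28,-0.02,0.19,0.01,5.85,-0.02],[-1.29,-0.02,0.06,0.01,5.85,-0.02],[-1.29,-0.02,-0.07,0.01,5.85,-0.02]]
[[-1.28,-0.02,-0.2,0.01,5.85,-0.02],[0,0,0,0,0,0],[0,0,0,0,0,0],[0,0,0,0,0,0],[0,0,0,0,0,0]]
[ 0.36927372 -0.17293703  0.10654284]
```

View pics/w_23.png

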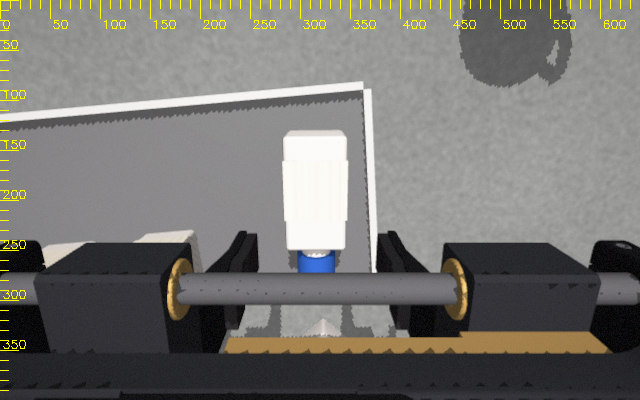

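```bash
python3 -m jog '[[-1.21,-0.02,0.45,0,5.85,0],[-1.25,-0.02,0.32,0,5.85,0],[-1.28,-0.02,0.19,0,5.85,0],[-1.29,-0.02,0.06,0,5.85,0],[-1.29,-0.02,-0.07,0,5.85,0]]' |sed -n '2p'
python3 -m jog '[[-1.28,-0.02,-0.2,0,5.85,0],[0,0,0,0,0,0],[0,0,0,0,0,0],[0,0,0,0,0,0],[0,0,0,0,0,0]]' |sed -n '2p'
python3 pick.py .3357 -.2229 56.1 -1 .004
python3 - <<'E'
from plan import *
crop('wrist',0,0,640,400,1,'w_24.png')
crop('top',320,120,160,150,4,'t24.png')
p,R,s=st();print(s['joints'])
E
```

```text
tcp_pos: [0.3631, -0.183, 0.1124]
tcp_pos: [0.3692, -0.174, 0.1082]
t 65.58 p [ 0.3692 -0.174   0.1082] yawx -124.17 z [-0.3182 -0.4729 -0.8217] F [-0.6  0.1 -0.7] g 0.689
[[-0.04,0.02,3.56,0.01,0.08,-0.07],[-0.05,0.02,3.56,0.01,0.08,-0.07],[-0.05,0.02,3.56,0.01,0.08,-0.07],[0,0,0,0,0,0],[0,0,0,0,0,0]]
[ 0.33536332 -0.22340103  0.01971272]
t 65.68 p [ 0.3693 -0.1742  0.1086] yawx -124.23 z [-0.3174 -0.4727 -0.8221] F [ 0.4 -0.2  0.2] g 0.69
[ 14.2444466   18.56617388 -42.6667531   26.3523603  -58.8974691
 -68.25026217]
```

View pics/w_24.png

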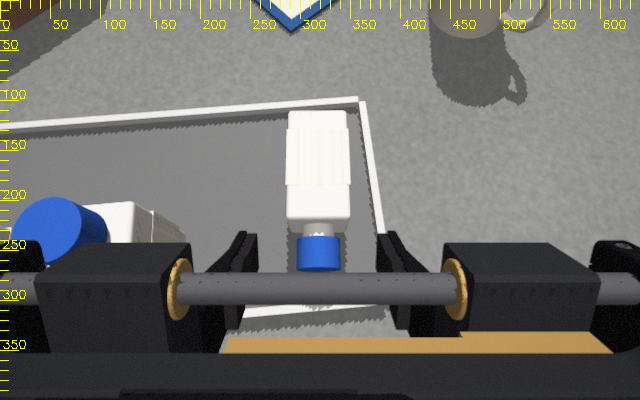

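View pics/t24.png

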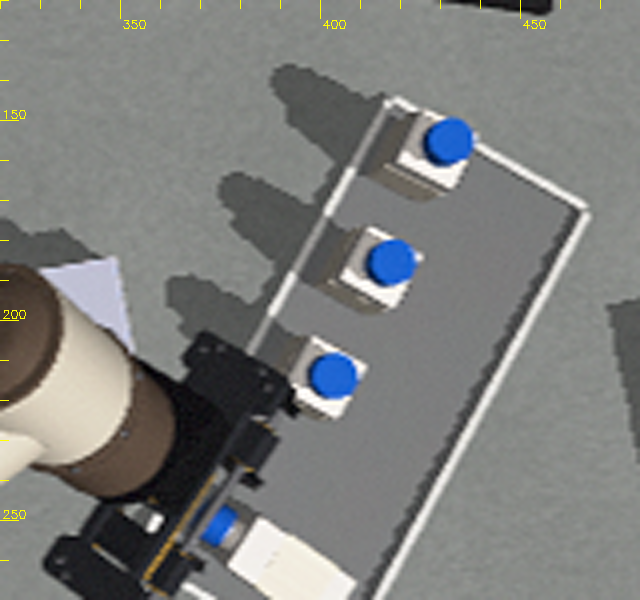

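```bash
python3 - <<'E'
from plan import *
from fit import *
import json
ln=json.load(open('p.json'))['ln'];a=ln[2]
L=lambda p:(np.array([[np.cos(a),np.sin(a)],[-np.sin(a),np.cos(a)]])@(np.array(p)[:2]-ln[:2])).round(4)
c=capture('top');p,R,s=st()
print('tcp lane',L(p))
px=cl(320,120,4,[(292,398),(285,375),(215,335),(300,410)])
for z in(.13,.15,.17,.2): print(z,[L(b) for b in back(c,px,z)])
# predicted corners of body
for dy in(-.095,.095):
  for dx in(-.0375,.0375):
    q=p+R@np.array([dx,dy,-.07]);print(dy,dx,L(q),q[2].round(3))
print('B2 cap',L(back(c,cl(320,120,4,[(333,375)]),.124)[0]))
E
```

```text
t 65.73 p [ 0.3694 -0.1741  0.1086] yawx -124.23 z [-0.3172 -0.4728 -0.8221] F [-0.7 -0.5 -0.5] g 0.688
tcp lane [-0.1455  0.0627]
0.13 [array([-0.0507,  0.0658]), array([-0.0391,  0.0776]), array([-0.0387,  0.1332]), array([-0.0552,  0.057 ])]
0.15 [array([-0.0529,  0.0695]), array([-0.0415,  0.0811]), array([-0.0411,  0.1356]), array([-0.0573,  0.0609])]
0.17 [array([-0.055 ,  0.0731]), array([-0.0439,  0.0845]), array([-0.0435,  0.138 ]), array([-0.0594,  0.0647])]
0.2 [array([-0.0583,  0.0786]), array([-0.0475,  0.0897]), array([-0.0471,  0.1416]), array([-0.0625,  0.0704])]
-0.095 -0.0375 [-0.0444  0.1241] 0.145
-0.095 0.0375 [-0.0503  0.0628] 0.188
0.095 -0.0375 [-0.2335  0.142 ] 0.145
0.095 0.0375 [-0.2395  0.0806] 0.187
B2 cap [-0.0221  0.0474]
```

```bash
python3 -m jog '[[-0.04,0.2,1.5,0,0,0],[-0.05,0.2,2,0,0,0],[-0.05,0,2,0,0,0],[0,0,1.5,0,0,0],[0,0,1,0,0,0]]' 5.6 |sed -n '2p;4p'
python3 -m jog '[[0,0,1,0,0,0],[0,0,0.8,0,0,0],[0,0,0.5,0,0,0],[0,0,0.2,0,0,0],[0,0,0,0,0,0]]' |sed -n '2p;4p'
python3 - <<'E'
from plan import *
crop('wrist',0,0,640,400,1,'w_25.png')
crop('top',320,120,160,150,4,'t25.png')
p,R,s=st()
E
```

```text
tcp_pos: [0.3403, -0.2092, 0.0412]
wrist_force: [0.8, 0.4, -0.2]
tcp_pos: [0.3335, -0.2205, 0.0212]
wrist_force: [-0.1, -0.0, 0.2]
t 66.67 p [ 0.3343 -0.2201  0.0214] yawx -124.15 z [-0.3168 -0.4737 -0.8217] F [ 0.5  0.1 -0.4] g 0.644
```

View pics/w_25.png

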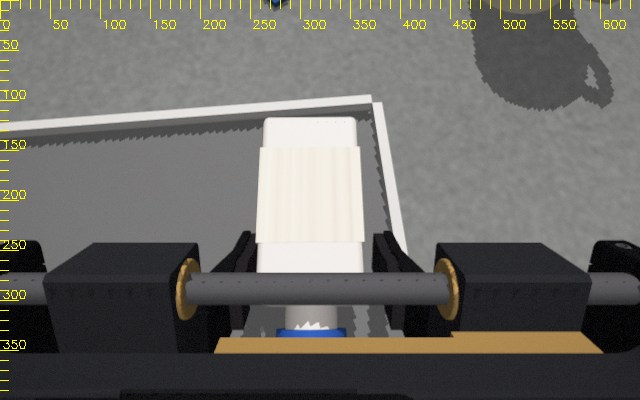

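View pics/t25.png

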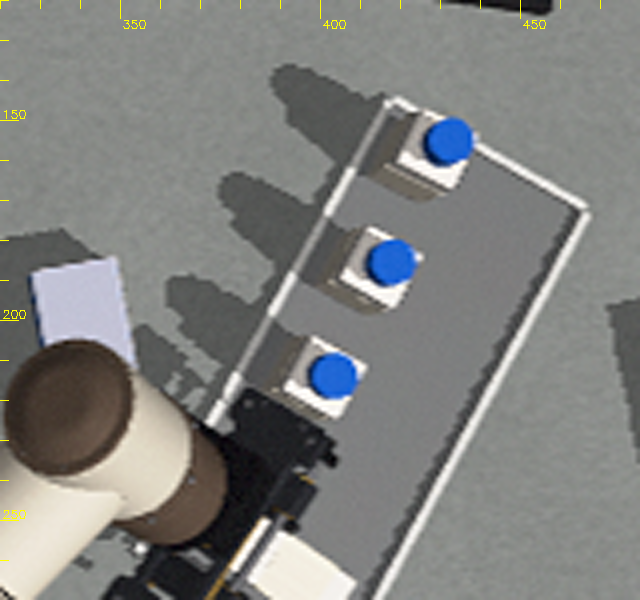

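```bash
python3 -m jog '[[0,0,0,0,0,0],[0,0,0,0,0,0],[0,0,0,0,0,0],[0,0,0,0,0,0],[0,0,0,0,0,0]]' 3 |tail -1
python3 -m jog '[[0,0,0,0,0,0],[0,0,0,0,0,0],[0,0,0,0,0,0],[0,0,0,0,0,0],[0,0,0,0,0,0]]' 3 | sed -n '2p;4,5p'
python3 -m jog '[[0.5,0,-0.8,0,0,0],[0.8,0,-1.2,0,0,0],[1.2,0,-1.7,0,0,0],[1.2,0,-1.7,0,0,0],[1.2,0,-1.7,0,0,0]]'| sed -n '2p;4,5p'
python3 -m jog '[[1.2,0,-1.7,0,0,0],[1.2,0,-1.7,0,0,0],[1.2,0,-1.7,0,0,0],[0.5,0,-0.7,0,0,0],[0,0,0,0,0,0]]'| sed -n '2p;4,5p'
python3 - <<'E'
from plan import *
from fit import *
import json
ln=json.load(open('p.json'))['ln']
crop('wrist',0,0,640,400,1,'w_26.png')
p,R,s=st();print(s['joints'])
b=place(ln,[(-.115,.0,0)])[0];g=b+[0,0,.004+.072+.06]
Rt=Rplace(61.3,35,-1)
a=plan(g+.019*Rt[:,2],Rt=Rt)
print(a[0])
E
```

```text
gripper_width: 0.527
tcp_pos: [0.3348, -0.2198, 0.0213]
wrist_force: [2.8, 2.1, 5.6]
gripper_width: 0.526
tcp_pos: [0.3324, -0.2196, 0.1073]
wrist_force: [0.8, 0.4, -2.2]
gripper_width: 0.532
tcp_pos: [0.3337, -0.22, 0.1789]
wrist_force: [-0.4, 0.5, -2.9]
gripper_width: 0.529
t 68.38 p [ 0.333  -0.22    0.1778] yawx -124.14 z [-0.3174 -0.4727 -0.822 ] F [-1.2  0.1 -3.2] g 0.522
[  9.09312817   9.77221433 -42.24814802  27.16755405 -65.8519849
 -60.6501002 ]
t 68.38 p [ 0.333  -0.22    0.1778] yawx -124.14 z [-0.3174 -0.4727 -0.822 ] F [-1.2  0.1 -3.2] g 0.522
[[-0.3,-0.28,0.25,-0.08,-6.4,-0.42],[-0.27,-0.28,0.28,-0.08,-6.4,-0.42],[-0.23,-0.28,0.31,-0.08,-6.4,-0.42],[-0.19,-0.29,0.33,-0.08,-6.4,-0.42],[-0.15,-0.29,0.35,-0.08,-6.4,-0.42]]
[[-0.11,-0.29,0.37,-0.08,-6.4,-0.42],[-0.07,-0.29,0.38,-0.08,-6.4,-0.42],[-0.02,-0.29,0.38,-0.08,-6.4,-0.42],[0.02,-0.29,0.38,-0.08,-6.4,-0.42],[0.07,-0.29,0.38,-0.08,-6.4,-0.42]]
[[0.11,-0.29,0.36,-0.08,-6.4,-0.42],[0.15,-0.29,0.35,-0.08,-6.4,-0.42],[0.19,-0.29,0.33,-0.08,-6.4,-0.42],[0.23,-0.29,0.31,-0.08,-6.4,-0.42],[0,0,0,0,0,0]]
[ 0.37353132 -0.23012288  0.12510205]
```

View pics/w_26.png

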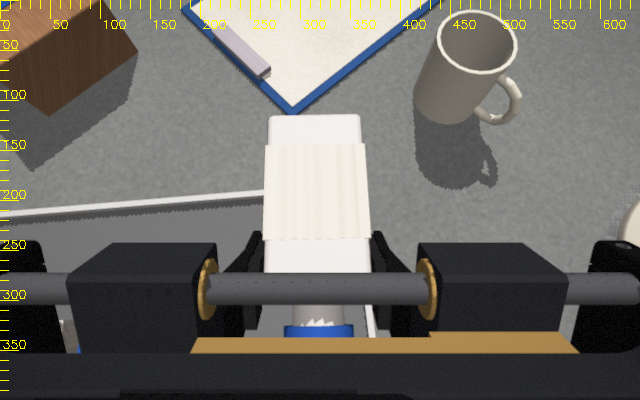

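```bash
python3 -m jog '[[-0.3,-0.28,0.25,0,-6.4,-0.42],[-0.27,-0.28,0.28,0,-6.4,-0.42],[-0.23,-0.28,0.31,0,-6.4,-0.42],[-0.19,-0.29,0.33,0,-6.4,-0.42],[-0.15,-0.29,0.35,0,-6.4,-0.42]]' |sed -n '2p;5p'
python3 -m jog '[[-0.11,-0.29,0.37,0,-6.4,-0.42],[-0.07,-0.29,0.38,0,-6.4,-0.42],[-0.02,-0.29,0.38,0,-6.4,-0.42],[0.02,-0.29,0.38,0,-6.4,-0.42],[0.07,-0.29,0.38,0,-6.4,-0.42]]' |sed -n '2p;5p'
python3 -m jog '[[0.11,-0.29,0.36,0,-6.4,-0.42],[0.15,-0.29,0.35,0,-6.4,-0.42],[0.19,-0.29,0.33,0,-6.4,-0.42],[0.23,-0.29,0.31,0,-6.4,-0.42],[0,0,0,0,0,0]]' |sed -n '2p;5p'
python3 -m jog '[[0,0,0,0,0,0],[0,0,0,0,0,0],[0,0,0,0,0,0],[0,0,0,0,0,0],[0,0,0,0,0,0]]' |sed -n '2p;5p'
python3 - <<'E'
from plan import *
from fit import *
import json
ln=json.load(open('p.json'))['ln']
crop('side',280,60,170,150,4,'s27.png')
crop('top',320,120,160,200,3,'t27.png')
p,R,s=st();print(s['joints'])
b=place(ln,[(-.115,.0,0)])[0];g=b+[0,0,.004+.072+.008]
Rt=Rplace(61.3,35,-1)
a=plan(g+.019*Rt[:,2],Rt=Rt,n=5)
E
```

```text
tcp_pos: [0.3466, -0.2232, 0.1579]
gripper_width: 0.526
tcp_pos: [0.3621, -0.2271, 0.1397]
gripper_width: 0.526
tcp_pos: [0.3719, -0.2313, 0.1193]
gripper_width: 0.525
tcp_pos: [0.3746, -0.2297, 0.1273]
gripper_width: 0.527
t 70.15 p [ 0.3745 -0.2299  0.127 ] yawx -117.07 z [ 0.4027  0.7106 -0.577 ] F [-0.1 -0.  -2. ] g 0.532
[-49.40066423  26.64094804 -12.31024749 -50.94983987 -81.55208395
  43.74142538]
t 70.15 p [ 0.3745 -0.2299  0.127 ] yawx -117.07 z [ 0.4027  0.7106 -0.577 ] F [-0.1 -0.  -2. ] g 0.532
[[0.89,0.04,0.61,-0.14,-0.05,0.19],[0.89,0.03,0.61,-0.14,-0.05,0.19],[0.89,0.03,0.61,-0.14,-0.05,0.19],[0.89,0.02,0.61,-0.14,-0.05,0.19],[0.89,0.02,0.61,-0.14,-0.05,0.19]]
```

View pics/s27.png

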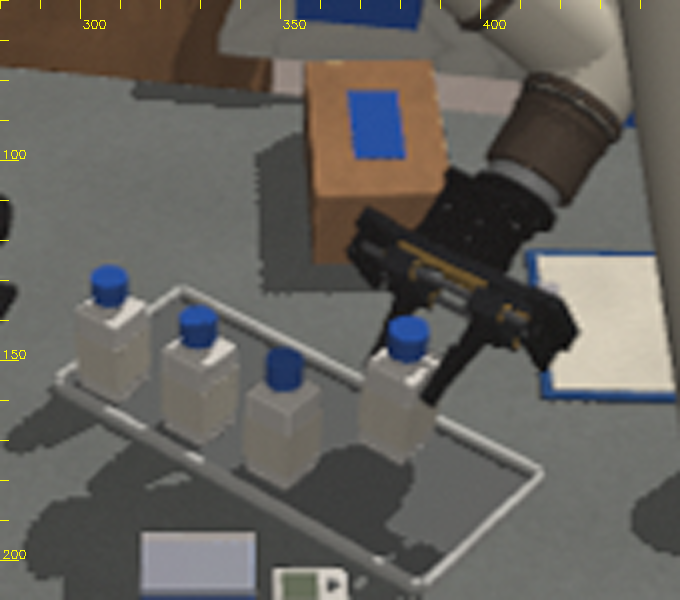

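View pics/t27.png

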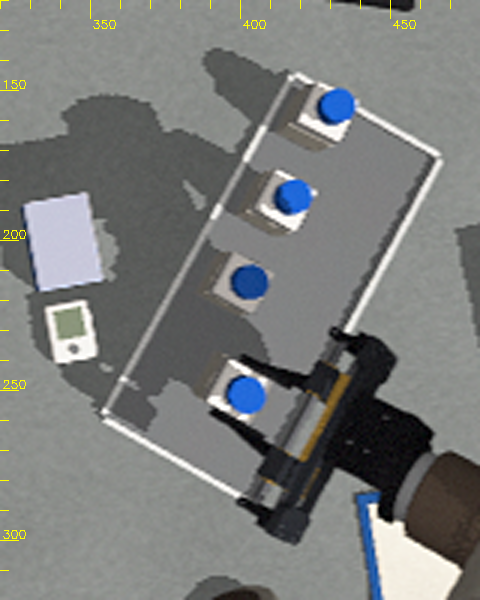

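Upright; lower until contact.

```bash
python3 -m jog '[[0.89,0.04,0.61,-0.14,-0.05,0.19],[0.89,0.03,0.61,-0.14,-0.05,0.19],[0.89,0.03,0.61,-0.14,-0.05,0.19],[0.8,0.02,0.55,-0.14,-0.05,0.19],[0.5,0.02,0.35,-0.14,-0.05,0.19]]' |sed -n '2p;4,5p'
python3 -m jog '[[0.32,0,0.22,0,0,0],[0.16,0,0.11,0,0,0],[0.08,0,0.06,0,0,0],[0.08,0,0.06,0,0,0],[0,0,0,0,0,0]]' |sed -n '2p;4,5p'
python3 -m jog '[[0.08,0,0.06,0,0,0],[0.08,0,0.06,0,0,0],[0,0,0,0,0,0],[0,0,0,0,0,0],[0,0,0,0,0,0]]' |sed -n '2p;4,5p'
```

```text
tcp_pos: [0.3727, -0.2299, 0.0758]
wrist_force: [-0.3, 0.2, -2.5]
gripper_width: 0.529
tcp_pos: [0.3733, -0.2305, 0.0702]
wrist_force: [-0.1, -0.2, -2.3]
gripper_width: 0.525
tcp_pos: [0.3733, -0.2303, 0.0681]
wrist_force: [-0.3, -0.8, -2.0]
gripper_width: 0.527
```

```bash
python3 -m jog '[[0.08,0,0.06,0,0,0],[0.08,0,0.06,0,0,0],[0,0,0,0,0,0],[0,0,0,0,0,0],[0,0,0,0,0,0]]' |sed -n '2p;4,5p'
python3 -m jog '[[0.08,0,0.06,0,0,0],[0.08,0,0.06,0,0,0],[0,0,0,0,0,0],[0,0,0,0,0,0],[0,0,0,0,0,0]]' |sed -n '2p;4,5p'
python3 -m jog '[[0.08,0,0.06,0,0,0],[0,0,0,0,0,0],[0,0,0,0,0,0],[0,0,0,0,0,0],[0,0,0,0,0,0]]' |sed -n '2p;4,5p'
```

```text
tcp_pos: [0.3734, -0.2304, 0.0673]
wrist_force: [-0.8, -1.5, 5.7]
gripper_width: 0.525
tcp_pos: [0.3738, -0.2307, 0.0668]
wrist_force: [-2.3, -4.1, 11.8]
gripper_width: 0.526
tcp_pos: [0.374, -0.2309, 0.0666]
wrist_force: [-1.5, -4.4, 16.1]
gripper_width: 0.529
```

```bash
python3 -m jog '[[-0.08,0,-0.06,0,0,0],[-0.1,0,-0.07,0,0,0],[0,0,0,0,0,0],[0,0,0,0,0,0],[0,0,0,0,0,0]]' |sed -n '2p;4,5p'
python3 -m jog '[[0,0,0,0,0,0],[0,0,0,0,0,0],[0,0,0,0,0,0],[0,0,0,0,0,0],[0,0,0,0,0,0]]' 6.2 |sed -n '2p;4,5p'
python3 -m jog '[[0,0,-0.5,0,0,0],[0,0,-1,0,0,0],[0,0,-2,0,0,0],[0,0,-2.5,0,0,0],[0,0,-2.5,0,0,0]]' |sed -n '2p;4,5p'
python3 -m jog '[[0,0,-1.5,0,0,0],[-1.5,0,-1.5,0,0,0],[-2.67,0,-1.86,0,0,0],[-2.67,0,-1.86,0,0,0],[-2,0,-1.4,0,0,0]]' |sed -n '2p;4,5p'
python3 - <<'E'
from plan import *
c=crop('side',280,90,150,110,5,'s28.png')
crop('side',190,180,180,150,4,'s28b.png',c)
d=crop('top',320,120,160,150,4,'t28.png')
crop('top',140,90,180,130,4,'t28b.png',d)
p,R,s=st();print(s['joints'])
E
```

```text
tcp_pos: [0.374, -0.2309, 0.0667]
wrist_force: [-0.7, -3.4, 8.0]
gripper_width: 0.529
tcp_pos: [0.3731, -0.2299, 0.065]
wrist_force: [-0.1, -0.0, 0.7]
gripper_width: 0.704
tcp_pos: [0.339, -0.2923, 0.1148]
wrist_force: [0.0, -0.2, 0.6]
gripper_width: 0.716
tcp_pos: [0.3318, -0.3065, 0.2356]
wrist_force: [0.4, 0.3, 0.4]
gripper_width: 0.713
t 74.42 p [ 0.3326 -0.3076  0.2373] yawx -118.2 z [ 0.3964  0.7137 -0.5775] F [ 0.5  0.1 -0.7] g 0.713
[-56.995033    22.044361    -0.63392104 -46.66543909 -97.49072298
  35.19208942]
```

View pics/s28.png

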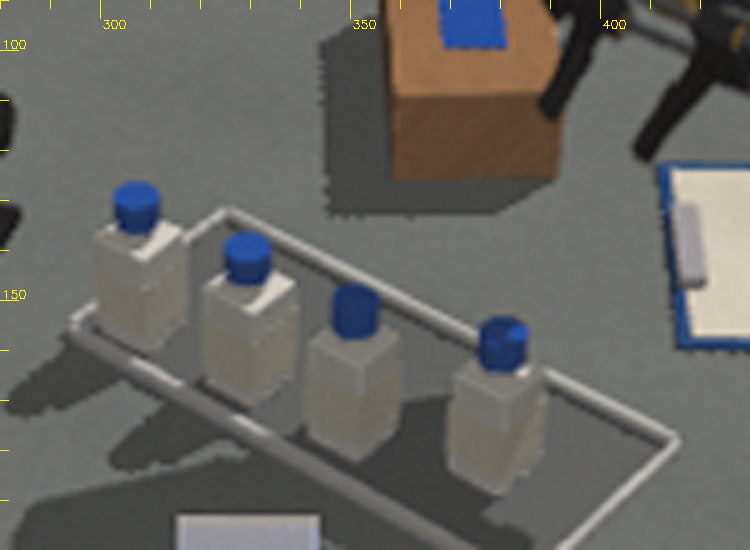

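View pics/t28.png

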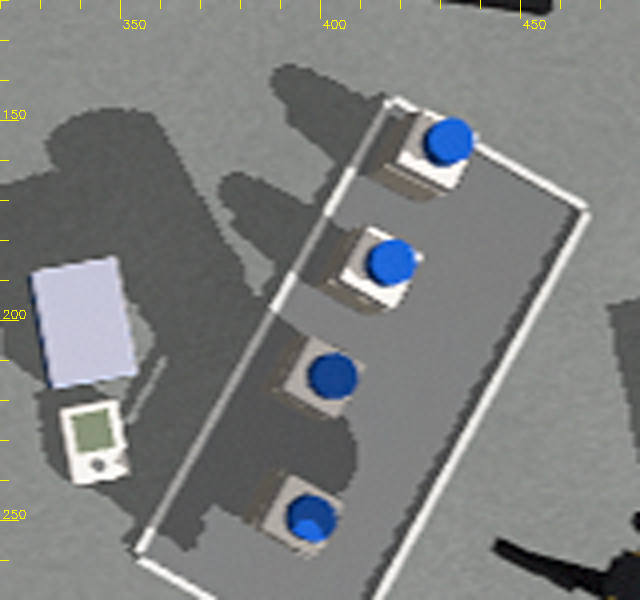

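View pics/t28b.png

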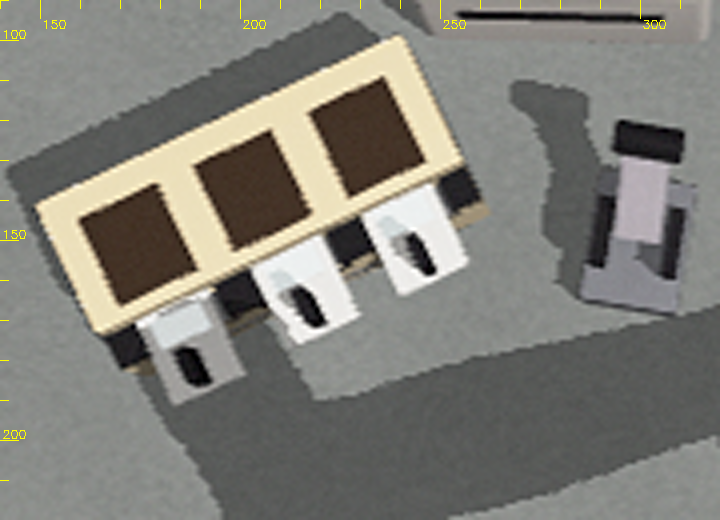

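View pics/s28b.png

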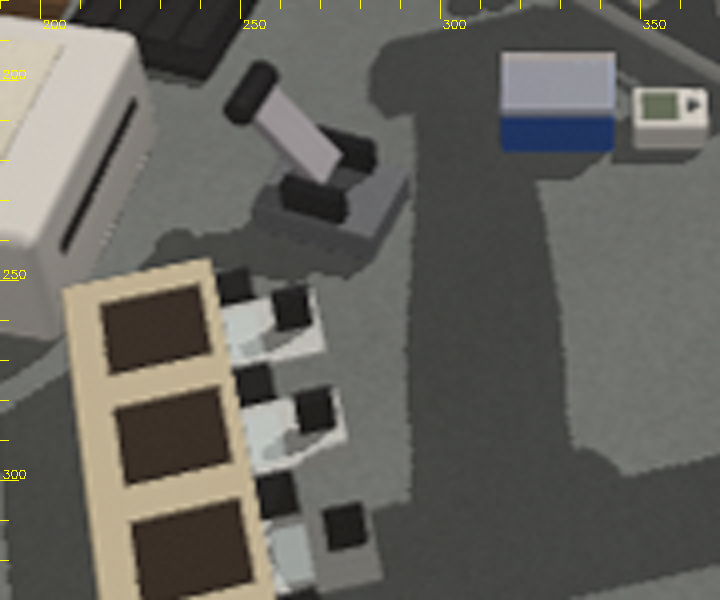

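```bash
cat > home.py <<'E'
import sys,json
from plan import *;from fit import *
rd=json.load(open('p.json'))['rd']
D=[]
for k in(-1,0,1):
    o=place(rd,[(-.065+.0225,.09*k,0)])[0]
    P=place([o[0],o[1],rd[2]],PAD);P[:,2]+=.055
    F=place([o[0],o[1],rd[2]],FIN);F[:,2]+=.055
    D+=[P,F]
crop('top',160,120,110,80,7,f'hm_t{sys.argv[1]}.png',None,D)
crop('side',230,230,80,110,7,f'hm_s{sys.argv[1]}.png',None,D)
E
python3 home.py 1
```

```text
(no output)
```

View pics/hm_t1.png

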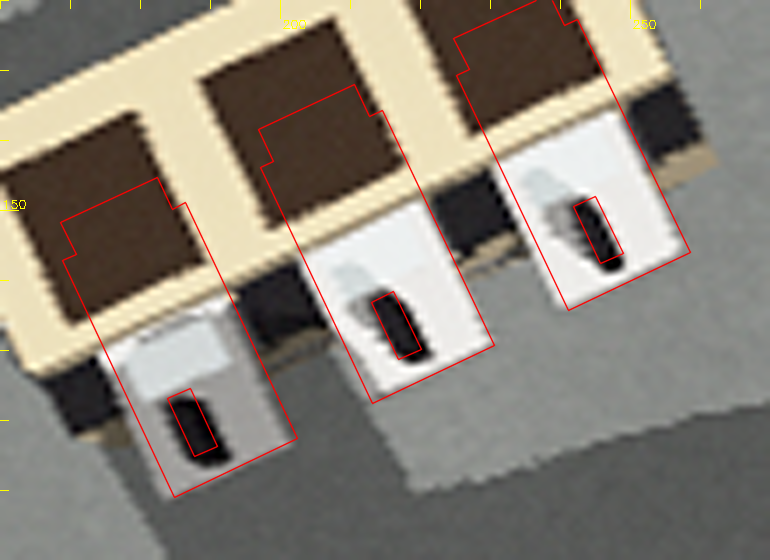

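View pics/hm_s1.png

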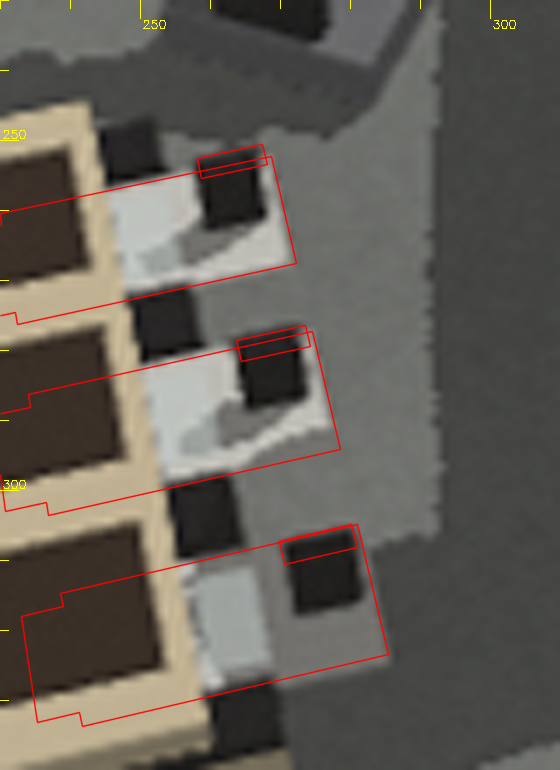

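```bash
python3 - <<'E'
from plan import *
c=crop('top',235,35,120,140,5,'t30.png');d=crop('side',150,170,160,100,5,'s30.png')
for z in(0,.05,.1,.15): print(z,back(c,[(243,95),(318,98),(245,45),(318,47)],z)[:,:2].round(3).tolist())
p,R,s=st()
a=plan([.62,-.03,.28],yaw=190)
E
```

```text
0 [[0.837, 0.223], [0.831, -0.011], [0.997, 0.22], [0.995, -0.009]]
0.05 [[0.821, 0.215], [0.815, -0.01], [0.974, 0.212], [0.973, -0.008]]
0.1 [[0.805, 0.206], [0.8, -0.009], [0.951, 0.203], [0.95, -0.007]]
0.15 [[0.789, 0.197], [0.784, -0.008], [0.929, 0.195], [0.927, -0.006]]
t 74.62 p [ 0.3319 -0.3052  0.2322] yawx -119.14 z [ 0.393   0.7201 -0.5718] F [-0.3  0.1 -1.2] g 0.715
t 74.62 p [ 0.3319 -0.3052  0.2322] yawx -119.14 z [ 0.393   0.7201 -0.5718] F [-0.3  0.1 -1.2] g 0.715
[[-2.34,-1.09,2.58,2.25,4.65,4.27],[-2.61,-0.81,2.42,2.25,4.65,4.27],[-2.85,-0.51,2.22,2.25,4.65,4.27],[-3.05,-0.21,2,2.25,4.65,4.27],[-3.2,0.1,1.75,2.25,4.65,4.27]]
[[-3.31,0.41,1.47,2.25,4.65,4.27],[-3.38,0.71,1.18,2.25,4.65,4.27],[-3.4,1,0.87,2.25,4.65,4.27],[-3.37,1.28,0.55,2.25,4.65,4.27],[-3.3,1.54,0.22,2.25,4.65,4.27]]
[[-3.18,1.79,-0.11,2.25,4.65,4.27],[0,0,0,0,0,0],[0,0,0,0,0,0],[0,0,0,0,0,0],[0,0,0,0,0,0]]
```

View pics/t30.png

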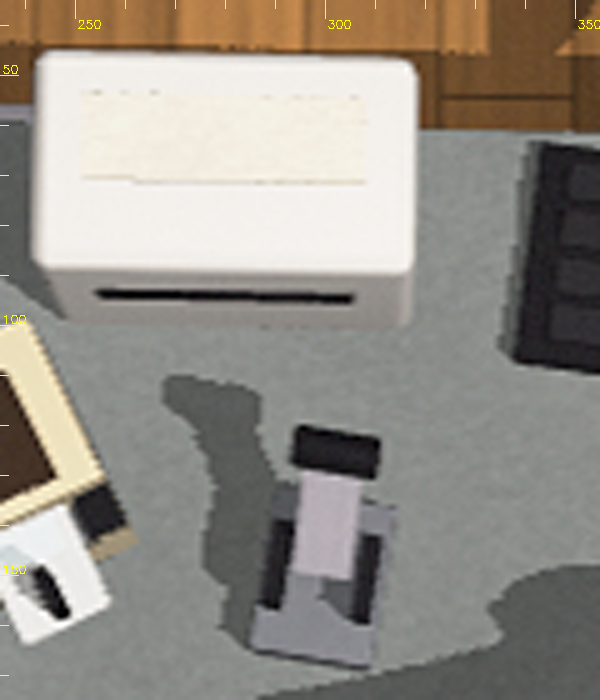

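View pics/s30.png

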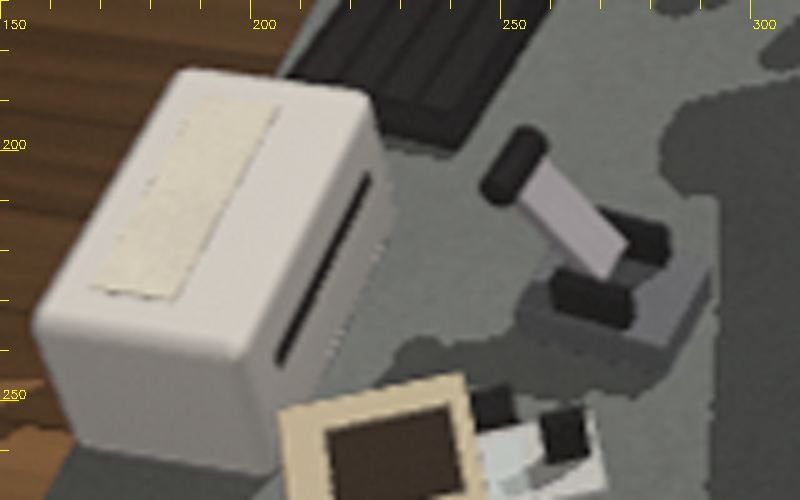

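```bash
python3 - <<'E'
from plan import *
a=plan([.60,-.05,.28],yaw=172,n=15)
a=plan([.766,.029,.22],yaw=172,start=a)
a=plan([.766,.029,.10],yaw=172,start=a,vmax=2.6)
E
```

```text
t 74.62 p [ 0.3319 -0.3052  0.2322] yawx -119.14 z [ 0.393   0.7201 -0.5718] F [-0.3  0.1 -1.2] g 0.715
[[-1.61,-0.75,1.75,2.22,3.19,4.23],[-1.75,-0.56,1.68,2.22,3.19,4.23],[-1.88,-0.36,1.59,2.22,3.19,4.23],[-1.98,-0.16,1.5,2.22,3.19,4.23],[-2.07,0.05,1.38,2.22,3.19,4.23]]
[[-2.13,0.26,1.26,2.22,3.19,4.23],[-2.17,0.46,1.13,2.22,3.19,4.23],[-2.19,0.66,0.98,2.22,3.19,4.23],[-2.18,0.86,0.83,2.22,3.19,4.23],[-2.15,1.05,0.68,2.22,3.19,4.23]]
[[-2.1,1.23,0.51,2.22,3.19,4.23],[-2.03,1.4,0.35,2.22,3.19,4.23],[-1.93,1.56,0.18,2.22,3.19,4.23],[-1.82,1.7,0.01,2.22,3.19,4.23],[-1.69,1.82,-0.16,2.22,3.19,4.23]]
[[-2.56,1.69,1,0,0,0],[-2.56,1.69,1,0,0,0],[-2.56,1.69,1,0,0,0],[-2.56,1.69,1,0,0,0],[-2.56,1.69,1,0,0,0]]
[[-2.56,1.69,1,0,0,0],[0,0,0,0,0,0],[0,0,0,0,0,0],[0,0,0,0,0,0],[0,0,0,0,0,0]]
[[0,0,2.4,0,0,0],[0,0,2.4,0,0,0],[0,0,2.4,0,0,0],[0,0,2.4,0,0,0],[0,0,2.4,0,0,0]]
```

```bash
python3 -m jog '[[-1.61,-0.75,1.75,2.22,3.19,4.23],[-1.75,-0.56,1.68,2.22,3.19,4.23],[-1.88,-0.36,1.59,2.22,3.19,4.23],[-1.98,-0.16,1.5,2.22,3.19,4.23],[-2.07,0.05,1.38,2.22,3.19,4.23]]' 0 |sed -n '2p'
python3 -m jog '[[-2.13,0.26,1.26,2.22,3.19,4.23],[-2.17,0.46,1.13,2.22,3.19,4.23],[-2.19,0.66,0.98,2.22,3.19,4.23],[-2.18,0.86,0.83,2.22,3.19,4.23],[-2.15,1.05,0.68,2.22,3.19,4.23]]' |sed -n '2p'
python3 -m jog '[[-2.1,1.23,0.51,2.22,3.19,4.23],[-2.03,1.4,0.35,2.22,3.19,4.23],[-1.93,1.56,0.18,2.22,3.19,4.23],[-1.82,1.7,0.01,2.22,3.19,4.23],[-1.69,1.82,-0.16,2.22,3.19,4.23]]' |sed -n '2p'
python3 -m jog '[[0,0,0,0,0,0],[0,0,0,0,0,0],[0,0,0,0,0,0],[0,0,0,0,0,0],[0,0,0,0,0,0]]' |tail -1
python3 home.py 2
python3 - <<'E'
from plan import *
d=crop('top',320,120,160,150,4,'t31.png')
a=plan([.766,.029,.22],yaw=172,n=6)
p,R,s=st();print(s['joints'])
E
```

```text
tcp_pos: [0.422, -0.2199, 0.2477]
tcp_pos: [0.4997, -0.1432, 0.2624]
tcp_pos: [0.5822, -0.0563, 0.2822]
gripper_width: 0.005
t 76.43 p [ 0.5819 -0.0583  0.2838] yawx 174.74 z [ 0.0351  0.0227 -0.9991] F [-0.6 -0.1 -0.3] g 0.002
[[-2.89,1.7,1.2,0.25,0.31,0.46],[-2.88,1.73,1.18,0.25,0.31,0.46],[-2.87,1.76,1.16,0.25,0.31,0.46],[-2.86,1.79,1.13,0.25,0.31,0.46],[-2.85,1.81,1.11,0.25,0.31,0.46]]
[[-2.85,1.84,1.09,0.25,0.31,0.46],[0,0,0,0,0,0],[0,0,0,0,0,0],[0,0,0,0,0,0],[0,0,0,0,0,0]]
t 76.43 p [ 0.5819 -0.0583  0.2838] yawx 174.74 z [ 0.0351  0.0227 -0.9991] F [-0.6 -0.1 -0.3] g 0.002
[   9.61798946   15.04835451   -0.56357182   -0.99193522  -72.18852135
 -104.5643316 ]
```

View pics/hm_t2.png

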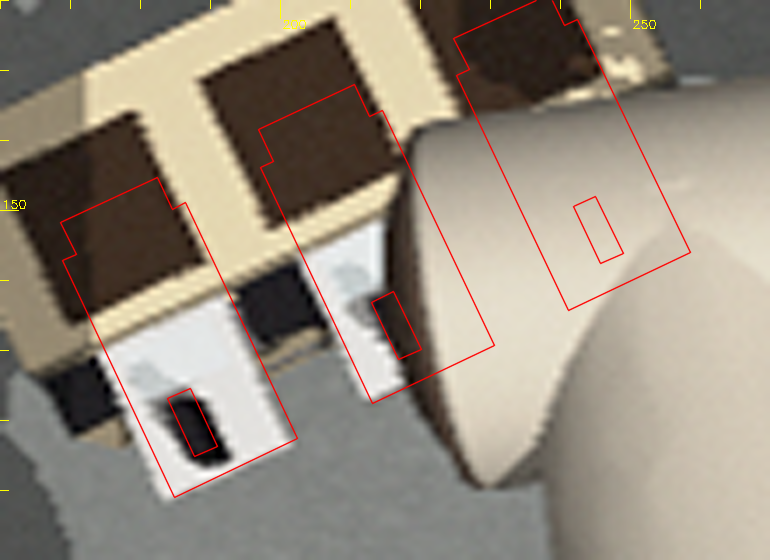

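View pics/t31.png

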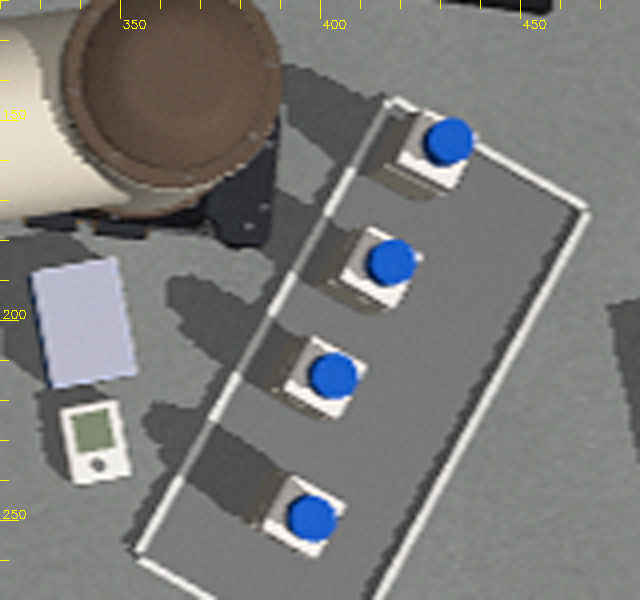

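```bash
python3 -m jog '[[-2.89,1.7,1.2,0.25,0.31,0.46],[-2.88,1.73,1.18,0.25,0.31,0.46],[-2.87,1.76,1.16,0.25,0.31,0.46],[-2.86,1.79,1.13,0.25,0.31,0.46],[-2.85,1.81,1.11,0.25,0.31,0.46]]' |sed -n '2p'
python3 -m jog '[[-2.85,1.84,1.09,0.25,0.31,0.46],[0,0,0,0,0,0],[0,0,0,0,0,0],[0,0,0,0,0,0],[0,0,0,0,0,0]]' |sed -n '2p'
python3 - <<'E'
from plan import *
crop('side',190,170,120,110,6,'s32.png')
a=plan([.766,.029,.16],yaw=172,n=5)
E
```

```text
tcp_pos: [0.7367, 0.0156, 0.23]
tcp_pos: [0.7661, 0.0293, 0.2215]
t 77.32 p [0.7661 0.0293 0.2221] yawx 172.04 z [ 2.5e-03  6.0e-04 -1.0e+00] F [-0.5  0.2  0.9] g 0.004
[[0,-0.01,1.24,0.01,0.03,0.01],[0,-0.01,1.24,0.01,0.03,0.01],[0,-0.01,1.24,0.01,0.03,0.01],[0,-0.01,1.24,0.01,0.03,0.01],[0,-0.01,1.24,0.01,0.03,0.01]]
```

View pics/s32.png

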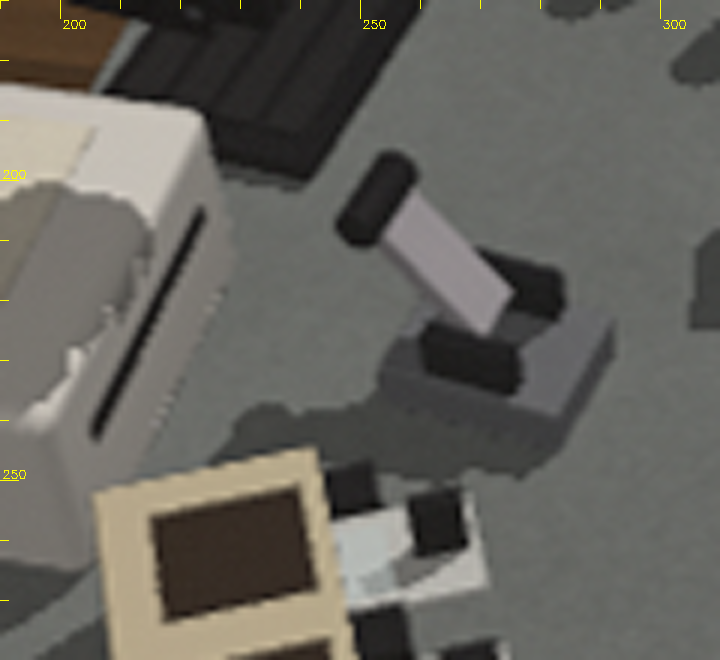

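```bash
python3 -m jog '[[0,0,1.5,0,0,0],[0,0,1.5,0,0,0],[0,0,1.5,0,0,0],[0,0,1.2,0,0,0],[0,0,0.8,0,0,0]]' |sed -n '2p;4p'
python3 -m jog '[[0,0,1.5,0,0,0],[0,0,1.5,0,0,0],[0,0,1.2,0,0,0],[0,0,0.8,0,0,0],[0,0,0.5,0,0,0]]' |sed -n '2p;4p'
python3 - <<'E'
from plan import *
crop('side',190,170,120,110,6,'s33.png')
st()
E
```

```text
tcp_pos: [0.7656, 0.0296, 0.1547]
wrist_force: [-0.1, -0.3, 0.6]
tcp_pos: [0.766, 0.0299, 0.0986]
wrist_force: [-0.0, -1.0, 0.0]
t 78.2 p [0.7657 0.03   0.0978] yawx 172.06 z [-0.0027 -0.     -1.    ] F [-0.5 -0.4 -1.1] g 0.008
```

View pics/s33.png

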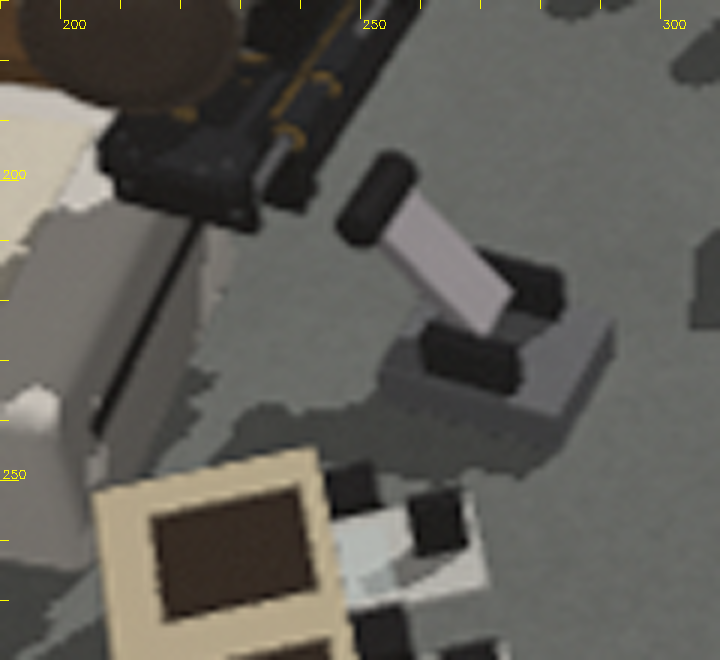

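```bash
python3 -m jog '[[0.8,0,0,0,0,0],[1.2,0,0,0,0,0],[1.2,0,0,0,0,0],[1.2,0,0,0,0,0],[1,0,0,0,0,0]]' |sed -n '2p;4p'
python3 -m jog '[[1.2,0,0,0,0,0],[1.2,0,0,0,0,0],[1.2,0,0,0,0,0],[1.2,0,0,0,0,0],[0.8,0,0,0,0,0]]' |sed -n '2p;4p'
python3 -m jog '[[0,0,-1,0,0,0],[0,0,-2,0,0,0],[0,0,-2.5,0,0,0],[0,0,-2.5,0,0,0],[0,0,-2,0,0,0]]' |sed -n '2p;4p'
python3 - <<'E'
from plan import *
crop('side',190,170,120,110,6,'s34.png')
st()
E
```

```text
tcp_pos: [0.7144, 0.0378, 0.102]
wrist_force: [1.9, -0.7, 0.8]
tcp_pos: [0.6571, 0.0456, 0.1008]
wrist_force: [-0.1, 0.3, 0.4]
tcp_pos: [0.6589, 0.0452, 0.2031]
wrist_force: [-0.1, -0.5, 0.8]
t 79.5 p [0.6612 0.0453 0.2079] yawx 172.14 z [ 1.150e-02  9.000e-04 -9.999e-01] F [ 2.  -0.6  3. ] g 0.007
```

View pics/s34.png

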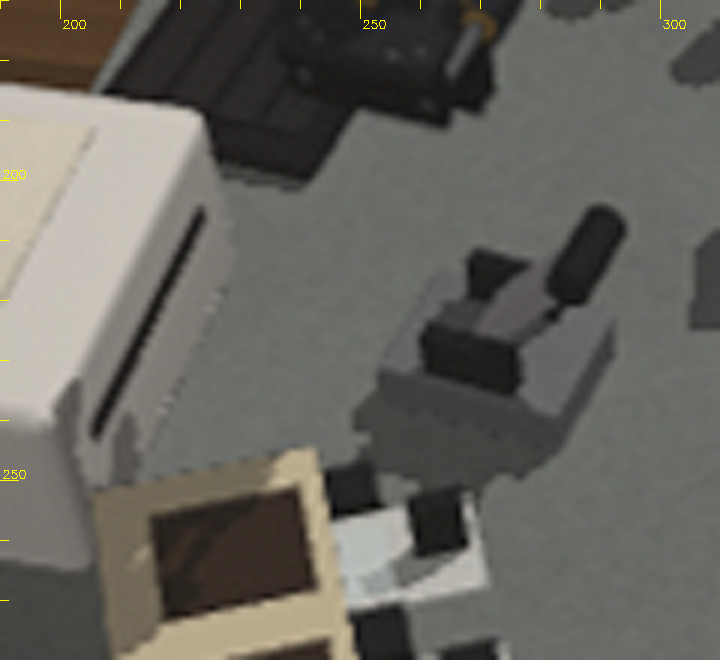

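```bash
python3 -m jog '[[1,-1,-2,0,0,0],[1.5,-1.5,-2,0,0,0],[2,-2,-1.5,0,0,0],[2,-2,-0.5,0,0,0],[1,-1,0,0,0,0]]' |sed -n '2p'
python3 -m jog '[[0,0,0,0,0,0],[0,0,0,0,0,0],[0,0,0,0,0,0],[0,0,0,0,0,0],[0,0,0,0,0,0]]' |sed -n '2p;4p'
python3 -m jog '[[2,-2,0,0,0,0],[2,-2,0,0,0,0],[2,-2,0,0,0,0],[2,-2,0,0,0,0],[1,-1,0,0,0,0]]' |sed -n '2p'
python3 -m jog '[[0,0,0,0,0,0],[0,0,0,0,0,0],[0,0,0,0,0,0],[0,0,0,0,0,0],[0,0,0,0,0,0]]' |sed -n '2p;4p'
python3 home.py 3
python3 - <<'E'
from plan import *
c=capture('top');cv2.imwrite('pics/t35.png',c['frame'][:,:,::-1])
crop('side',190,110,240,240,3,'s35.png')
st()
E
```

```text
tcp_pos: [0.5724, -0.0201, 0.2633]
tcp_pos: [0.5735, -0.0182, 0.259]
wrist_force: [0.2, 0.2, -0.5]
tcp_pos: [0.4695, -0.0963, 0.2594]
tcp_pos: [0.4721, -0.0949, 0.2593]
wrist_force: [-1.1, 0.6, 0.7]
t 81.37 p [ 0.4716 -0.0951  0.2594] yawx 172.1 z [-1.2e-03  1.0e-04 -1.0e+00] F [ 0.2  0.3 -0.6] g 0.005
```

View pics/t35.png

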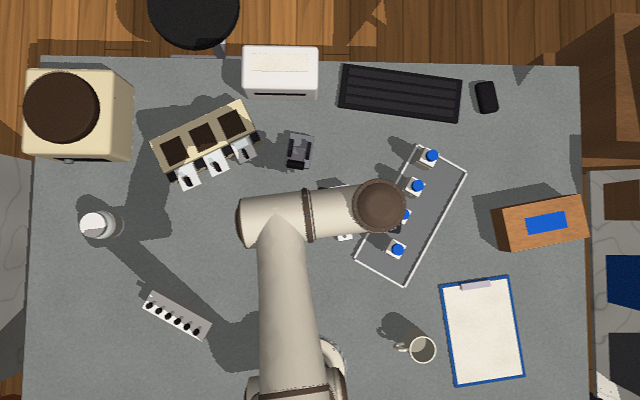

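View pics/s35.png

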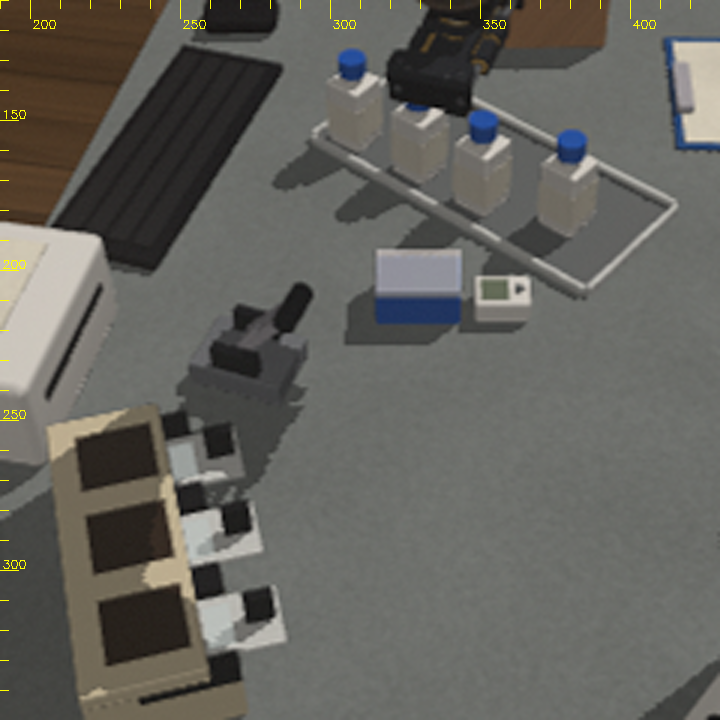

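View pics/hm_t3.png

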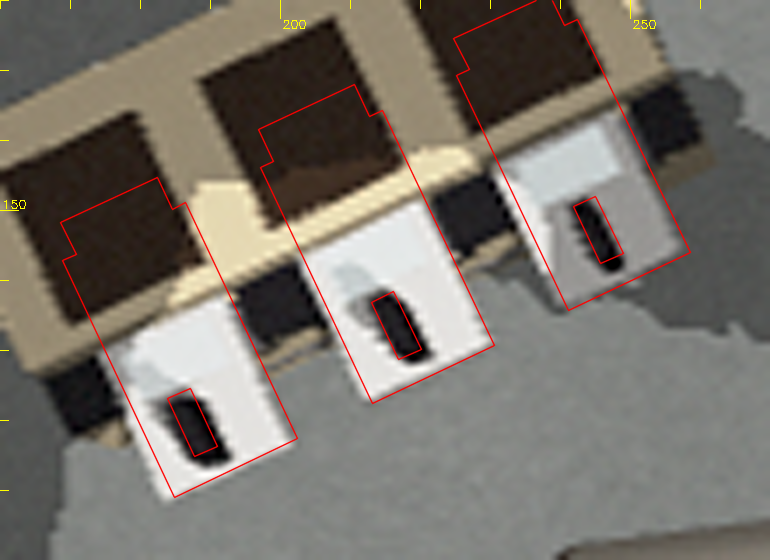

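```bash
python3 -c "
from station import finish_job
print(finish_job())"
```

```text
the job is handed in; nothing more can be done
None
```

The job is finished and handed in at about 81 s of the 208 s allowed. `finish_job()` gives no verdict, so what follows rests on my own last checks.

**What I did**
- I pushed the toggle to LOAD, then slid all three paddles nose first into their own slots until I felt the stop (4–9 N).
- I shifted the standing bottle slightly in the lane to make room, then stood the three tipped bottles upright beside it.
- Only after that did I push the toggle back to RUN and move the arm clear.

**What the last checks showed**
- **Toggle:** the side picture shows it leaning towards the robot, at RUN.
- **Paddles:** all three line up with the drawn home outlines to within about a pixel or two in the top view.
- **Bottles:** all four stand in the lane. My estimates are about x = 0.165, 0.07, −0.02 and −0.115 m in the lane, with y between 0 and 0.053 m.
- **Bystanders:** the tip box and timer look unmoved, and no contact force showed up near them.
- **Gripper:** it is empty and clear of everything, with the wrist force at sensor noise.

**What went wrong or disagreed**
- My first close on a paddle was too early and came up empty. I re-gripped it without moving the paddle.
- The top and wrist cameras differed by up to 7 mm for the standing bottle, so I relied on the gripper centring it.
- I saw no knocked paddle and no slipped grip.

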